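# Pack the medallion case

### The job

Lever up the lid of the wooden case by sliding the opening blade into the slot under the lid's front edge, swing the lid wide open and lay the blade on its grey pad again. Stack all the medallions from the red mat neatly centred on the white plate inside the case, the largest at the bottom and each smaller one above it, and close the lid fully, leaving the other things on the table where they are.

Things in the scene. Friction and masses are not known exactly. Their poses are not given: they have to be found in the camera images.
- case: Wooden presentation case, fixed to the table. Origin: centre of its underside; its x axis points from the front wall to the hinged back, y to its left, z up. Outside 156 (x) x 166 (y) x 70 mm (z); walls 8 mm, floor 6 mm. Side and back walls are 70 mm high, the front wall (x = -78 to -70 mm) only 60 mm, so that below the closed lid an open slot 10 mm high and 150 mm wide runs along the front
- plate_top (a point): Centre of the top face of the white round plate (80 mm across, 5 mm thick) fixed on the case's floor, at the middle of the case, 11 mm above its underside. Axes as the case's
- lid_hinge (a point): Middle of the lid's hinge line: in the case's frame x = +78 mm, y = 0, z = 70 mm; the line runs along the case's y axis
- lid (a joint): Angle of the case's lid, rad: 0 closed, grows as the front edge rises, stop at 1.5 (almost upright). The lid is a wooden frame with a clear window, 156 mm from hinge to front edge, 166 mm wide, 6 mm thick, its underside on the hinge line; no handle, flush with the case. Its stiff hinge lets it stay at any angle; it takes about 1.5 N at the front edge to raise it, less than 1 N to lower it
- lid_edge (a point): Middle of the lid's front edge, half-way through its thickness; it moves with the lid (axes as the case's when closed)
- blade_grip (a point): Opening blade, the loose lever tool: point on the middle of its handle's section, 30 mm behind the handle's front end and near its balance point (80 g). x axis points to the blade's tip, z up when it lies flat. Orange handle 100 mm long (70 mm behind to 30 mm ahead of this point), 28 mm wide (y), 20 mm high (z); from its front end a flat steel blade 70 mm long, 28 mm wide (y), 3 mm thick, at half the handle's height
- blade_tip (a point): Middle of the blade's end, 100 mm ahead of blade_grip along x
- pad: Grey felt pad fixed on the table, the blade's place, 210 (x) x 80 (y) x 4 mm; origin: centre of its underside, so its top is at 4 mm
- mat: Red velvet mat fixed on the table, 210 x 210 x 4 mm, on which the medallions start; origin: centre of its underside
- disc_A_c (a point): Medallion, a flat round disc 64 mm across and 10 mm thick, copper with a brass inlay; point at its centre, half-way up; z axis is the disc's axis. Absent (None) in some runs
- disc_B_c (a point): Medallion, a flat round disc 57 mm across and 10 mm thick, bright aluminium with a red inlay; point at its centre, half-way up; z axis is the disc's axis. Absent (None) in some runs
- disc_C_c (a point): Medallion, a flat round disc 50 mm across and 10 mm thick, brass with a green inlay; point at its centre, half-way up; z axis is the disc's axis. Absent (None) in some runs
- disc_D_c (a point): Medallion, a flat round disc 43 mm across and 10 mm thick, dark steel with a yellow inlay; point at its centre, half-way up; z axis is the disc's axis. Absent (None) in some runs
- disc_E_c (a point): Medallion, a flat round disc 36 mm across and 10 mm thick, white enamel with a blue inlay; point at its centre, half-way up; z axis is the disc's axis. Absent (None) in some runs
- cone: Bystander, loose, to be left alone: pale wooden ring cone, 48 mm wide, 58 mm tall; origin at its underside's centre
- bangle: Bystander, loose, to be left alone: plain aluminium bangle lying flat, 64 mm wide, 14 mm tall; origin at its underside's centre
- polish: Bystander, loose, to be left alone: jar of polish, 48 mm wide, 60 mm tall, black cap; origin at its underside's centre
- bowl: Bystander, loose, to be left alone: small blue bowl, 90 mm wide, 35 mm tall; origin at its underside's centre
- tin: Bystander, loose, to be left alone: metal tin, 56 mm wide, 50 mm tall; origin at its underside's centre
- notebook: Bystander, loose, to be left alone: blue notebook, 140 x 100 x 14 mm; origin at its underside's centre
Not all that is in view belongs to the job. Of the things shaped like the part that bears disc_D_c, the dark steel one is meant.

How it is judged:
On the way, in this order (a step that is already met when the one before it is completed fails the run):
1. the blade, under the lid, has levered it up by at least 0.25 rad (about 14 degrees) (value of joint lid between 0.25 and 1.1 rad and contact force between blade and case above 0.15 N), for 0.1 s.
2. the lid stands wide open (1.2 rad or more) (value of joint lid above 1.2 rad), for 0.2 s.
At the end, for the whole second after the job is handed in: Lid closed (under 0.06 rad); all medallions present at rest, flat (0.12 rad), in one stack, each centre within 8 mm of the plate's centre, every smaller one above the larger ones; the blade at rest, its grip point over the grey pad and under 30 mm above the table (value of joint lid below 0.06 rad and velocity of joint lid below 0.05 rad/s and x of blade_grip in the frame of pad between -0.105 and 0.105 m and y of blade_grip in the frame of pad between -0.04 and 0.04 m and height (world z) of blade_grip below 0.03 m and linear speed of each of blade, disc_A, disc_B, disc_C, disc_D, disc_E below 0.02 m/s and horizontal distance between each of disc_A_c, disc_B_c, disc_C_c, disc_D_c, disc_E_c and plate_top below 0.008 m and angle between each of disc_A_c, disc_B_c, disc_C_c, disc_D_c, disc_E_c's own z axis and vertical below 0.12 rad and z of each of disc_B_c, disc_C_c, disc_D_c, disc_E_c in the frame of disc_A_c above 0.006 m and z of each of disc_C_c, disc_D_c, disc_E_c in the frame of disc_B_c above 0.006 m and z of each of disc_D_c, disc_E_c in the frame of disc_C_c above 0.006 m and z of disc_E_c in the frame of disc_D_c above 0.006 m); the robot touches nothing.
It fails at once if a bystander (ring cone, bangle, polish jar, bowl, tin, notebook) is moved more than 30 mm (distance of any of cone, bangle, polish, bowl, tin, notebook from where it was at the start of the episode above 0.03 m).
Of disc_A, disc_B, disc_C, disc_D, disc_E only 3 to 5 are there at a start; the rules pass over those that are not, and their reading is None.
At some moment in a run one of blade may be knocked a few centimetres aside while the robot is not near it.
It also fails if it takes over 210 s, if anything falls off the work surface, if the arm or the gripper's body presses on something with over 40 N, if the wrist force passes 120 N, or if a joint passes its speed limit or range.

### The arm

A 6-joint arm with a two-finger parallel gripper is mounted at the origin on the work surface. World frame = base frame: x ahead of the robot, y to its left, z up, the work surface at z = 0. Lengths are in m, angles in rad, forces in N, time in s.
With the tool pointing down it reaches from about 0.325 to 0.85 m from the base axis. Payload 15.5 kg.
Tool frame: the origin (TCP) lies at the very end of the fingers, on their centre line; the grasp point (between the pads) lies behind it (env.pinch_z is the z of the grasp point in the tool frame, in m); z points along the fingers, x is the direction in which the jaws open and shut, and the axes are right-handed (so a half turn about z gives the same grasp; the last joint's range is limited). The gripper opens to 91 mm and grips with 3 to 60 N. Pads are 32 mm wide; open, the fingers measure 118 mm over their backs; the gripper's body (76 mm by 178 mm) begins 60 mm behind the grasp point.
Start: joints at [-1.341, 0.494, 1.345, -0, 1.302, -0.096], TCP at [0.2, -0.592, 0.214] pointing down, gripper open.
Joint ranges: [-2.91, 2.91], [-0.82, 2.16], [0.22, 2.67], [-1.22, 4.37], [0.12, 2.79], [-3.08, 3.08]. Speed limits (rad/s): [1.89, 1.89, 2.57, 3.01, 3.01, 3.01].

### API

Orientations are given as a unit quaternion [x, y, z, w].
In Python, from station import env gives the robot as it stands. The module is installed in compiled form; this text tells all that it offers.
- The arm moves only by the tool servo_tool, never from a script. Its argument "plan" is a list of rows, each a list of 7 numbers: the shift along the tool's x, y, z in cm, then the turn, a rotation vector about the tool's x, y, z in rad, then the opening, from -1 (shut) to 1 (fully open). A call has 1 to 5 rows; each row shifts and turns the commanded pose from where the row before left it, along the tool's axes as they then stand; what a row does not reach is not made up. A row lasts 1/12 s, in which the tool goes at most 41.7 mm and 7.16 degrees, less where a joint would pass 70% of its speed; a pose out of reach is approached as far as the arm can. A call is refused whole if a number of a shift passes 4.17 or a number of a turn 0.125, either way. A call with a gripper value outside its range is refused whole. The fingers move at their own pace and stop on an object; "grip_force" is the grip in N (left out, the last holds). Time passes only in rows, so rows that do not move let the fingers close. It gives the time, the measured TCP pose, the force and the opening at its end, in the units of the state.
- env.state(): the state, without advancing time (a new reading comes with each control period).
- env.read_camera(name): name is "scene" or "side" or "wrist"; returns a dict with "img" (384x512x3 uint8, red, green, blue), "depth" (384x512 float32, m along the optical axis (not along the pixel's ray), 0 where there is no reading), "mtx" (3x3 intrinsics, pixels), "R" (3x3) and "t" (3): a world point X has camera coordinates R X + t; the wrist camera has in their place "hand_eye" (4x4, takes a point from camera to tool coordinates, whose origin is the TCP and whose axes are the tool frame's). Camera axes: x right, y down, z forward; pixel columns grow to the right and rows downward; lengths in m; the calibration is good to about 2 mm. The wrist camera is an equidistant fisheye: a pixel r from the principal point sees the ray r / f radians off the axis. A picture is of the moment at which its call begins: read the wrist's pose just before it.
- env.sign_off(): hands the job in, once; it reports no verdict.
The state is a dict: "time_s": time; "q": joint angles; "qvel": joint speeds; "tau": joint torques, N m; "ee_pos": TCP position; "ee_rot": TCP orientation; "wrist_force": force on the tool from outside, world axes, zero at the start; "torque": the same for the moment, N m; "width": opening from 0.0 (shut) to 1.0 (fully open).
Only numpy, scipy, OpenCV 4.12 (cv2) and the standard library are available. Lean on these libraries where they do the work, as an engineer would, in place of code of your own. Each camera call takes 0.05 s, during which the arm holds its last target.

## Working session

There is one attempt and no reset: what is moved stays moved. The work goes in short steps, Python scripts to look and compute and a tool call to move; the robot and the scene stay as the last step left them, time stands still between calls to the robot, and variables do not carry over. Pictures are saved under pics/ and viewed, and the job is handed in when it is done.

Besides the shell and the picture viewer there is one more tool, called after "Call:" as name([rows], argument=value, ...), one row to a line, values as JSON. servo_tool: Moves the arm, as the interface text tells. Its arguments: {"type":"object","properties":{"plan":{"type":"array","items":{"type":"array","items":{"type":"number"}}},"grip_force":{"type":"number"}},"required":["plan"]}

```bash
mkdir -p pics; ls; cat > h.py <<'E'
import numpy as np, cv2
from station import env
from scipy.spatial.transform import Rotation as Ro
def save(n,img): cv2.imwrite('pics/'+n+'.png',cv2.cvtColor(img,cv2.COLOR_RGB2BGR))
E
python3 - <<'E'
from h import *
s=env.state(); print(s); print(env.pinch_z)
for c in ["scene","side","wrist"]:
    d=env.read_camera(c); save(c+'0',d['img']); np.savez('pics/'+c+'0.npz',**d)
    print(c,d['mtx'].round(1).tolist(),{k:d[k].round(3).tolist() for k in('R','t','hand_eye') if k in d})
E
```

```text
pics
{'time_s': 0.0, 'q': array([-1.34049924e+00,  4.94156623e-01,  1.34613371e+00, -8.07102154e-06,
        1.30251982e+00, -9.55109709e-02]), 'qvel': array([-0.00013917, -0.00082076,  0.00065811, -0.00025607, -0.00098418,
        0.00032831]), 'tau': array([ 2.64415758e-03, -8.78823209e+01, -3.81869745e+01,  7.08151585e-02,
        5.31275163e-02, -6.56158136e-05]), 'ee_pos': array([ 0.19995136, -0.5917423 ,  0.21335392]), 'ee_rot': array([ 8.12427222e-01, -5.83062293e-01, -4.61021109e-04, -3.97556644e-04]), 'wrist_force': array([-0.54463032,  0.22106688,  0.01641231]), 'torque': array([-0.04235073,  0.00432289,  0.01243519]), 'width': 1.0006048570172725}
-0.0188
scene [[442.5, 0.0, 258.5], [0.0, 442.5, 192.9], [0.0, 0.0, 1.0]] {'R': [[-0.878, 0.478, -0.003], [0.398, 0.728, -0.558], [-0.264, -0.491, -0.83]], 't': [0.499, -0.196, 1.45]}
side [[462.9, 0.0, 262.5], [0.0, 462.9, 197.1], [0.0, 0.0, 1.0]] {'R': [[-0.704, -0.71, 0.018], [-0.422, 0.397, -0.815], [0.572, -0.582, -0.579]], 't': [0.393, 0.287, 1.226]}
wrist [[297.3, 0.0, 259.9], [0.0, 297.3, 193.2], [0.0, 0.0, 1.0]] {'hand_eye': [[1.0, 0.0, -0.0, 0.001], [-0.0, 0.973, 0.233, -0.066], [0.0, -0.233, 0.973, -0.172], [0.0, 0.0, 0.0, 1.0]]}
```

View pics/scene0.png

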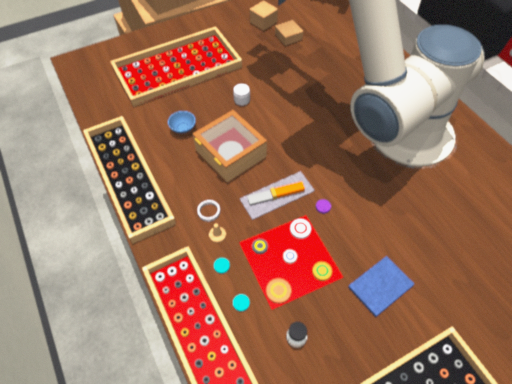

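View pics/side0.png

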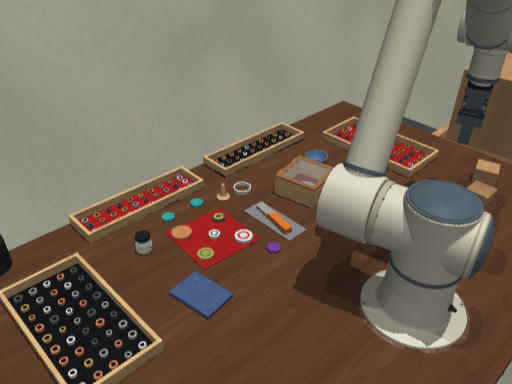

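View pics/wrist0.png

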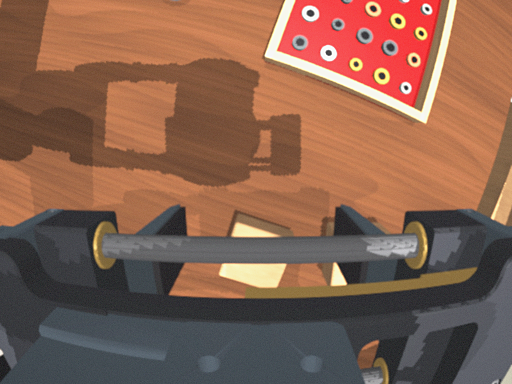

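```bash
python3 - <<'E'
from h import *
d=np.load('pics/scene0.npz'); im=d['img']
c=im[85:345,130:430]; save('crop1',cv2.resize(c,None,fx=2.3,fy=2.3,interpolation=cv2.INTER_CUBIC))
def w(u,v,n='scene0'):
    d=np.load('pics/%s.npz'%n); z=d['depth'][v,u]; r=np.linalg.inv(d['mtx'])@[u,v,1]
    return (d['R'].T@(r*z-d['t'])).round(3)
for n,u,v in [('A?',278,290),('B?',301,228),('C?',322,271),('D?',260,245),('E?',290,256),('handle',290,190),('blade',260,198),('plate',231,150),('caseL',197,147),('front',232,178),('right',265,150),('cone',217,235),('bangle',199,210),('jar',297,328),('purple',323,206),('notebook',381,285),('bowl',181,121),('tin?',242,90)]: print(n,w(u,v))
E
```

```text
A? [0.655 0.265 0.017]
B? [0.51  0.14  0.021]
C? [0.529 0.277 0.022]
D? [0.633 0.129 0.014]
E? [0.58  0.199 0.019]
handle [0.475 0.022 0.031]
blade [ 0.561 -0.003  0.019]
plate [ 0.573 -0.16   0.078]
caseL [ 0.644 -0.265  0.021]
front [ 0.595 -0.119 -0.   ]
right [ 0.466 -0.144  0.032]
cone [0.899 0.617 1.096]
bangle [ 0.732 -0.058  0.007]
jar [0.673 0.382 0.062]
purple [0.415 0.107 0.017]
notebook [0.415 0.38  0.016]
bowl [ 0.642 -0.4    0.012]
tin? [ 0.417 -0.392  0.055]
```

View pics/crop1.png

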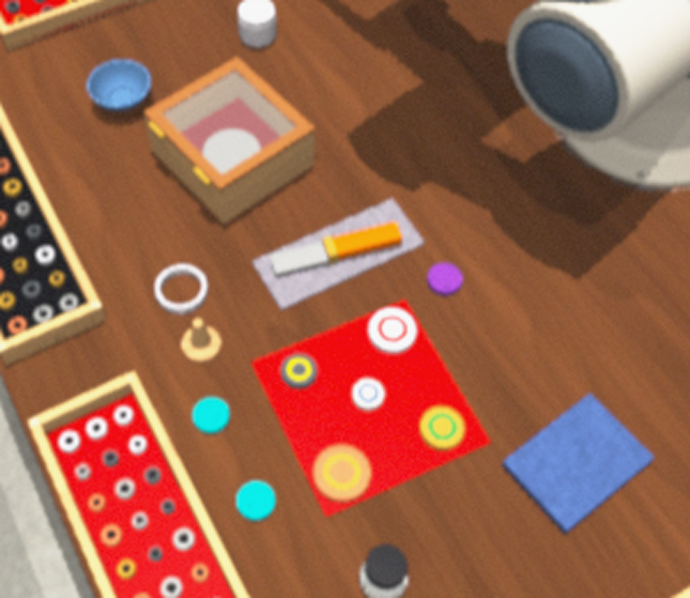

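```bash
cat >> h.py <<'E'
def cloud(d):
    H,W=d['depth'].shape; u,v=np.meshgrid(np.arange(W),np.arange(H))
    r=np.stack([u,v,np.ones_like(u)],-1)@np.linalg.inv(d['mtx']).T
    return (r*d['depth'][...,None]-d['t'])@d['R']
def onplane(d,uv,z):
    r=np.c_[np.asarray(uv,float).reshape(-1,2),np.ones(np.asarray(uv).size//2)]@np.linalg.inv(d['mtx']).T
    r=r@d['R']; c=-d['R'].T@d['t']
    return c+r*((z-c[2])/r[:,2])[:,None]
E
python3 - <<'E'
from h import *
for n in ['scene0','side0']:
    d=dict(np.load('pics/%s.npz'%n)); P=cloud(d); hsv=cv2.cvtColor(d['img'],cv2.COLOR_RGB2HSV)
    reg=(P[...,0]>.44)&(P[...,0]<.72)&(P[...,1]>-.32)&(P[...,1]<-.07)&(d['depth']>0)
    m=reg&(P[...,2]>.068)&(P[...,2]<.09)
    q=P[m]; print(n,'lid n',m.sum(),'z',np.percentile(q[:,2],[5,50,95]).round(4))
    print(' rect',cv2.minAreaRect(q[:,:2].astype(np.float32)*1000))
    m2=m.astype(np.uint8); cs,_=cv2.findContours(m2,0,1); c=max(cs,key=cv2.contourArea)
    print(' contour poly on z=.076', cv2.minAreaRect((onplane(d,c.reshape(-1,2),.076)[:,:2]*1000).astype(np.float32)))
    reg=(P[...,0]>.4)&(P[...,0]<.65)&(P[...,1]>-.07)&(P[...,1]<.08)
    h=hsv; o=reg&(h[...,0]>8)&(h[...,0]<24)&(h[...,1]>190)&(h[...,2]>200)
    print(' orange',o.sum(),'z',np.percentile(P[o][:,2],[5,50,95]).round(4), cv2.minAreaRect((P[o][:,:2]*1000).astype(np.float32)), np.median(P[o],0))
    b=reg&(P[...,2]>.010)&(P[...,2]<.05)
    print(' blade all',b.sum(),cv2.minAreaRect((P[b][:,:2]*1000).astype(np.float32)))
    p=reg&(P[...,2]>-.004)&(P[...,2]<.05)&(h[...,1]<60)&(h[...,2]>120)
    print(' pad',p.sum(),cv2.minAreaRect((P[p][:,:2]*1000).astype(np.float32)))
    reg=(P[...,0]>.4)&(P[...,0]<.78)&(P[...,1]>.05)&(P[...,1]<.37)
    red=reg&((h[...,0]<5)|(h[...,0]>174))&(h[...,1]>200)&(h[...,2]>150)
    print(' mat',cv2.minAreaRect((onplane(d,np.argwhere(red)[:,::-1],.004)[:,:2]*1000).astype(np.float32)))
    hull=np.zeros(red.shape,np.uint8); cs,_=cv2.findContours(red.astype(np.uint8),0,1); c=cv2.convexHull(max(cs,key=cv2.contourArea)); cv2.drawContours(hull,[c],-1,1,-1)
    nm=cv2.morphologyEx((hull.astype(bool)&~red).astype(np.uint8),cv2.MORPH_CLOSE,np.ones((5,5)))
    # fill holes
    cs,_=cv2.findContours(nm,cv2.RETR_EXTERNAL,cv2.CHAIN_APPROX_NONE)
    for c in cs:
        if cv2.contourArea(c)<60: continue
        w=(onplane(d,c.reshape(-1,2),.012)[:,:2]*1000).astype(np.float32)
        (e,ax,an)=cv2.fitEllipse(w); mm=c.reshape(-1,2).mean(0).astype(int); print('  disc px',mm,'c',np.round(e,1),'ax',np.round(ax,1),d['img'][mm[1],mm[0]])
E
```

```text
scene0 lid n 2331 z [0.0733 0.0775 0.0814]
 rect ((558.08203125, -209.18603515625), (165.40528869628906, 172.84657287597656), 10.87546443939209)
 contour poly on z=.076 ((557.7176513671875, -207.18397521972656), (165.6626434326172, 175.2015380859375), 11.04411506652832)
 orange 208 z [0.0213 0.0263 0.0299] ((473.742431640625, 12.319371223449707), (25.676179885864258, 85.9634780883789), 78.43529510498047) [0.47389724 0.01387311 0.02633932]
 blade all 615 ((508.01019287109375, 2.3264427185058594), (75.99238586425781, 208.410400390625), 89.65986633300781)
 pad 1282 ((506.1746826171875, -0.5128898620605469), (87.61923217773438, 212.62417602539062), 89.67713928222656)
 mat ((581.177734375, 199.71563720703125), (211.39048767089844, 210.23922729492188), 86.07511901855469)
  disc px [277 293] c [658.3 266.5] ax [74.6 82. ] [247 194 122]
  disc px [324 270] c [519.8 274.4] ax [64.9 70.8] [245 221  81]
  disc px [289 255] c [578.  194.3] ax [40.1 47.5] [247 247 247]
  disc px [256 243] c [637.  121.6] ax [55.8 66.3] [245 240  10]
  disc px [297 229] c [517.6 138.6] ax [53.6 96.5] [247 244 245]
[... 401 characters left out ...]
1836) [0.46698495 0.01041172 0.02220475]
 blade all 334 ((509.3983154296875, 4.119911193847656), (34.175228118896484, 178.35154724121094), 76.51160430908203)
 pad 579 ((507.5919189453125, -1.934967041015625), (88.15345001220703, 214.67845153808594), 89.85747528076172)
 mat ((577.6365966796875, 201.69577026367188), (206.23789978027344, 206.53826904296875), 86.00731658935547)
  disc px [204 258] c [514.7 282.1] ax [71.9 90. ] [158 127  66]
  disc px [213 233] c [574.4 196.8] ax [39.7 51.3] [217 219 208]
  disc px [242 239] c [499.9 142.2] ax [ 69.1 120.3] [215 193 188]
  disc px [183 233] c [639.3 261.4] ax [43.  91.7] [196 125  83]
  disc px [219 215] c [633.1 128. ] ax [57.5 69. ] [84 89 88]
```

```bash
cat >> h.py <<'E'
def down(yaw):  # tool down with tool x at world yaw (deg)
    a=np.radians(yaw); x=np.array([np.cos(a),np.sin(a),0]); z=np.array([0,0,-1.]); return np.c_[x,np.cross(z,x),z]
def go(p,R,g=1,step=3.8,turn=.12,n=None,maxcalls=8,start=None):
    """print rows from measured pose to target"""
    s=env.state(); P=s['ee_pos'].copy() if start is None else np.array(start[0]); Q=Ro.from_quat(s['ee_rot']) if start is None else start[1]
    p=np.array(p,float); T=Ro.from_matrix(R)
    rv=(Q.inv()*T).as_rotvec(); D=np.linalg.norm(p-P)*100
    N=n or int(max(np.ceil(D/step),np.ceil(np.abs(rv).max()/turn),1))
    rows=[]
    for i in range(N):
        w=(p-P)/(N-i); d=np.round(Q.inv().apply(w)*100,2)
        r=np.round((Q.inv()*T).as_rotvec()/(N-i),3)
        rows.append([*(d+0.).tolist(),*(r+0.).tolist(),g]); P=P+Q.apply(d/100); Q=Q*Ro.from_rotvec(r)
    for i in range(0,min(N,5*maxcalls),5): print(str(rows[i:i+5]).replace(' ',''))
    return P,Q
def st():
    s=env.state(); R=Ro.from_quat(s['ee_rot']).as_matrix()
    print('t%.2f'%s['time_s'],'pos',s['ee_pos'].round(4),'xyaw %.2f'%np.degrees(np.arctan2(R[1,0],R[0,0])),'tilt',R[:,2].round(3),'F',s['wrist_force'].round(2),'w %.3f'%s['width'])
def wrist(name):
    s=env.state(); d=env.read_camera('wrist'); d=dict(d); d['pos']=s['ee_pos']; d['rot']=s['ee_rot']; save(name,d['img']); np.savez('pics/%s.npz'%name,**d); return d
def wray(d,uv):
    uv=np.asarray(uv,float).reshape(-1,2); m=d['mtx']; x=(uv-[m[0,2],m[1,2]])/m[0,0]; th=np.linalg.norm(x,axis=1)+1e-9
    r=np.c_[x*(np.sin(th)/th)[:,None],np.cos(th)]
    H=d['hand_eye']; R=Ro.from_quat(d['rot']).as_matrix(); return (R@(H[:3,3]))+d['pos'], r@H[:3,:3].T@R.T
def wplane(d,uv,z):
    c,r=wray(d,uv); return c+r*((z-c[2])/r[:,2])[:,None]
def wproj(d,X):
    H=d['hand_eye']; R=Ro.from_quat(d['rot']).as_matrix(); X=np.asarray(X,float).reshape(-1,3)
    t=(X-d['pos'])@R; c=(t-H[:3,3])@H[:3,:3]; rr=np.hypot(c[:,0],c[:,1]); th=np.arctan2(rr,c[:,2])
    return c[:,:2]/(rr+1e-12)[:,None]*th[:,None]*d['mtx'][0,0]+[d['mtx'][0,2],d['mtx'][1,2]]
E
python3 - <<'E'
from h import *
st(); print(down(78))
go([0.44,-0.03,0.28],down(79))
E
```

```text
t0.15 pos [ 0.2    -0.5919  0.2135] xyaw -71.33 tilt [-0.     0.001 -1.   ] F [ 0.71 -0.22  0.42] w 1.001
[[ 0.20791169  0.9781476   0.        ]
 [ 0.9781476  -0.20791169  0.        ]
 [ 0.          0.         -1.        ]]
[[-2.07,-1.85,-0.3,0.0,0.0,-0.119,1],[-1.84,-2.08,-0.3,0.0,0.0,-0.119,1],[-1.58,-2.29,-0.3,0.0,0.0,-0.119,1],[-1.29,-2.46,-0.3,0.0,0.0,-0.119,1],[-0.99,-2.59,-0.3,0.0,0.0,-0.119,1]]
[[-0.68,-2.69,-0.3,0.0,0.0,-0.119,1],[-0.35,-2.76,-0.3,0.0,0.0,-0.119,1],[-0.02,-2.78,-0.3,0.0,0.0,-0.119,1],[0.31,-2.76,-0.3,0.0,0.0,-0.119,1],[0.63,-2.7,-0.3,0.0,0.0,-0.119,1]]
[[0.95,-2.61,-0.3,0.0,0.0,-0.119,1],[1.25,-2.48,-0.3,0.0,0.0,-0.12,1],[1.54,-2.31,-0.3,0.0,0.0,-0.119,1],[1.8,-2.11,-0.3,0.0,0.0,-0.12,1],[2.04,-1.88,-0.3,0.0,0.0,-0.119,1]]
[[2.25,-1.63,-0.3,0.0,0.0,-0.12,1],[2.43,-1.34,-0.3,0.0,0.0,-0.119,1],[2.58,-1.05,-0.3,0.0,0.0,-0.12,1],[2.68,-0.73,-0.3,0.0,0.0,-0.119,1],[2.75,-0.41,-0.3,0.0,0.0,-0.12,1]]
[[2.78,-0.07,-0.3,0.0,0.0,-0.119,1],[2.76,0.25,-0.31,0.0,-0.001,-0.12,1]]
```

Call:
servo_tool([
  [-2.07,-1.85,-0.3,0,0,-0.119,1],
  [-1.84,-2.08,-0.3,0,0,-0.119,1],
  [-1.58,-2.29,-0.3,0,0,-0.119,1],
  [-1.29,-2.46,-0.3,0,0,-0.119,1],
  [-0.99,-2.59,-0.3,0,0,-0.119,1],
])

```text
time_s: 0.57
ee_pos: [0.2548, -0.463, 0.2288]
ee_rot: [0.949, -0.317, -0.0, -0.0]
wrist_force: [-0.8, -0.5, -0.1]
width: 1.003
```

Call:
servo_tool([
  [-0.68,-2.69,-0.3,0,0,-0.119,1],
  [-0.35,-2.76,-0.3,0,0,-0.119,1],
  [0,-2.78,-0.3,0,0,-0.119,1],
  [0.31,-2.76,-0.3,0,0,-0.119,1],
  [0.63,-2.7,-0.3,0,0,-0.119,1],
])

```text
time_s: 0.98
ee_pos: [0.3096, -0.3355, 0.244]
ee_rot: [1.0, -0.025, -0.0, -0.0]
wrist_force: [1.3, -0.6, -0.2]
width: 1.0
```

Call:
servo_tool([
  [0.95,-2.61,-0.3,0,0,-0.119,1],
  [1.25,-2.48,-0.3,0,0,-0.12,1],
  [1.54,-2.31,-0.3,0,0,-0.119,1],
  [1.8,-2.11,-0.3,0,0,-0.12,1],
  [2.04,-1.88,-0.3,0,0,-0.119,1],
])

```text
time_s: 1.4
ee_pos: [0.364, -0.2078, 0.259]
ee_rot: [0.963, 0.27, -0.0, -0.0]
wrist_force: [-0.4, 0.0, -0.2]
width: 0.995
```

Call:
servo_tool([
  [2.25,-1.63,-0.3,0,0,-0.12,1],
  [2.43,-1.34,-0.3,0,0,-0.119,1],
  [2.58,-1.05,-0.3,0,0,-0.12,1],
  [2.68,-0.73,-0.3,0,0,-0.119,1],
  [2.75,-0.41,-0.3,0,0,-0.12,1],
])

```text
time_s: 1.82
ee_pos: [0.4186, -0.08, 0.2741]
ee_rot: [0.84, 0.542, -0.0, -0.0]
wrist_force: [1.0, 0.1, -0.3]
width: 1.0
```

Call:
servo_tool([
  [2.78,-0.07,-0.3,0,0,-0.119,1],
  [2.76,0.25,-0.3,0,0,-0.12,1],
  [0,0,0,0,0,0,1],
  [0,0,0,0,0,0,1],
])

```text
time_s: 2.15
ee_pos: [0.4404, -0.0293, 0.2799]
ee_rot: [0.771, 0.637, -0.0, 0.0]
wrist_force: [-0.5, 0.1, 0.6]
width: 1.002
```

```bash
python3 - <<'E'
from h import *
st(); wrist('w1')
E
```

```text
t2.15 pos [ 0.4404 -0.0293  0.2799] xyaw 79.13 tilt [-0. -0. -1.] F [-0.48  0.12  0.6 ] w 1.002
```

View pics/w1.png

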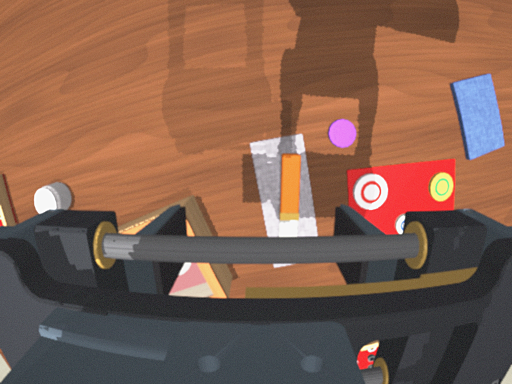

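```bash
python3 - <<'E'
from h import *
d=dict(np.load('pics/w1.npz')); h=cv2.cvtColor(d['img'],cv2.COLOR_RGB2HSV)
o=((h[...,0]>8)&(h[...,0]<24)&(h[...,1]>190)&(h[...,2]>170)).astype(np.uint8)
o[:140]=0;o[226:]=0;o[:,:270]=0;o[:,310:]=0
cs,_=cv2.findContours(o,0,1);c=max(cs,key=cv2.contourArea)
print(cv2.boundingRect(c))
w=(wplane(d,c.reshape(-1,2),.024)[:,:2]*1000).astype(np.float32); r=cv2.minAreaRect(w); print(r); print(cv2.boxPoints(r).round(1))
img=d['img'][130:290,230:340]; save('w1c',cv2.resize(img,None,fx=4,fy=3.7,interpolation=cv2.INTER_CUBIC))
E
```

```text
(281, 154, 19, 58)
((471.3616027832031, 9.485429763793945), (25.50777816772461, 86.14418029785156), 78.41939544677734)
[[426.6   5.6]
 [511.  -11.7]
 [516.1  13.3]
 [431.7  30.6]]
```

View pics/w1c.png

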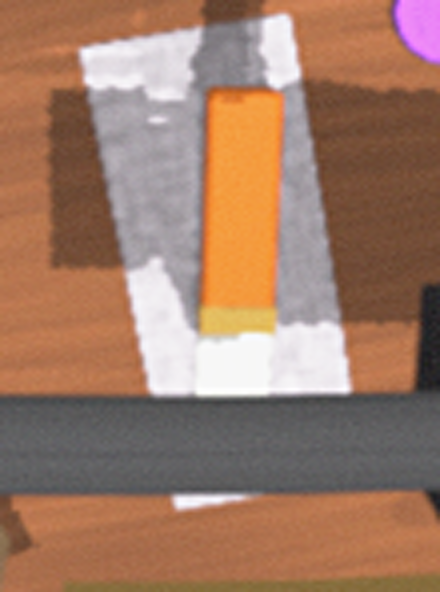

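```bash
python3 - <<'E'
from h import *
a=go([0.498,0.004,0.05],down(78.4))
print(); go([0.498,0.004,0.008],down(78.4),start=a,n=3)
E
```

```text
[[0.64,0.72,3.28,0.0,0.0,0.001,1],[0.64,0.72,3.28,0.0,0.0,0.002,1],[0.64,0.72,3.28,0.0,0.0,0.001,1],[0.64,0.72,3.28,0.0,0.0,0.002,1],[0.64,0.72,3.28,0.0,0.0,0.001,1]]
[[0.64,0.72,3.29,0.0,0.0,0.002,1],[0.65,0.71,3.28,0.0,0.0,0.001,1]]

[[0.0,0.0,1.4,0.0,0.0,0.0,1],[0.0,0.0,1.4,0.0,0.0,0.0,1],[0.0,0.0,1.4,0.0,0.0,0.0,1]]
```

Call:
servo_tool([
  [0.64,0.72,3.28,0,0,0.002,1],
  [0.64,0.72,3.28,0,0,0.002,1],
  [0.64,0.72,3.28,0,0,0.002,1],
  [0.64,0.72,3.28,0,0,0.002,1],
  [0.64,0.72,3.28,0,0,0.002,1],
])

```text
time_s: 2.62
ee_pos: [0.4816, -0.0069, 0.1145]
ee_rot: [0.776, 0.631, 0.0, 0.0]
wrist_force: [0.9, 0.3, 0.2]
width: 0.999
```

Call:
servo_tool([
  [0.64,0.72,3.28,0,0,0.001,1],
  [0.64,0.72,3.28,0,0,0.001,1],
  [0,0,0,0,0,0,1],
  [0,0,0,0,0,0,1],
])

```text
time_s: 2.95
ee_pos: [0.4971, 0.003, 0.0495]
ee_rot: [0.776, 0.631, -0.001, -0.001]
wrist_force: [0.6, 0.4, 0.3]
width: 0.999
```

```bash
python3 - <<'E'
from h import *
st(); d=wrist('w2')
print(wproj(d,[[.498,.004,.024],[.429,.018,.024]]))
E
```

```text
t2.95 pos [0.4971 0.003  0.0495] xyaw 78.23 tilt [-0.004  0.    -1.   ] F [0.64 0.4  0.35] w 0.999
[[261.93182535 217.24792243]
 [261.51732396 114.40534225]]
```

View pics/w2.png

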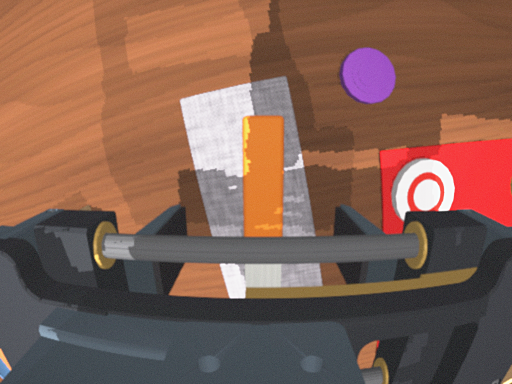

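Call:
servo_tool([
  [0,0,1.4,0,0,0,1],
  [0.1,0,1.4,0,0,0,1],
  [0,0,1.35,0,0,0,1],
  [0,0,0,0,0,0,1],
  [0,0,0,0,0,0,1],
])

```text
time_s: 3.42
ee_pos: [0.4989, 0.0042, 0.0105]
ee_rot: [0.776, 0.631, 0.0, 0.0]
wrist_force: [-0.7, -0.7, 1.2]
width: 1.0
```

Call:
servo_tool([
  [0,0,0,0,0,0,-0.4],
  [0,0,0,0,0,0,-0.6],
  [0,0,0,0,0,0,-0.8],
  [0,0,0,0,0,0,-1],
  [0,0,0,0,0,0,-1],
], grip_force=45)

```text
time_s: 3.83
ee_pos: [0.4988, 0.0047, 0.0092]
ee_rot: [0.775, 0.632, 0.0, 0.0]
wrist_force: [0.1, -0.3, -0.3]
width: 0.666
```

Call:
servo_tool([
  [0,0,0,0,0,0,-1],
  [0,0,0,0,0,0,-1],
  [0,0,0,0,0,0,-1],
])

```text
time_s: 4.08
ee_pos: [0.4986, 0.0047, 0.0088]
ee_rot: [0.775, 0.632, -0.0, -0.0]
wrist_force: [0.5, -0.8, -0.7]
width: 0.447
```

Call:
servo_tool([
  [0,0,-2,0,0,0,-1],
  [0,0,-2,0,0,0,-1],
  [0,0,-3,0,0,0,-1],
  [0,0,-3,0,0,0,-1],
  [0,0,0,0,0,0,-1],
])

```text
time_s: 4.5
ee_pos: [0.5009, 0.0045, 0.1133]
ee_rot: [0.775, 0.632, 0.002, 0.002]
wrist_force: [2.5, -0.7, 0.7]
width: 0.076
```

```bash
python3 - <<'E'
from h import *
st(); d=wrist('w3')
for c in ["scene","side"]:
    d=env.read_camera(c); save(c+'3',d['img']); np.savez('pics/'+c+'3.npz',**d)
E
```

```text
t4.50 pos [0.5009 0.0045 0.1133] xyaw 78.33 tilt [ 0.006 -0.001 -1.   ] F [ 2.46 -0.71  0.67] w 0.076
```

View pics/w3.png

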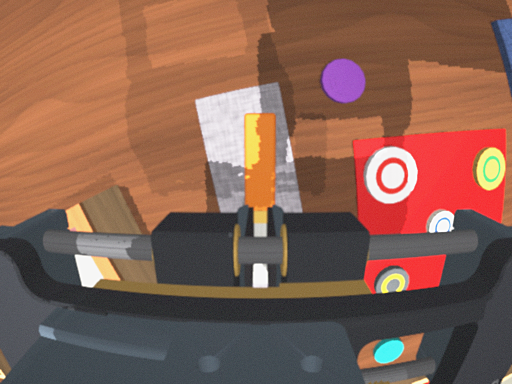

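View pics/scene3.png

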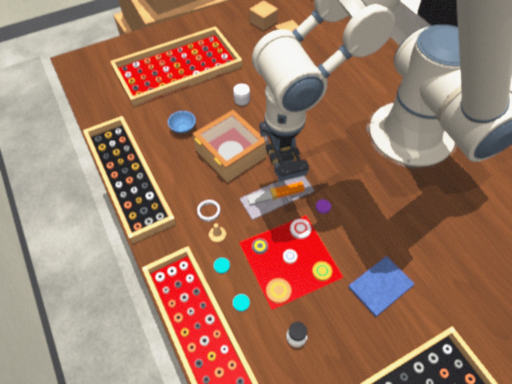

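Call:
servo_tool([
  [0,0,0,0,0,0,0.2],
  [0,0,0,0,0,0,0.2],
  [0,0,0,0,0,0,0.2],
  [0,0,0,0,0,0,0.2],
  [0,0,0,0,0,0,0.2],
])

```text
time_s: 5.07
ee_pos: [0.4984, 0.0047, 0.1084]
ee_rot: [0.775, 0.632, -0.0, -0.0]
wrist_force: [0.7, -0.5, -0.6]
width: 0.336
```

Call:
servo_tool([
  [0,0,0,0,0,0,0.2],
  [0,0,0,0,0,0,0.2],
  [0,0,0,0,0,0,0.2],
  [0,0,0,0,0,0,0.2],
])

```text
time_s: 5.4
ee_pos: [0.4986, 0.0047, 0.1088]
ee_rot: [0.775, 0.632, 0.0, -0.0]
wrist_force: [0.9, 0.1, 0.3]
width: 0.597
```

```bash
cat >> h.py <<'E'
def handle(d,z=.024,box=None):
    h=cv2.cvtColor(d['img'],cv2.COLOR_RGB2HSV)
    o=((h[...,0]>8)&(h[...,0]<24)&(h[...,1]>190)&(h[...,2]>150)).astype(np.uint8)
    if box is not None:
        m=np.zeros_like(o); m[box[1]:box[3],box[0]:box[2]]=1; o*=m
    cs,_=cv2.findContours(o,0,1);c=max(cs,key=cv2.contourArea)
    w=(wplane(d,c.reshape(-1,2),z)[:,:2]*1000).astype(np.float32); r=cv2.minAreaRect(w); print(cv2.boundingRect(c),r); print(cv2.boxPoints(r).round(1))
E
python3 - <<'E'
from h import *
st(); d=wrist('w4')
handle(d,.024,(225,90,310,212))
E
```

```text
t5.40 pos [0.4986 0.0047 0.1088] xyaw 78.32 tilt [ 0.  0. -1.] F [0.87 0.08 0.3 ] w 0.597
(246, 117, 30, 95) ((471.6407470703125, 10.26531982421875), (25.255260467529297, 83.52589416503906), 78.13269805908203)
[[428.2   6.5]
 [509.9 -10.7]
 [515.1  14. ]
 [433.4  31.2]]
```

View pics/w4.png

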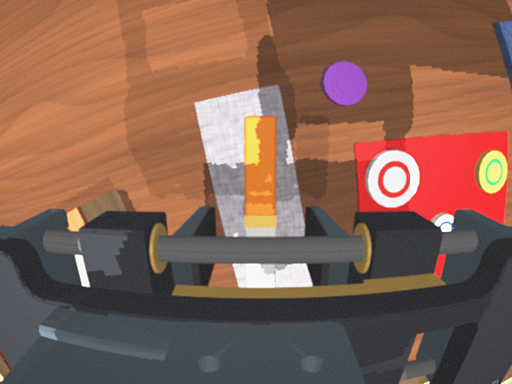

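Call:
servo_tool([
  [0,0,3,0,0,0,0.2],
  [0,0,3,0,0,0,0.2],
  [0,0,2.5,0,0,0,0.2],
  [0,0,1.6,0,0,0,0.2],
  [0,0,0,0,0,0,0.2],
])

```text
time_s: 5.87
ee_pos: [0.4977, 0.0048, 0.0056]
ee_rot: [0.775, 0.631, -0.001, -0.001]
wrist_force: [-1.1, 0.2, 0.7]
width: 0.596
```

Call:
servo_tool([
  [0,0,0,0,0,0,-1],
  [0,0,0,0,0,0,-1],
  [0,0,0,0,0,0,-1],
  [0,0,0,0,0,0,-1],
  [0,0,0,0,0,0,-1],
])

```text
time_s: 6.28
ee_pos: [0.4989, 0.0047, 0.0083]
ee_rot: [0.775, 0.631, 0.0, 0.0]
wrist_force: [-0.1, -1.4, 3.4]
width: 0.304
```

Call:
servo_tool([
  [0,0,0,0,0,0,-1],
  [0,0,0,0,0,0,-1],
  [0,0,0,0,0,0,-1],
])

```text
time_s: 6.53
ee_pos: [0.4989, 0.0047, 0.0083]
ee_rot: [0.775, 0.632, 0.0, 0.0]
wrist_force: [-0.8, 0.3, 6.8]
width: 0.306
```

Call:
servo_tool([
  [0,0,-2,0,0,0,-1],
  [0,0,-3,0,0,0,-1],
  [0,0,-3.5,0,0,0,-1],
  [0,0,-3.5,0,0,0,-1],
  [0,0,-3,0,0,0,-1],
])

```text
time_s: 6.95
ee_pos: [0.4985, 0.0047, 0.1601]
ee_rot: [0.775, 0.632, 0.0, 0.0]
wrist_force: [1.0, 0.2, -1.6]
width: 0.304
```

```bash
python3 - <<'E'
from h import *
st()
go([0.345,-0.247,0.16],down(101),g=-1,step=3.2)
E
```

```text
t6.95 pos [0.4985 0.0047 0.1601] xyaw 78.32 tilt [ 0.001 -0.    -1.   ] F [ 1.04  0.16 -1.57] w 0.304
[[-2.78,-0.99,0.0,0.0,0.0,-0.04,-1],[-2.73,-1.1,0.0,0.0,0.0,-0.04,-1],[-2.69,-1.21,0.0,0.0,0.0,-0.039,-1],[-2.64,-1.32,0.0,0.0,0.0,-0.04,-1],[-2.58,-1.42,0.0,0.0,0.0,-0.039,-1]]
[[-2.53,-1.52,0.0,0.0,0.0,-0.04,-1],[-2.46,-1.62,0.0,0.0,0.0,-0.039,-1],[-2.4,-1.72,0.0,0.0,0.0,-0.04,-1],[-2.33,-1.81,0.0,0.0,0.0,-0.039,-1],[-2.25,-1.9,0.0,0.001,0.0,-0.04,-1]]
```

Call:
servo_tool([
  [-2.78,-1,0,0,0,-0.04,-1],
  [-2.73,-1.1,0,0,0,-0.04,-1],
  [-2.69,-1.21,0,0,0,-0.039,-1],
  [-2.64,-1.32,0,0,0,-0.04,-1],
  [-2.58,-1.42,0,0,0,-0.039,-1],
])

```text
time_s: 7.37
ee_pos: [0.4209, -0.122, 0.158]
ee_rot: [0.708, 0.706, 0.0, 0.0]
wrist_force: [1.4, -0.1, -0.3]
width: 0.305
```

Call:
servo_tool([
  [-2.53,-1.52,0,0,0,-0.04,-1],
  [-2.46,-1.62,0,0,0,-0.039,-1],
  [-2.4,-1.72,0,0,0,-0.04,-1],
  [-2.33,-1.81,0,0,0,-0.039,-1],
  [-2.25,-1.9,0,0,0,-0.04,-1],
])

```text
time_s: 7.78
ee_pos: [0.344, -0.248, 0.158]
ee_rot: [0.635, 0.772, -0.0, 0.0]
wrist_force: [1.1, -0.1, -1.1]
width: 0.304
```

Call:
servo_tool([
  [0,0,0,0,0,0,-1],
  [0,0,0,0,0,0,-1],
])

```text
time_s: 7.95
ee_pos: [0.3443, -0.2479, 0.1579]
ee_rot: [0.637, 0.771, 0.0, 0.0]
wrist_force: [-0.3, 0.7, -1.3]
width: 0.301
```

```bash
python3 - <<'E'
from h import *
st(); d=wrist('w5')
for c in ["scene","side"]:
    d=env.read_camera(c); save(c+'5',d['img']); np.savez('pics/'+c+'5.npz',**d)
im=d['img']; save('side5c',cv2.resize(im[130:250,250:410],None,fx=4.5,fy=4.5,interpolation=cv2.INTER_CUBIC))
E
```

```text
t7.95 pos [ 0.3443 -0.2479  0.1579] xyaw 100.84 tilt [ 0. -0. -1.] F [-0.27  0.7  -1.28] w 0.301
```

View pics/w5.png

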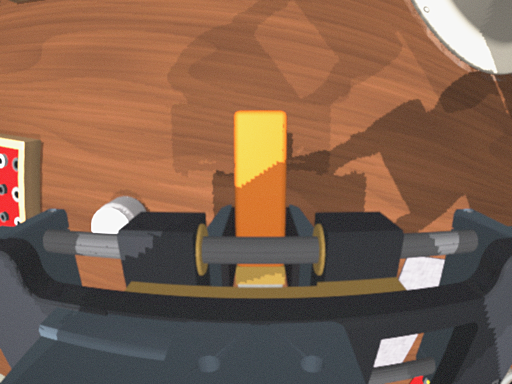

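View pics/scene5.png

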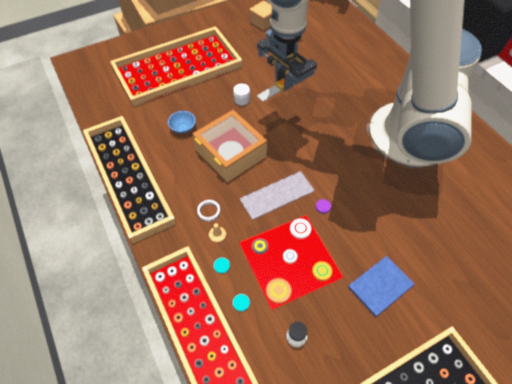

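View pics/side5c.png

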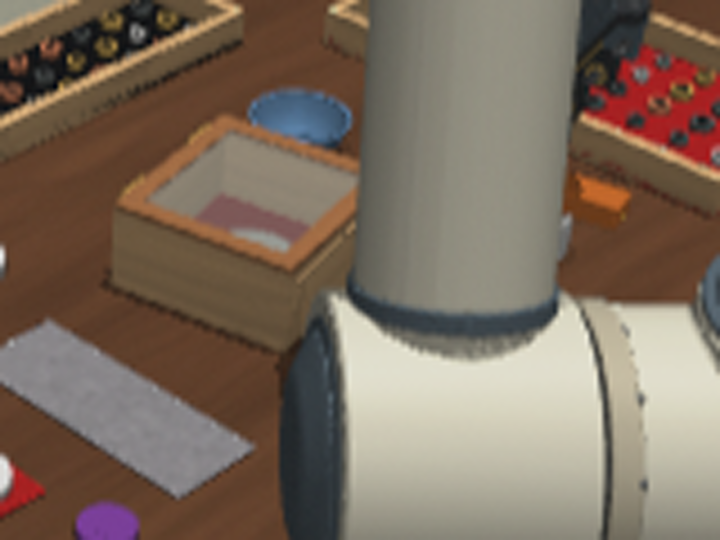

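```bash
cat >> h.py <<'E'
def proj(d,X):
    X=np.asarray(X,float).reshape(-1,3); c=X@d['R'].T+d['t']; p=c@d['mtx'].T; return p[:,:2]/p[:,2:]
E
python3 - <<'E'
from h import *
d=dict(np.load('pics/scene5.npz'))
print(proj(d,[[.442,-.229,.165],[.344,-.248,.165]]))
im=d['img'][105:185,185:275]; f=7
im=cv2.resize(im,None,fx=f,fy=f,interpolation=cv2.INTER_CUBIC)
a=np.radians(10.9); c=np.array([.556,-.2075]); ex=np.array([np.cos(a),np.sin(a)]); ey=np.array([-ex[1],ex[0]])
for z,col in((.076,(0,255,255)),(0,(255,0,255))):
    pts=[[*(c+sx*.078*ex+sy*.083*ey),z] for sx,sy in((-1,-1),(-1,1),(1,1),(1,-1))]
    p=proj(d,pts); print(p.round(1)); p=((p-[185,105]+.5)*f-.5).astype(np.int32); cv2.polylines(im,[p],True,col,1)
save('casec',im)
E
```

```text
[[258.64715528  98.61122376]
 [283.99270218  83.67388854]]
[[232.8 110.2]
 [266.4 141. ]
 [225.1 167.4]
 [192.3 133.9]]
[[234.  126.6]
 [266.1 156.8]
 [226.7 182.5]
 [195.3 149.8]]
```

View pics/casec.png

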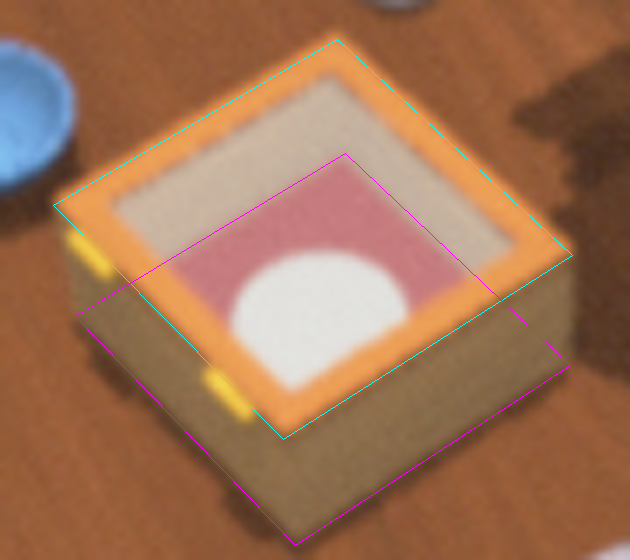

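Call:
servo_tool([
  [0,0,2.5,0,0,0,-1],
  [0,0,2.5,0,0,0,-1],
  [0,0,2.5,0,0,0,-1],
  [0,0,2.36,0,0,0,-1],
  [0,0,0,0,0,0,-1],
])

```text
time_s: 8.52
ee_pos: [0.3442, -0.2449, 0.0564]
ee_rot: [0.635, 0.772, 0.0, -0.002]
wrist_force: [-1.0, 0.9, -0.5]
width: 0.301
```

Call:
servo_tool([
  [0,0,0,0,0,0,-1],
])

```text
time_s: 8.6
ee_pos: [0.3448, -0.2459, 0.0589]
ee_rot: [0.636, 0.772, 0.0, -0.001]
wrist_force: [-0.2, 0.2, -0.5]
width: 0.309
```

```bash
python3 - <<'E'
from h import *
st()
d=dict(env.read_camera('scene')); np.savez('pics/scene6.npz',**d)
im=d['img'][75:155,215:305]; f=8; P=cloud(d)
im=cv2.resize(im,None,fx=f,fy=f,interpolation=cv2.INTER_CUBIC)
s=env.state(); R=Ro.from_quat(s['ee_rot']).as_matrix(); g=s['ee_pos']-R[:,2]*.0057; tip=g+R[:,1]*.1
print('tip',tip)
pts=[tip+R[:,0]*.014+[0,0,.0015],tip-R[:,0]*.014+[0,0,.0015],tip-R[:,0]*.014-R[:,1]*.07+[0,0,.0015],tip+R[:,0]*.014-R[:,1]*.07+[0,0,.0015]]
p=proj(d,pts); pp=((p-[215,75]+.5)*f-.5).astype(np.int32); cv2.polylines(im,[pp],True,(0,255,255),1); save('tip6',im)
m=np.zeros(d['depth'].shape,np.uint8); cv2.fillPoly(m,[p.round().astype(np.int32)],1); m=cv2.erode(m,np.ones((3,3)))
q=P[m>0]; along=(q-tip)@R[:,1]; 
for lo in np.arange(-.07,0,.01):
    k=(along>lo)&(along<=lo+.01); print(lo.round(2),k.sum(),np.median(q[k][:,2]).round(4) if k.any() else '')
E
```

```text
t8.60 pos [ 0.3448 -0.2459  0.0589] xyaw 101.08 tilt [-0.002  0.002 -1.   ] F [-0.22  0.25 -0.47] w 0.309
tip [ 0.44348195 -0.22730214  0.06542445]
-0.07 9 0.0684
-0.06 14 0.0698
-0.05 13 0.0686
-0.04 17 0.0691
-0.03 13 0.0688
-0.02 15 0.0687
-0.01 10 0.0685
0.0 0
```

View pics/tip6.png

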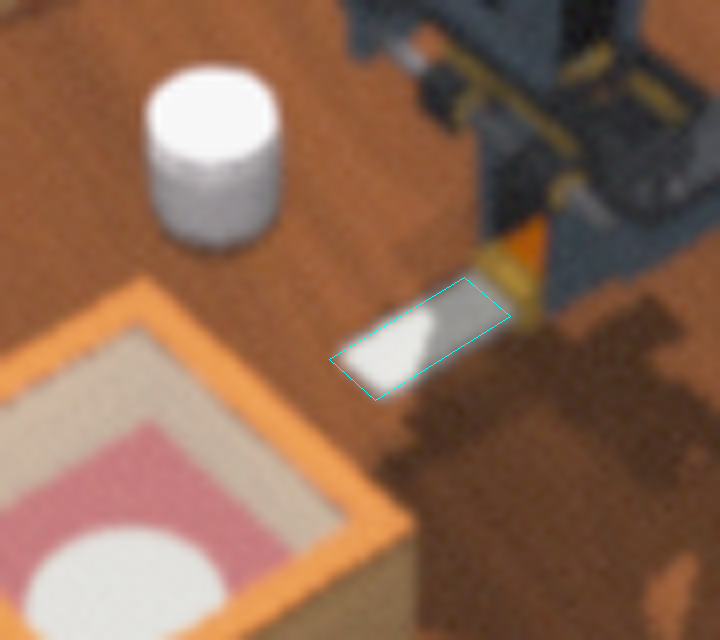

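Call:
servo_tool([
  [0,1,-0.03,0,0,0,-1],
  [0,1,0,0,0,0,-1],
  [0,1,0,0,0,0,-1],
  [0,0.8,0,0,0,0,-1],
  [0,0.8,0,0,0,0,-1],
])

```text
time_s: 9.07
ee_pos: [0.3916, -0.2381, 0.06]
ee_rot: [0.636, 0.772, 0.0, 0.001]
wrist_force: [0.6, 0.3, -1.0]
width: 0.306
```

Call:
servo_tool([
  [0,0.5,0,0,0,0,-1],
  [0,0.5,0,0,0,0,-1],
  [0,0,0,0,0,0,-1],
])

```text
time_s: 9.32
ee_pos: [0.4009, -0.2362, 0.0595]
ee_rot: [0.636, 0.772, 0.0, 0.0]
wrist_force: [-0.4, -0.5, -0.7]
width: 0.301
```

```bash
python3 - <<'E'
from h import *
st()
d=dict(env.read_camera('scene')); 
im=d['img'][75:165,195:305]; f=7
save('ins7',cv2.resize(im,None,fx=f,fy=f,interpolation=cv2.INTER_CUBIC))
E
```

```text
t9.32 pos [ 0.4009 -0.2362  0.0595] xyaw 101.04 tilt [ 0. -0. -1.] F [-0.4  -0.47 -0.7 ] w 0.301
```

View pics/ins7.png

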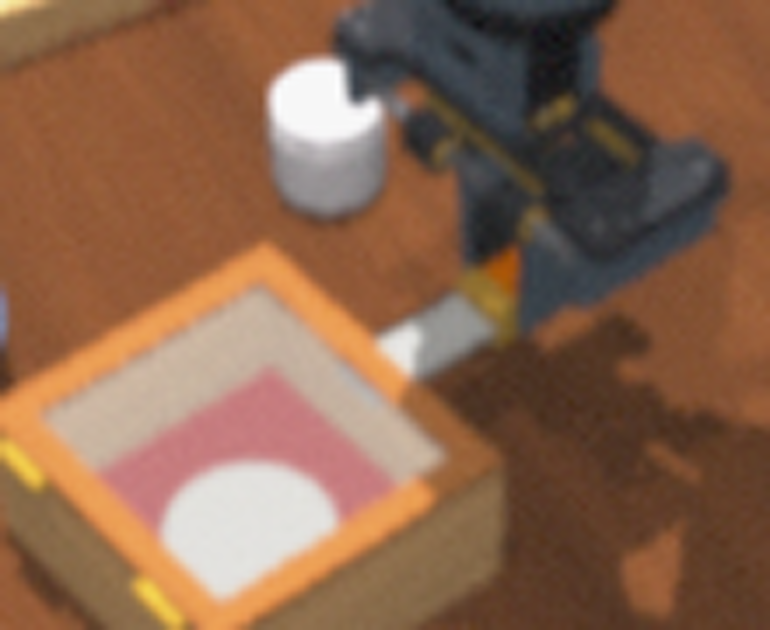

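Call:
servo_tool([
  [0,1,0,0,0,0,-1],
  [0,1,0,0,0,0,-1],
  [0,1,0,0,0,0,-1],
  [0,0,0,0,0,0,-1],
])

```text
time_s: 9.7
ee_pos: [0.4317, -0.2307, 0.0596]
ee_rot: [0.636, 0.772, 0.0, 0.001]
wrist_force: [0.0, -0.3, -0.1]
width: 0.304
```

Call:
servo_tool([
  [0,0,-0.5,0,0,0,-1],
  [0,0,-0.5,0,0,0,-1],
  [0,0,-0.5,0,0,0,-1],
  [0,0,-0.5,0,0,0,-1],
  [0,0,-0.5,0,0,0,-1],
])

```text
time_s: 10.12
ee_pos: [0.4292, -0.2306, 0.0852]
ee_rot: [0.636, 0.772, -0.0, 0.0]
wrist_force: [1.1, 1.1, -2.9]
width: 0.303
```

```bash
cat >> h.py <<'E'
def snap(name,box=None,f=1,cam='scene'):
    d=dict(env.read_camera(cam)); np.savez('pics/%s.npz'%name,**d); im=d['img']
    if box: im=im[box[1]:box[3],box[0]:box[2]]
    save(name,cv2.resize(im,None,fx=f,fy=f,interpolation=cv2.INTER_CUBIC)); return d
E
python3 - <<'E'
from h import *
st(); snap('lift8',(165,50,305,190),4)
E
```

```text
t10.12 pos [ 0.4292 -0.2306  0.0852] xyaw 101.00 tilt [ 0. -0. -1.] F [ 1.07  1.07 -2.91] w 0.303
```

View pics/lift8.png

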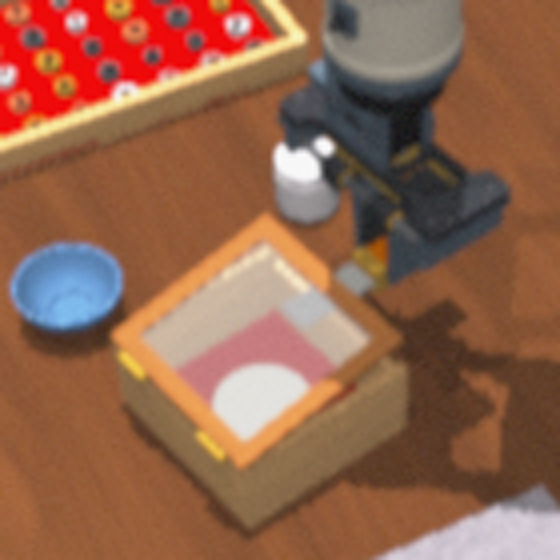

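Call:
servo_tool([
  [0,0,-0.6,0,0,0,-1],
  [0,0,-0.6,0,0,0,-1],
  [0,0,-0.6,0,0,0,-1],
  [0,0,-0.6,0,0,0,-1],
  [0,0,-0.6,0,0,0,-1],
])

```text
time_s: 10.58
ee_pos: [0.4294, -0.2306, 0.1152]
ee_rot: [0.636, 0.772, -0.0, 0.0]
wrist_force: [0.8, -1.4, -3.1]
width: 0.304
```

Call:
servo_tool([
  [0,0,0,0,0,0,-1],
  [0,0,0,0,0,0,-1],
  [0,0,-0.5,0,0,0,-1],
])

```text
time_s: 10.83
ee_pos: [0.4291, -0.2304, 0.119]
ee_rot: [0.636, 0.772, -0.0, -0.001]
wrist_force: [-0.3, -0.1, -2.4]
width: 0.306
```

```bash
python3 - <<'E'
from h import *
st(); snap('lift9',(165,50,305,190),4)
E
```

```text
t10.83 pos [ 0.4291 -0.2304  0.119 ] xyaw 101.01 tilt [-0.001  0.001 -1.   ] F [-0.26 -0.09 -2.38] w 0.306
```

View pics/lift9.png

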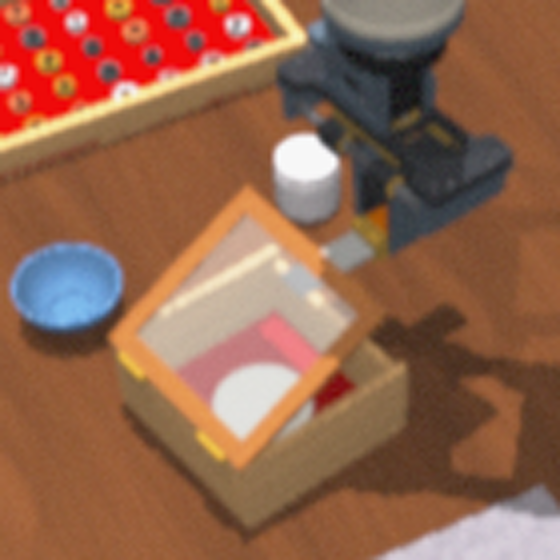

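Call:
servo_tool([
  [0,0.75,-1.15,0,0,0,-1],
  [0,0.75,-1.15,0,0,0,-1],
  [0,0.85,-0.85,0,0,0,-1],
  [0,0.85,-0.85,0,0,0,-1],
  [0,0,0,0,0,0,-1],
])

```text
time_s: 11.3
ee_pos: [0.4625, -0.2248, 0.1608]
ee_rot: [0.636, 0.772, 0.0, 0.001]
wrist_force: [-0.3, 0.2, -0.7]
width: 0.303
```

Call:
servo_tool([
  [0,1.05,-0.65,0,0,0,-1],
  [0,1.05,-0.65,0,0,0,-1],
  [0,1.1,-0.45,0,0,0,-1],
  [0,1.1,-0.45,0,0,0,-1],
  [0,0,0,0,0,0,-1],
])

```text
time_s: 11.72
ee_pos: [0.5043, -0.2163, 0.1817]
ee_rot: [0.636, 0.772, 0.0, 0.001]
wrist_force: [-0.6, 0.4, -1.0]
width: 0.304
```

```bash
python3 - <<'E'
from h import *
st(); snap('lift10',(145,30,305,190),4)
E
```

```text
t11.72 pos [ 0.5043 -0.2163  0.1817] xyaw 101.05 tilt [ 0.001 -0.    -1.   ] F [-0.61  0.37 -0.98] w 0.304
```

View pics/lift10.png

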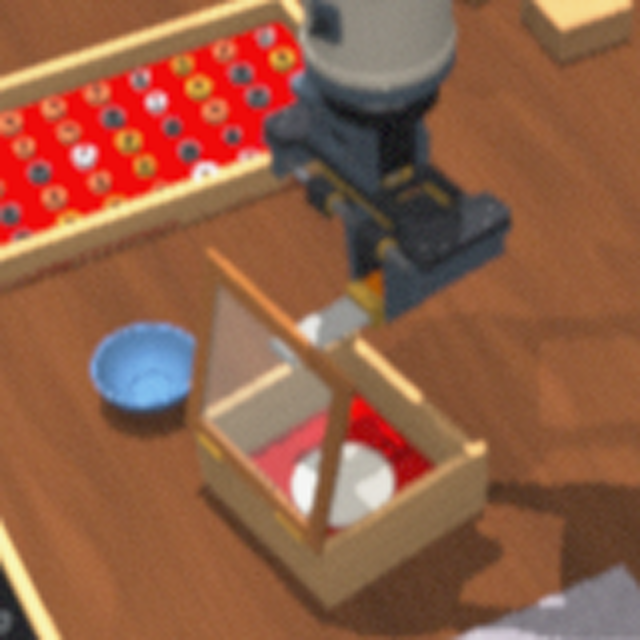

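Call:
servo_tool([
  [0,0.9,-0.15,0,0,0,-1],
  [0,0.9,-0.15,0,0,0,-1],
  [0,0,0,0,0,0,-1],
  [0,0,0,0,0,0,-1],
])

```text
time_s: 12.1
ee_pos: [0.5211, -0.2128, 0.1843]
ee_rot: [0.636, 0.772, 0.0, 0.0]
wrist_force: [-1.0, 0.5, -0.7]
width: 0.302
```

```bash
python3 - <<'E'
from h import *
st(); snap('lift11',(145,30,305,190),4)
s=env.state(); R=Ro.from_quat(s['ee_rot']).as_matrix(); tip=s['ee_pos']-R[:,2]*.0057+R[:,1]*.1
a=np.radians(10.9);ex=np.array([np.cos(a),np.sin(a)]); print('d',.078-(tip[:2]-[.556,-.2075])@ex,'h',tip[2]+.0015-.07)
E
```

```text
t12.10 pos [ 0.5211 -0.2128  0.1843] xyaw 101.03 tilt [ 0. -0. -1.] F [-1.02  0.54 -0.75] w 0.302
d 0.01366249033781318 h 0.12150602655663686
```

View pics/lift11.png

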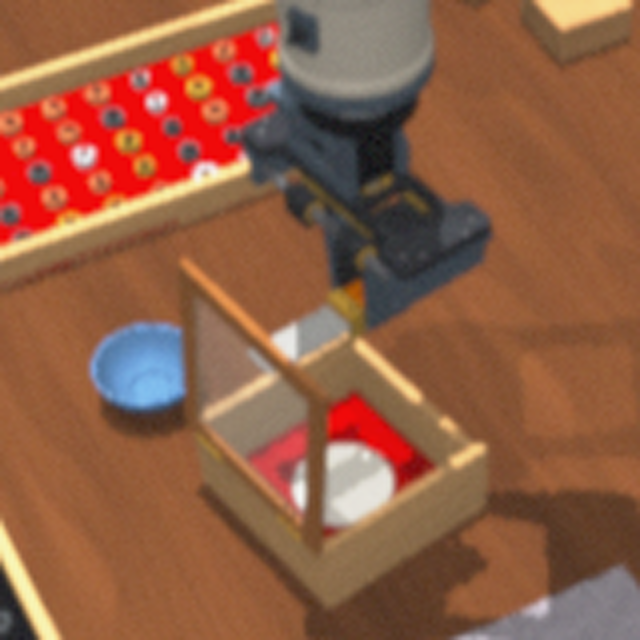

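Call:
servo_tool([
  [0,0.3,0,0,0,0,-1],
  [0,0,0,0,0,0,-1],
  [0,-2,0,0,0,0,-1],
  [0,-3,0,0,0,0,-1],
  [0,-3,0,0,0,0,-1],
])

```text
time_s: 12.57
ee_pos: [0.4444, -0.2275, 0.1843]
ee_rot: [0.636, 0.772, -0.0, 0.0]
wrist_force: [0.9, -1.3, -0.5]
width: 0.304
```

```bash
python3 - <<'E'
from h import *
st()
a=go([0.505,0.0,0.13],down(90),g=-1,step=3.5)
print();go([0.505,0.0,0.0092],down(90),g=-1,start=a,n=5)
E
```

```text
t12.57 pos [ 0.4444 -0.2275  0.1843] xyaw 101.07 tilt [ 0. -0. -1.] F [ 0.86 -1.29 -0.55] w 0.304
[[3.02,1.47,0.78,0.0,0.0,0.028,-1],[3.06,1.39,0.78,0.0,0.0,0.028,-1],[3.1,1.3,0.77,0.0,0.0,0.027,-1],[3.14,1.22,0.78,0.0,0.0,0.028,-1],[3.17,1.13,0.77,0.0,0.0,0.027,-1]]
[[3.2,1.04,0.78,0.0,0.0,0.028,-1],[3.22,0.96,0.77,0.0,0.0,0.027,-1]]

[[0.0,0.0,2.42,0.0,0.0,0.0,-1],[0.0,0.0,2.42,0.0,0.0,0.0,-1],[0.0,0.0,2.41,0.0,0.0,0.0,-1],[0.0,0.0,2.42,0.0,0.0,0.0,-1],[0.0,-0.01,2.41,0.0,0.0,0.0,-1]]
```

Call:
servo_tool([
  [3.02,1.47,0.78,0,0,0.028,-1],
  [3.06,1.39,0.78,0,0,0.028,-1],
  [3.1,1.3,0.77,0,0,0.027,-1],
  [3.14,1.22,0.78,0,0,0.028,-1],
  [3.17,1.13,0.77,0,0,0.027,-1],
])

```text
time_s: 12.98
ee_pos: [0.4888, -0.0638, 0.1456]
ee_rot: [0.688, 0.725, 0.0, 0.0]
wrist_force: [0.6, -0.6, -0.2]
width: 0.304
```

Call:
servo_tool([
  [3.2,1.04,0.78,0,0,0.028,-1],
  [3.22,0.96,0.77,0,0,0.027,-1],
  [0,0,2.4,0,0,0,-1],
  [0,0,2.4,0,0,0,-1],
  [0,0,2.4,0,0,0,-1],
])

```text
time_s: 13.4
ee_pos: [0.5064, 0.0006, 0.0576]
ee_rot: [0.707, 0.707, 0.0, 0.001]
wrist_force: [-0.2, -0.1, 0.0]
width: 0.301
```

Call:
servo_tool([
  [0,0,0,0,0,0,-1],
  [0,0,0,0,0,0,-1],
])

```text
time_s: 13.57
ee_pos: [0.5054, -0.0001, 0.0579]
ee_rot: [0.707, 0.707, -0.001, -0.001]
wrist_force: [0.1, -0.1, 0.1]
width: 0.299
```

Call:
servo_tool([
  [0,0,1.5,0,0,0,-1],
  [0,0,1.5,0,0,0,-1],
  [0,0,1,0,0,0,-1],
  [0,0,0.5,0,0,0,-1],
  [0,0,0.35,0,0,0,-1],
])

```text
time_s: 13.98
ee_pos: [0.5063, -0.0003, 0.01]
ee_rot: [0.707, 0.707, 0.0, 0.0]
wrist_force: [0.5, 0.6, -1.8]
width: 0.304
```

Call:
servo_tool([
  [0,0,0,0,0,0,-1],
  [0,0,0,0,0,0,-1],
])

```text
time_s: 14.15
ee_pos: [0.5063, -0.0002, 0.0103]
ee_rot: [0.707, 0.707, 0.0, 0.0]
wrist_force: [0.9, 0.6, -0.0]
width: 0.305
```

Call:
servo_tool([
  [0,0,0,0,0,0,1],
  [0,0,0,0,0,0,1],
  [0,0,0,0,0,0,1],
  [0,0,0,0,0,0,1],
  [0,0,0,0,0,0,1],
])

```text
time_s: 14.57
ee_pos: [0.5061, -0.0001, 0.0099]
ee_rot: [0.707, 0.707, 0.0, 0.0]
wrist_force: [-0.5, 0.1, -0.1]
width: 0.638
```

Call:
servo_tool([
  [0,0,-2,0,0,0,1],
  [0,0,-3,0,0,0,1],
  [0,0,-3,0,0,0,1],
  [0,0,-4,0,0,0,1],
  [0,0,-4,0,0,0,1],
])

```text
time_s: 14.98
ee_pos: [0.5051, -0.0, 0.1711]
ee_rot: [0.707, 0.707, -0.0, -0.001]
wrist_force: [1.1, -0.1, 0.9]
width: 0.989
```

```bash
python3 - <<'E'
from h import *
st(); d=wrist('w12'); snap('s12')
E
```

```text
t14.98 pos [ 0.5051 -0.      0.1711] xyaw 89.95 tilt [-0.001  0.    -1.   ] F [ 1.13 -0.11  0.88] w 0.989
```

View pics/w12.png

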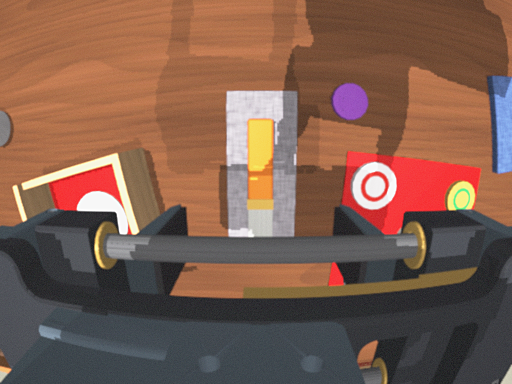

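View pics/s12.png

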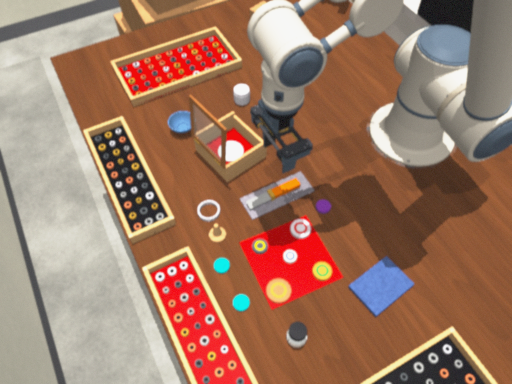

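```bash
python3 - <<'E'
from h import *
go([0.68,0.20,0.24],down(90),g=1,step=3.6)
E
```

```text
[[2.51,2.14,-0.79,0.001,0.0,0.0,1],[2.51,2.14,-0.8,0.001,0.0,0.0,1],[2.5,2.14,-0.8,0.001,0.0,0.0,1],[2.51,2.14,-0.8,0.001,0.0,0.0,1],[2.5,2.14,-0.8,0.001,0.0,0.0,1]]
[[2.51,2.15,-0.8,0.001,0.0,0.0,1],[2.5,2.14,-0.8,0.001,0.001,0.0,1],[2.51,2.14,-0.81,0.002,0.0,-0.001,1]]
```

Call:
servo_tool([
  [2.5,2.14,-0.8,0.001,0,0,1],
  [2.5,2.14,-0.8,0,0,0,1],
  [2.5,2.14,-0.8,0,0,0,1],
  [2.5,2.14,-0.8,0,0,0,1],
  [2.5,2.14,-0.8,0,0,0,1],
])

```text
time_s: 15.5
ee_pos: [0.6137, 0.1262, 0.2098]
ee_rot: [0.707, 0.707, -0.0, -0.0]
wrist_force: [0.5, -0.4, 0.5]
width: 0.999
```

Call:
servo_tool([
  [2.5,2.14,-0.8,0,0,0,1],
  [2.5,2.14,-0.8,0,0,0,1],
  [2.5,2.14,-0.8,0,0,0,1],
  [0,0,0,0,0,0,1],
  [0,0,0,0,0,0,1],
])

```text
time_s: 15.92
ee_pos: [0.6778, 0.201, 0.2329]
ee_rot: [0.707, 0.707, -0.0, -0.0]
wrist_force: [-1.1, 0.7, 0.4]
width: 1.0
```

```bash
python3 - <<'E'
from h import *
st(); d=wrist('w13')
E
```

```text
t15.92 pos [0.6778 0.201  0.2329] xyaw 90.05 tilt [-0.001 -0.    -1.   ] F [-1.06  0.75  0.44] w 1.000
```

View pics/w13.png

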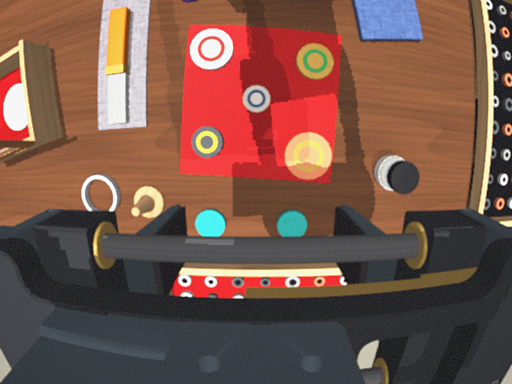

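```bash
cat >> h.py <<'E'
def discs(d,seeds,z=.014):
    h=cv2.cvtColor(cv2.GaussianBlur(d['img'],(3,3),0),cv2.COLOR_RGB2HSV)
    red=((h[...,0]<6)|(h[...,0]>173))&(h[...,1]>185)
    out={}
    for n,(u,v,rr) in seeds.items():
        m=(~red).astype(np.uint8); k=np.zeros_like(m); cv2.circle(k,(u,v),rr,1,-1); m*=k
        m=cv2.morphologyEx(m,cv2.MORPH_OPEN,np.ones((3,3)))
        cs,_=cv2.findContours(m,cv2.RETR_EXTERNAL,cv2.CHAIN_APPROX_NONE); c=max(cs,key=cv2.contourArea); c=cv2.convexHull(c).reshape(-1,2)
        # dense hull contour
        k[:]=0; cv2.fillPoly(k,[c],1); cs,_=cv2.findContours(k,cv2.RETR_EXTERNAL,cv2.CHAIN_APPROX_NONE); c=cs[0].reshape(-1,2)
        w=(wplane(d,c,z)[:,:2]*1000).astype(np.float32); e,ax,an=cv2.fitEllipse(w)
        out[n]=np.array(e)/1000; print(n,'c',np.round(e,1),'axes',np.round(ax,1))
    return out
E
python3 - <<'E'
from h import *
d=dict(np.load('pics/w13.npz'))
discs(d,dict(A=(308,155,29),B=(211,47,27),C=(315,60,25),D=(207,141,23),E=(256,98,20)))
h=cv2.cvtColor(d['img'],cv2.COLOR_RGB2HSV); red=((h[...,0]<6)|(h[...,0]>173))&(h[...,1]>185)
save('w13m',np.repeat((red*255).astype(np.uint8)[...,None],3,2)[0:240,160:360])
save('w13c',cv2.resize(d['img'][10:200,170:350],None,fx=3.5,fy=3,interpolation=cv2.INTER_CUBIC))
E
```

```text
A c [655.9 266.9] axes [65.2 72.1]
B c [511.  135.6] axes [61.3 62.6]
C c [528.1 272. ] axes [51.2 52.3]
D c [637.3 129.5] axes [45.1 45.7]
E c [580.5 195.4] axes [39.2 39.6]
```

View pics/w13m.png

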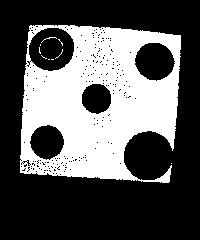

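View pics/w13c.png

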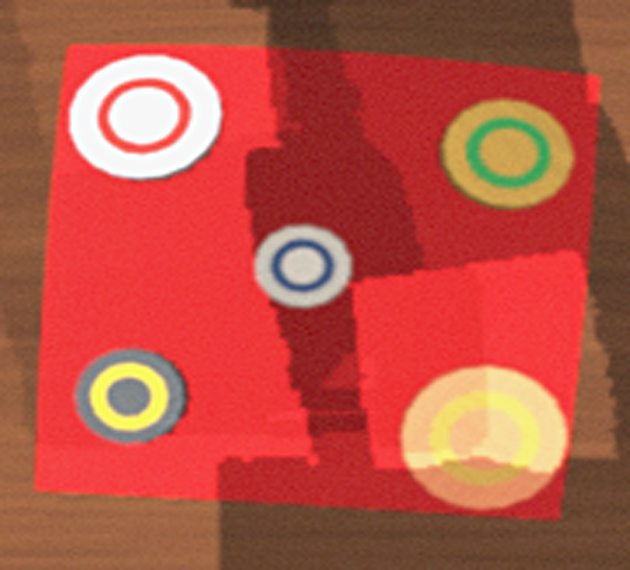

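```bash
python3 - <<'E'
from h import *
go([0.742,0.283,0.14],down(101),g=1,step=3.6)
E
```

```text
[[2.08,1.63,2.31,-0.001,0.0,-0.048,1],[2.0,1.73,2.31,0.0,0.0,-0.048,1],[1.91,1.82,2.32,-0.001,0.0,-0.048,1],[1.83,1.9,2.32,0.0,0.0,-0.048,1]]
```

Call:
servo_tool([
  [2.08,1.63,2.3,0,0,-0.048,1],
  [2,1.73,2.3,0,0,-0.048,1],
  [1.91,1.82,2.3,0,0,-0.048,1],
  [1.83,1.9,2.3,0,0,-0.048,1],
  [0,0,0,0,0,0,1],
])

```text
time_s: 16.38
ee_pos: [0.741, 0.2843, 0.1346]
ee_rot: [0.635, 0.773, -0.003, -0.003]
wrist_force: [-0.1, 0.5, -1.8]
width: 1.0
```

Call:
servo_tool([
  [0,0,0,0,0,0,1],
])

```text
time_s: 16.47
ee_pos: [0.7412, 0.2823, 0.1388]
ee_rot: [0.636, 0.771, -0.002, -0.002]
wrist_force: [-0.1, -1.1, 0.9]
width: 0.999
```

```bash
python3 - <<'E'
from h import *
st(); d=wrist('w14'); print(wproj(d,[[.656,.267,.014],[.637,.1295,.014],[.5805,.1954,.014]]))
E
```

```text
t16.47 pos [0.7412 0.2823 0.1388] xyaw 100.96 tilt [-0.005 -0.001 -1.   ] F [-0.11 -1.07  0.89] w 0.999
[[261.93085238 101.48373471]
 [136.48715586  65.28569826]
 [206.84457486  20.12481004]]
```

View pics/w14.png

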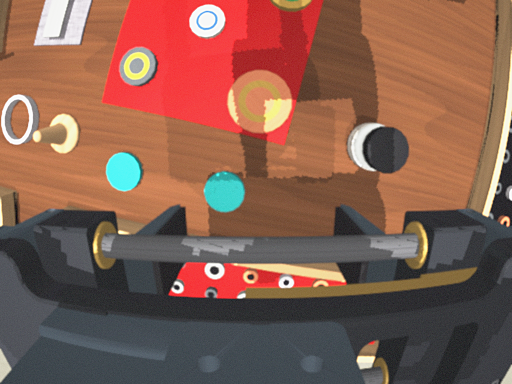

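```bash
python3 - <<'E'
from h import *
d=dict(np.load('pics/w14.npz'))
im=d['img'][60:145,215:310]; save('w14c',cv2.resize(im,None,fx=7,fy=7,interpolation=cv2.INTER_CUBIC))
g=cv2.cvtColor(d['img'],cv2.COLOR_RGB2HSV)[...,1]
c=cv2.HoughCircles(cv2.GaussianBlur(g,(5,5),0)[50:155,200:320],cv2.HOUGH_GRADIENT,1,30,param1=100,param2=12,minRadius=27,maxRadius=37); print(c)
c=c[0][0]; a=np.linspace(0,6.28,60); w=wplane(d,np.c_[c[0]+200+c[2]*np.cos(a),c[1]+50+c[2]*np.sin(a)],.014)[:,:2]*1000; print(cv2.fitEllipse(w.astype(np.float32)))
discs(d,dict(D=(138,66,24),E=(207,20,22)))
print(wproj(d,[[.656,.267,.014]]))
E
```

```text
[[[59.5 50.5 31.7]]]
((655.2119140625, 264.40069580078125), (62.73594665527344, 63.99342727661133), 101.3669204711914)
D c [637.6 130.2] axes [44.5 47.4]
E c [581.1 195.5] axes [39.2 41.9]
[[261.93085238 101.48373471]]
```

View pics/w14c.png

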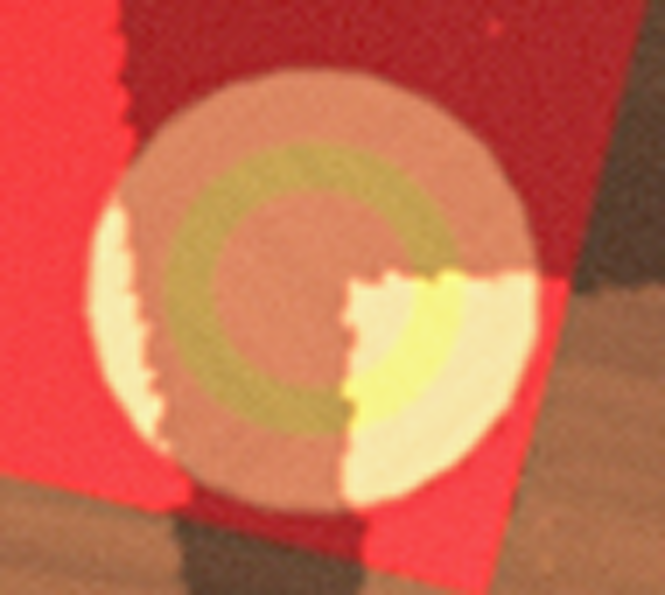

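```bash
python3 - <<'E'
from h import *
a=go([0.6552,0.2644,0.06],down(101),g=1,step=3.2)
print();go([0.6552,0.2644,0.0065],down(101),start=a,n=3)
E
```

```text
[[-0.02,-2.2,2.03,-0.001,0.0,0.0,1],[-0.02,-2.2,2.02,-0.001,0.0,-0.001,1],[-0.01,-2.21,2.02,0.0,0.0,0.0,1],[-0.01,-2.2,2.02,-0.001,0.0,-0.001,1]]

[[0.0,0.0,1.78,0.0,0.0,0.0,1],[0.0,0.0,1.79,0.0,0.0,0.0,1],[0.0,0.0,1.78,0.0,0.0,0.0,1]]
```

Call:
servo_tool([
  [0,-2.2,2,0,0,0,1],
  [0,-2.2,2,0,0,0,1],
  [0,-2.2,2,0,0,0,1],
  [0,-2.2,2,0,0,0,1],
  [0,0,0,0,0,0,1],
])

```text
time_s: 16.93
ee_pos: [0.6497, 0.2634, 0.0594]
ee_rot: [0.637, 0.771, -0.004, -0.002]
wrist_force: [-0.2, 0.6, -0.9]
width: 0.998
```

Call:
servo_tool([
  [0,0,0,0,0,0,1],
  [0,0,0,0,0,0,1],
])

```text
time_s: 17.1
ee_pos: [0.6572, 0.2656, 0.0637]
ee_rot: [0.637, 0.771, 0.001, 0.0]
wrist_force: [0.8, -0.7, 0.7]
width: 1.002
```

```bash
python3 - <<'E'
from h import *
st();go([0.6552,0.2644,0.0065],down(101),n=4)
E
```

```text
t17.10 pos [0.6572 0.2656 0.0637] xyaw 100.88 tilt [ 0.002  0.001 -1.   ] F [ 0.82 -0.71  0.66] w 1.002
[[-0.02,-0.06,1.43,0.0,0.0,-0.001,1],[-0.02,-0.06,1.43,0.001,0.0,0.0,1],[-0.02,-0.05,1.43,0.0,0.0,-0.001,1],[-0.02,-0.05,1.43,0.001,0.0,0.0,1]]
```

Call:
servo_tool([
  [0,0,1.4,0,0,0,1],
  [0,0,1.4,0,0,0,1],
  [-0.1,-0.15,1.4,0,0,0,1],
  [0,0,1,0,0,0,1],
  [0,0,0,0,0,0,1],
])

```text
time_s: 17.52
ee_pos: [0.6539, 0.2643, 0.0075]
ee_rot: [0.637, 0.771, -0.001, -0.001]
wrist_force: [-0.9, -0.0, -0.3]
width: 1.0
```

Call:
servo_tool([
  [0,0,0,0,0,0,1],
  [0,0,0,0,0,0,1],
  [0,0,0,0,0,0,1],
])

```text
time_s: 17.77
ee_pos: [0.6553, 0.2651, 0.0105]
ee_rot: [0.636, 0.771, 0.0, 0.0]
wrist_force: [0.5, 0.6, 0.1]
width: 1.001
```

```bash
python3 - <<'E'
from h import *
st();go([0.6552,0.2644,0.0065],down(101),n=1)
E
```

```text
t17.77 pos [0.6553 0.2651 0.0105] xyaw 100.96 tilt [ 0.  0. -1.] F [0.47 0.57 0.09] w 1.001
[[-0.07,-0.03,0.4,0.001,0.0,-0.001,1]]
```

Position is right; drop 4 mm and grip.

Call:
servo_tool([
  [0,0,0.4,0,0,0,0.3],
  [0,0,0,0,0,0,-1],
  [0,0,0,0,0,0,-1],
  [0,0,0,0,0,0,-1],
  [0,0,0,0,0,0,-1],
], grip_force=25)

```text
time_s: 18.18
ee_pos: [0.6546, 0.2649, 0.0057]
ee_rot: [0.636, 0.771, -0.0, -0.0]
wrist_force: [-0.2, 0.4, -0.4]
width: 0.688
```

Call:
servo_tool([
  [0,0,0,0,0,0,-1],
  [0,0,0,0,0,0,-1],
  [0,0,0,0,0,0,-1],
  [0,0,0,0,0,0,-1],
])

```text
time_s: 18.52
ee_pos: [0.6547, 0.2649, 0.0057]
ee_rot: [0.636, 0.771, -0.0, -0.0]
wrist_force: [-0.2, 0.1, 1.4]
width: 0.687
```

```bash
python3 - <<'E'
from h import *
st()
E
```

```text
t18.52 pos [0.6547 0.2649 0.0057] xyaw 100.95 tilt [-0.001  0.    -1.   ] F [-0.24  0.06  1.4 ] w 0.687
```

```bash
python3 - <<'E'
from h import *
s=env.state()
a=go([0.655,0.265,0.20],down(101),g=-1,step=3.5)
print(); go([0.59,-0.2,0.31],down(101),g=-1,start=a,step=3.3)
E
```

```text
[[0.0,0.0,-3.24,0.0,0.0,0.0,-1],[0.0,0.0,-3.24,0.0,0.0,0.0,-1],[0.0,0.0,-3.24,0.0,0.0,0.0,-1],[0.0,0.01,-3.24,0.0,0.0,0.0,-1],[0.0,0.0,-3.24,0.0,0.0,0.0,-1]]
[[0.01,0.01,-3.23,-0.001,0.0,-0.001,-1]]

[[-2.96,-1.02,-0.73,0.0,0.0,0.0,-1],[-2.96,-1.02,-0.73,0.0,0.0,0.0,-1],[-2.96,-1.02,-0.73,0.0,0.0,0.0,-1],[-2.96,-1.02,-0.74,0.0,0.0,0.0,-1],[-2.96,-1.02,-0.73,0.0,0.0,0.0,-1]]
[[-2.96,-1.02,-0.74,0.0,0.0,0.0,-1],[-2.96,-1.02,-0.73,0.0,0.0,0.0,-1],[-2.96,-1.02,-0.74,0.0,0.0,0.0,-1],[-2.96,-1.01,-0.73,0.0,0.0,0.0,-1],[-2.96,-1.02,-0.74,0.0,0.0,0.0,-1]]
[[-2.96,-1.01,-0.73,0.0,0.0,0.0,-1],[-2.96,-1.02,-0.74,0.0,0.0,0.0,-1],[-2.96,-1.01,-0.73,0.0,0.0,0.0,-1],[-2.96,-1.02,-0.74,0.0,0.0,0.0,-1],[-2.96,-1.01,-0.73,0.0,0.0,0.0,-1]]
```

Call:
servo_tool([
  [0,0,-1.5,0,0,0,-1],
  [0,0,-3,0,0,0,-1],
  [0,0,-3.5,0,0,0,-1],
  [0,0,-3.5,0,0,0,-1],
  [0,0,-3.5,0,0,0,-1],
])

```text
time_s: 18.93
ee_pos: [0.6543, 0.2647, 0.1568]
ee_rot: [0.636, 0.771, -0.001, -0.001]
wrist_force: [0.9, 0.3, -2.0]
width: 0.693
```

Call:
servo_tool([
  [-1.5,-0.5,-3.5,0,0,0,-1],
  [-2.96,-1.02,-1,0,0,0,-1],
  [-2.96,-1.02,-0.74,0,0,0,-1],
  [-2.96,-1.02,-0.74,0,0,0,-1],
  [-2.96,-1.02,-0.74,0,0,0,-1],
])

```text
time_s: 19.35
ee_pos: [0.6345, 0.124, 0.2231]
ee_rot: [0.636, 0.772, -0.0, -0.0]
wrist_force: [0.9, 0.1, -1.4]
width: 0.687
```

Call:
servo_tool([
  [-2.96,-1.02,-0.74,0,0,0,-1],
  [-2.96,-1.02,-0.74,0,0,0,-1],
  [-2.96,-1.02,-0.74,0,0,0,-1],
  [-2.96,-1.02,-0.74,0,0,0,-1],
  [-2.96,-1.02,-0.74,0,0,0,-1],
])

```text
time_s: 19.77
ee_pos: [0.6126, -0.0312, 0.26]
ee_rot: [0.636, 0.771, -0.0, -0.001]
wrist_force: [1.0, -0.2, -1.9]
width: 0.691
```

Call:
servo_tool([
  [-2.96,-1.02,-0.74,0,0,0,-1],
  [-2.96,-1.02,-0.74,0,0,0,-1],
  [-2.96,-1.02,-0.74,0,0,0,-1],
  [-2.96,-1.02,-0.74,0,0,0,-1],
  [-2.96,-1.02,-0.74,0,0,0,-1],
])

```text
time_s: 20.18
ee_pos: [0.5907, -0.1862, 0.297]
ee_rot: [0.636, 0.771, -0.0, -0.001]
wrist_force: [1.5, -0.4, -1.9]
width: 0.693
```

Call:
servo_tool([
  [-1.5,-0.5,0,0,0,0,-1],
  [0,0,0,0,0,0,-1],
  [0,0,0,0,0,0,-1],
  [0,0,0,0,0,0,-1],
])

```text
time_s: 20.52
ee_pos: [0.5892, -0.1996, 0.2964]
ee_rot: [0.636, 0.771, -0.0, -0.001]
wrist_force: [0.5, 1.1, -2.4]
width: 0.693
```

```bash
python3 - <<'E'
from h import *
st(); d=wrist('w15'); print(wproj(d,[[.556,-.2075,.011]]))
E
```

```text
t20.52 pos [ 0.5892 -0.1996  0.2964] xyaw 100.97 tilt [-0.002  0.001 -1.   ] F [ 0.49  1.08 -2.38] w 0.693
[[259.26006909 143.07759156]]
```

View pics/w15.png

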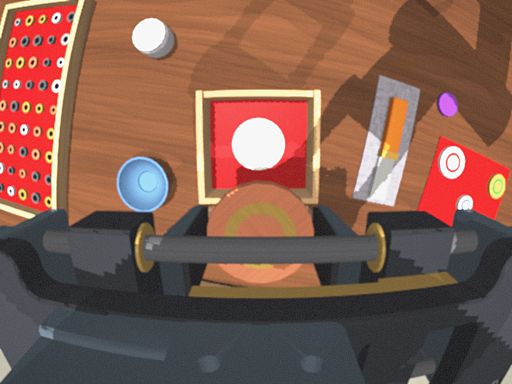

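```bash
python3 - <<'E'
from h import *
d=dict(np.load('pics/w15.npz')); h=cv2.cvtColor(d['img'],cv2.COLOR_RGB2HSV)
m=((h[...,1]<70)&(h[...,2]>150)).astype(np.uint8); k=np.zeros_like(m); cv2.circle(k,(259,143),34,1,-1); m*=k
cs,_=cv2.findContours(m,cv2.RETR_EXTERNAL,cv2.CHAIN_APPROX_NONE); c=cv2.convexHull(max(cs,key=cv2.contourArea)).reshape(-1,2)
print(cv2.boundingRect(c)); w=(wplane(d,c,.011)[:,:2]*1000).astype(np.float32); print(cv2.fitEllipse(w))
for n in('scene5','s12'): pass
d=dict(np.load('pics/s12.npz')); h=cv2.cvtColor(d['img'],cv2.COLOR_RGB2HSV); p=proj(d,[[.556,-.2075,.011]])[0].astype(int)
m=((h[...,1]<70)&(h[...,2]>130)).astype(np.uint8); k=np.zeros_like(m); cv2.circle(k,tuple(map(int,p)),22,1,-1); m*=k
cs,_=cv2.findContours(m,cv2.RETR_EXTERNAL,cv2.CHAIN_APPROX_NONE); c=max(cs,key=cv2.contourArea); print(cv2.boundingRect(c)); w=(onplane(d,c.reshape(-1,2),.011)[:,:2]*1000).astype(np.float32); print(cv2.fitEllipse(w))
d=dict(np.load('pics/w15.npz')); handle(d,.024,(360,80,430,180))
E
```

```text
(232, 118, 53, 52)
((557.5879516601562, -209.2108154296875), (81.2485122680664, 81.33710479736328), 1.2162050008773804)
(225, 141, 19, 21)
((547.7051391601562, -205.4097137451172), (59.953311920166016, 84.31413269042969), 151.0680694580078)
(382, 98, 25, 55) ((479.8448791503906, -2.5239601135253906), (27.60552978515625, 84.61831665039062), 88.63457489013672)
[[437.2 -15.3]
 [521.8 -17.3]
 [522.5  10.3]
 [437.9  12.3]]
```

```bash
python3 - <<'E'
from h import *
a=go([0.557,-0.209,0.28],down(101),g=-1,step=2)
print(); go([0.557,-0.209,0.05],down(101),g=-1,start=a,step=2.9)
E
```

```text
[[-0.17,-1.68,0.82,-0.001,0.0,0.0,-1],[-0.16,-1.67,0.83,-0.001,-0.001,0.0,-1]]

[[0.0,0.0,2.87,0.0,0.0,0.0,-1],[0.0,0.0,2.88,0.0,0.0,0.0,-1],[0.0,0.0,2.87,0.0,0.0,0.0,-1],[0.0,0.0,2.88,0.0,0.0,0.0,-1],[0.0,0.0,2.87,0.0,0.0,0.0,-1]]
[[0.0,0.0,2.88,0.0,0.0,0.0,-1],[0.0,-0.01,2.87,0.0,0.0,0.0,-1],[0.0,0.0,2.88,0.0,0.0,0.0,-1]]
```

Call:
servo_tool([
  [-0.17,-1.68,0.82,0,0,0,-1],
  [-0.16,-1.67,0.83,0,0,0,-1],
  [0,0,2.9,0,0,0,-1],
  [0,0,2.9,0,0,0,-1],
  [0,0,2.9,0,0,0,-1],
])

```text
time_s: 20.98
ee_pos: [0.5571, -0.2089, 0.1927]
ee_rot: [0.636, 0.772, -0.0, 0.0]
wrist_force: [0.8, -0.1, -3.5]
width: 0.692
```

Call:
servo_tool([
  [0,0,2.9,0,0,0,-1],
  [0,0,2.9,0,0,0,-1],
  [0,0,2.9,0,0,0,-1],
  [0,0,2.9,0,0,0,-1],
  [0,0,1.5,0,0,0,-1],
])

```text
time_s: 21.4
ee_pos: [0.5557, -0.2081, 0.0593]
ee_rot: [0.636, 0.772, -0.001, -0.002]
wrist_force: [-1.9, -0.6, -2.3]
width: 0.691
```

Call:
servo_tool([
  [0,0,0,0,0,0,-1],
  [0,0,0,0,0,0,-1],
  [0,0,0,0,0,0,-1],
])

```text
time_s: 21.65
ee_pos: [0.5577, -0.2098, 0.0636]
ee_rot: [0.636, 0.772, -0.0, 0.0]
wrist_force: [0.4, 0.2, -2.4]
width: 0.691
```

```bash
python3 - <<'E'
from h import *
st(); go([0.557,-0.209,0.0137],down(101),g=-1,n=5)
E
```

```text
t21.65 pos [ 0.5577 -0.2098  0.0636] xyaw 101.00 tilt [ 0.    -0.001 -1.   ] F [ 0.39  0.17 -2.44] w 0.691
[[0.02,-0.01,1.0,0.0,0.0,0.0,-1],[0.02,-0.01,1.0,0.0,0.0,0.0,-1],[0.02,-0.01,1.0,0.0,0.0,0.0,-1],[0.02,-0.01,0.99,0.0,0.0,0.0,-1],[0.02,-0.02,1.0,0.0,0.001,0.0,-1]]
```

Call:
servo_tool([
  [0,0,1.2,0,0,0,-1],
  [0,0,1.2,0,0,0,-1],
  [0.05,-0.05,1.2,0,0,0,-1],
  [0,0,0.8,0,0,0,-1],
  [0,0,0.3,0,0,0,-1],
])

```text
time_s: 22.07
ee_pos: [0.556, -0.2094, 0.0147]
ee_rot: [0.636, 0.771, -0.0, -0.001]
wrist_force: [0.0, 0.3, -2.7]
width: 0.692
```

Call:
servo_tool([
  [0,0,0,0,0,0,-1],
  [0,0,0,0,0,0,-1],
  [0,0,0,0,0,0,-1],
])

```text
time_s: 22.32
ee_pos: [0.5567, -0.2099, 0.016]
ee_rot: [0.636, 0.771, -0.0, 0.0]
wrist_force: [-0.3, 0.3, -2.0]
width: 0.689
```

Call:
servo_tool([
  [0.08,0,0.15,0,0,0,-1],
  [0,0,0.12,0,0,0,-1],
  [0,0,0,0,0,0,-1],
  [0,0,0,0,0,0,-1],
])

```text
time_s: 22.65
ee_pos: [0.5561, -0.2089, 0.0127]
ee_rot: [0.636, 0.771, -0.0, -0.0]
wrist_force: [-0.3, 0.7, -2.7]
width: 0.694
```

Call:
servo_tool([
  [0,0,0,0,0,0,0.6],
  [0,0,0,0,0,0,0.8],
  [0,0,0,0,0,0,0.8],
  [0,0,0,0,0,0,0.8],
  [0,0,0,0,0,0,0.8],
])

```text
time_s: 23.07
ee_pos: [0.5562, -0.2089, 0.0128]
ee_rot: [0.636, 0.771, -0.0, -0.0]
wrist_force: [-0.3, -0.4, 0.8]
width: 0.902
```

Call:
servo_tool([
  [0,0,-1,0,0,0,1],
  [0,0,-3,0,0,0,1],
  [0,0,-3.5,0,0,0,1],
  [0,0,-4,0,0,0,1],
  [0,0,-4,0,0,0,1],
])

```text
time_s: 23.48
ee_pos: [0.5557, -0.2086, 0.17]
ee_rot: [0.636, 0.771, -0.0, -0.001]
wrist_force: [1.6, -0.7, 0.1]
width: 1.0
```

Call:
servo_tool([
  [0,0,-4,0,0,0,1],
  [0,0,-4,0,0,0,1],
  [0,0,0,0,0,0,1],
  [0,0,0,0,0,0,1],
])

```text
time_s: 23.82
ee_pos: [0.5572, -0.2093, 0.251]
ee_rot: [0.636, 0.771, 0.0, 0.002]
wrist_force: [-0.7, -0.2, -0.8]
width: 0.998
```

```bash
python3 - <<'E'
from h import *
st(); d=wrist('w16'); print(wproj(d,[[.5576,-.2092,.021]]))
E
```

```text
t23.82 pos [ 0.5572 -0.2093  0.251 ] xyaw 100.96 tilt [ 0.004 -0.002 -1.   ] F [-0.7  -0.2  -0.82] w 0.998
[[260.95378226 170.04304681]]
```

View pics/w16.png

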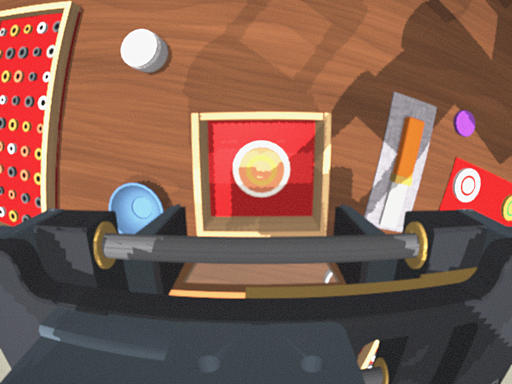

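```bash
python3 - <<'E'
from h import *
a=go([0.56,-0.07,0.25],down(101),step=3.5)
print(); go([0.599,0.152,0.14],down(101),start=a,step=3.6)
E
```

```text
[[3.39,0.75,-0.03,0.0,0.0,0.0,1],[3.39,0.75,-0.03,0.0,0.0,0.0,1],[3.39,0.75,-0.03,0.0,0.0,0.0,1],[3.39,0.75,-0.03,0.0,0.001,-0.001,1]]

[[3.01,1.15,1.57,0.0,0.0,0.0,1],[3.01,1.15,1.57,0.0,0.0,0.0,1],[3.01,1.15,1.57,0.0,0.0,0.0,1],[3.0,1.15,1.57,0.0,0.0,0.0,1],[3.01,1.16,1.57,0.0,0.0,0.0,1]]
[[3.0,1.15,1.58,0.0,0.0,0.0,1],[3.01,1.16,1.57,0.0,0.0,0.0,1]]
```

Call:
servo_tool([
  [3.4,0.75,0,0,0,0,1],
  [3.4,0.75,0,0,0,0,1],
  [3.4,0.75,0,0,0,0,1],
  [3.4,0.75,0,0,0,0,1],
  [3,1.15,1.57,0,0,0,1],
])

```text
time_s: 24.28
ee_pos: [0.5652, -0.0362, 0.2329]
ee_rot: [0.636, 0.771, -0.0, 0.0]
wrist_force: [1.2, -0.1, 0.0]
width: 1.0
```

Call:
servo_tool([
  [3,1.15,1.57,0,0,0,1],
  [3,1.15,1.57,0,0,0,1],
  [3,1.15,1.57,0,0,0,1],
  [3,1.15,1.57,0,0,0,1],
  [3,1.15,1.57,0,0,0,1],
])

```text
time_s: 24.7
ee_pos: [0.5922, 0.1217, 0.1514]
ee_rot: [0.636, 0.771, -0.001, -0.001]
wrist_force: [-0.2, -0.2, 1.1]
width: 0.998
```

Call:
servo_tool([
  [3,1.15,1.57,0,0,0,1],
  [0,0,0,0,0,0,1],
  [0,0,0,0,0,0,1],
  [0,0,0,0,0,0,1],
])

```text
time_s: 25.03
ee_pos: [0.5981, 0.1515, 0.1369]
ee_rot: [0.636, 0.772, -0.001, -0.001]
wrist_force: [0.3, 0.2, 0.1]
width: 0.997
```

```bash
python3 - <<'E'
from h import *
st(); d=wrist('w17'); p=wproj(d,[[.511,.1356,.014],[.5805,.1955,.014],[.528,.272,.014]]); print(p); p=p.astype(int)
discs(d,dict(B=(*map(int,p[0]),41),E=(*map(int,p[1]),30)))
E
```

```text
t25.03 pos [0.5981 0.1515 0.1369] xyaw 100.98 tilt [-0.003 -0.001 -1.   ] F [0.32 0.17 0.12] w 0.997
[[261.71918428  98.97321684]
 [306.45123374 178.71655542]
 [385.77575583 145.02430867]]
B c [506.8 130. ] axes [70.2 76.9]
E c [580.4 195.1] axes [38.5 39.7]
```

View pics/w17.png

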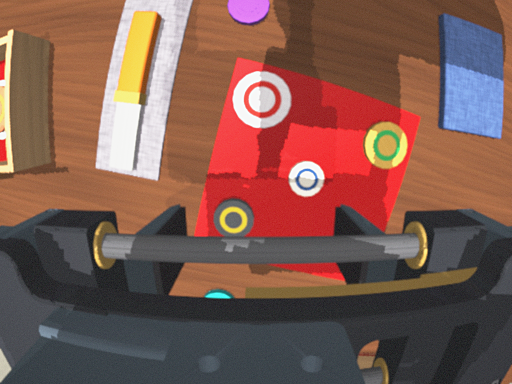

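```bash
python3 - <<'E'
from h import *
d=dict(np.load('pics/w17.npz'))
discs(d,dict(B=(262,98,33),C=(386,145,26)))
a=go([0.511,0.1355,0.06],down(101),step=3)
E
```

```text
B c [510.1 134.2] axes [60.7 63.6]
C c [527.7 271.7] axes [50.5 53.4]
[[0.03,-2.22,1.94,-0.001,0.0,0.0,1],[0.04,-2.22,1.94,0.0,0.0,0.0,1],[0.03,-2.22,1.94,-0.001,0.0,-0.001,1],[0.04,-2.22,1.94,0.0,0.0,0.0,1]]
```

Call:
servo_tool([
  [0,-2.22,1.95,0,0,0,1],
  [0,-2.22,1.95,0,0,0,1],
  [0,-2.22,1.95,0,0,0,1],
  [0,-2.22,1.95,0,0,0,1],
  [0,0,1,0,0,0,1],
])

```text
time_s: 25.5
ee_pos: [0.5064, 0.133, 0.0485]
ee_rot: [0.637, 0.771, -0.002, -0.002]
wrist_force: [0.2, 0.7, -0.0]
width: 0.998
```

Call:
servo_tool([
  [0,0,1,0,0,0,1],
  [0,0,0,0,0,0,1],
  [0,0,0,0,0,0,1],
  [0,0,0,0,0,0,1],
])

```text
time_s: 25.83
ee_pos: [0.513, 0.1349, 0.0405]
ee_rot: [0.637, 0.771, 0.0, 0.0]
wrist_force: [1.0, 0.0, -1.1]
width: 0.999
```

```bash
python3 - <<'E'
from h import *
st(); go([0.5107,0.135,0.006],down(101),n=3)
E
```

```text
t25.83 pos [0.513  0.1349 0.0405] xyaw 100.93 tilt [ 0.001  0.    -1.   ] F [ 0.99  0.   -1.1 ] w 0.999
[[0.02,-0.07,1.15,0.0,0.0,0.0,1],[0.02,-0.08,1.15,0.0,0.0,-0.001,1],[0.01,-0.07,1.15,0.001,0.0,0.0,1]]
```

Call:
servo_tool([
  [0,-0.08,1.15,0,0,0,0.7],
  [0,-0.08,1.15,0,0,0,0.6],
  [0,-0.07,1.1,0,0,0,0.6],
  [0,0,0,0,0,0,0.6],
  [0,0,0,0,0,0,0.6],
])

```text
time_s: 26.25
ee_pos: [0.5099, 0.1346, 0.0062]
ee_rot: [0.636, 0.771, -0.0, -0.0]
wrist_force: [0.6, 0.3, 0.3]
width: 0.799
```

Call:
servo_tool([
  [0,0,0,0,0,0,-1],
  [0,0,0,0,0,0,-1],
  [0,0,0,0,0,0,-1],
  [0,0,0,0,0,0,-1],
  [0,0,0,0,0,0,-1],
])

```text
time_s: 26.67
ee_pos: [0.5099, 0.1346, 0.0065]
ee_rot: [0.636, 0.771, 0.0, 0.0]
wrist_force: [-0.4, -0.1, 8.1]
width: 0.61
```

Call:
servo_tool([
  [0,0,0,0,0,0,-1],
  [0,0,0,0,0,0,-1],
  [0,0,0,0,0,0,-1],
])

```text
time_s: 26.92
ee_pos: [0.5099, 0.1347, 0.0065]
ee_rot: [0.636, 0.771, 0.0, 0.0]
wrist_force: [-0.5, -0.1, 7.0]
width: 0.615
```

```bash
python3 - <<'E'
from h import *
st()
E
```

```text
t26.92 pos [0.5099 0.1347 0.0065] xyaw 100.96 tilt [ 0.  0. -1.] F [-0.49 -0.12  6.96] w 0.615
```

```bash
python3 - <<'E'
from h import *
go([0.557,-0.2092,0.15],down(101),g=-1,step=3.5,start=([.51,.1347,.15],Ro.from_quat(env.state()['ee_rot'])))
E
```

```text
[[-3.47,-0.19,0.0,0.0,0.0,0.0,-1],[-3.47,-0.19,0.0,0.0,0.0,0.0,-1],[-3.46,-0.19,0.0,0.0,0.0,0.0,-1],[-3.47,-0.19,0.0,0.0,0.0,0.0,-1],[-3.46,-0.19,0.0,0.0,0.0,0.0,-1]]
[[-3.47,-0.19,0.0,0.0,0.0,0.0,-1],[-3.46,-0.2,0.0,0.0,0.0,0.0,-1],[-3.47,-0.19,0.0,0.0,0.0,0.0,-1],[-3.46,-0.2,0.0,0.0,0.0,0.0,-1],[-3.47,-0.19,-0.01,0.0,0.0,-0.001,-1]]
```

Call:
servo_tool([
  [0,0,-2,0,0,0,-1],
  [0,0,-3.5,0,0,0,-1],
  [0,0,-3.5,0,0,0,-1],
  [0,0,-3.5,0,0,0,-1],
  [-1.5,0,-2,0,0,0,-1],
])

```text
time_s: 27.33
ee_pos: [0.5129, 0.1213, 0.1545]
ee_rot: [0.636, 0.772, 0.001, 0.001]
wrist_force: [1.4, -0.2, -1.0]
width: 0.614
```

Call:
servo_tool([
  [-3.5,-0.2,0,0,0,0,-1],
  [-3.5,-0.2,0,0,0,0,-1],
  [-3.5,-0.2,0,0,0,0,-1],
  [-3.5,-0.2,0,0,0,0,-1],
  [-3.5,-0.2,0,0,0,0,-1],
])

```text
time_s: 27.75
ee_pos: [0.5356, -0.0556, 0.1512]
ee_rot: [0.636, 0.771, -0.0, -0.0]
wrist_force: [0.7, -0.0, -1.8]
width: 0.611
```

Call:
servo_tool([
  [-3.5,-0.2,0,0,0,0,-1],
  [-3.5,-0.2,0,0,0,0,-1],
  [-3.5,-0.2,0,0,0,0,-1],
  [-3,-0.2,0,0,0,0,-1],
  [-1.7,-0.1,0,0,0,0,-1],
])

```text
time_s: 28.17
ee_pos: [0.556, -0.2081, 0.151]
ee_rot: [0.637, 0.771, -0.0, 0.0]
wrist_force: [0.2, 0.2, -2.4]
width: 0.613
```

Call:
servo_tool([
  [0,0,2,0,0,0,-1],
  [0,0,2,0,0,0,-1],
  [0,0,2,0,0,0,-1],
  [0,0,0,0,0,0,-1],
  [0,0,0,0,0,0,-1],
])

```text
time_s: 28.58
ee_pos: [0.5552, -0.2042, 0.0905]
ee_rot: [0.636, 0.771, -0.001, -0.001]
wrist_force: [0.2, 0.2, -1.0]
width: 0.615
```

```bash
python3 - <<'E'
from h import *
st(); go([0.557,-0.2092,0.0250],down(101),g=-1,n=5)
E
```

```text
t28.58 pos [ 0.5552 -0.2042  0.0905] xyaw 100.97 tilt [-0.003  0.001 -1.   ] F [ 0.15  0.2  -1.01] w 0.615
[[-0.11,0.02,1.31,-0.001,0.0,0.0,-1],[-0.11,0.02,1.31,0.0,0.0,0.0,-1],[-0.1,0.02,1.31,-0.001,-0.001,0.0,-1],[-0.11,0.02,1.31,0.0,0.0,0.0,-1],[-0.1,0.01,1.3,-0.001,-0.001,0.0,-1]]
```

Call:
servo_tool([
  [-0.1,0.02,1.5,0,0,0,-1],
  [-0.1,0.02,1.5,0,0,0,-1],
  [-0.1,0.02,1.5,0,0,0,-1],
  [-0.1,0.02,1.2,0,0,0,-1],
  [0,0,0.4,0,0,0,-1],
])

```text
time_s: 29.0
ee_pos: [0.5573, -0.2085, 0.0293]
ee_rot: [0.636, 0.771, -0.0, -0.001]
wrist_force: [-0.3, 1.1, -1.4]
width: 0.612
```

Call:
servo_tool([
  [0,0,0,0,0,0,-1],
  [0,0,0,0,0,0,-1],
  [0,0,0,0,0,0,-1],
])

```text
time_s: 29.25
ee_pos: [0.5579, -0.2088, 0.0308]
ee_rot: [0.636, 0.771, -0.0, 0.0]
wrist_force: [0.2, -0.5, -1.2]
width: 0.614
```

```bash
python3 - <<'E'
from h import *
st(); go([0.557,-0.2092,0.0240],down(101),g=-1,n=1)
E
```

```text
t29.25 pos [ 0.5579 -0.2088  0.0308] xyaw 100.96 tilt [ 0.    -0.001 -1.   ] F [ 0.18 -0.5  -1.23] w 0.614
[[-0.02,-0.09,0.68,0.0,0.001,-0.001,-1]]
```

Call:
servo_tool([
  [0,-0.09,0.35,0,0,0,-1],
  [0,0,0.33,0,0,0,-1],
  [0,0,0,0,0,0,-1],
  [0,0,0,0,0,0,-1],
])

```text
time_s: 29.58
ee_pos: [0.5566, -0.209, 0.0231]
ee_rot: [0.636, 0.771, -0.0, -0.0]
wrist_force: [0.7, -1.3, 0.1]
width: 0.613
```

Call:
servo_tool([
  [0,0,0,0,0,0,0.6],
  [0,0,0,0,0,0,0.6],
  [0,0,0,0,0,0,0.6],
  [0,0,0,0,0,0,0.6],
])

```text
time_s: 29.92
ee_pos: [0.5564, -0.2088, 0.023]
ee_rot: [0.636, 0.771, -0.0, -0.0]
wrist_force: [0.7, -0.3, -0.6]
width: 0.799
```

Call:
servo_tool([
  [0,0,-1,0,0,0,0.8],
  [0,0,-3,0,0,0,1],
  [0,0,-3.5,0,0,0,1],
  [0,0,-4,0,0,0,1],
  [0,0,-4,0,0,0,1],
])

```text
time_s: 30.33
ee_pos: [0.556, -0.2085, 0.1803]
ee_rot: [0.636, 0.771, -0.0, -0.001]
wrist_force: [1.2, -0.6, 0.3]
width: 1.002
```

Call:
servo_tool([
  [0,0,-4,0,0,0,1],
  [0,0,-3,0,0,0,1],
  [0,0,0,0,0,0,1],
  [0,0,0,0,0,0,1],
])

```text
time_s: 30.67
ee_pos: [0.5572, -0.2091, 0.2506]
ee_rot: [0.636, 0.771, 0.0, 0.002]
wrist_force: [-0.3, -0.4, -0.0]
width: 0.998
```

```bash
python3 - <<'E'
from h import *
st(); d=wrist('w18'); print(wproj(d,[[.5576,-.2092,.031]])); save('w18c',cv2.resize(d['img'][100:250,180:345],None,fx=4,fy=4,interpolation=cv2.INTER_CUBIC))
E
```

```text
t30.67 pos [ 0.5572 -0.2091  0.2506] xyaw 100.95 tilt [ 0.003 -0.002 -1.   ] F [-0.27 -0.4  -0.01] w 0.998
[[260.70975654 171.39511053]]
```

View pics/w18c.png

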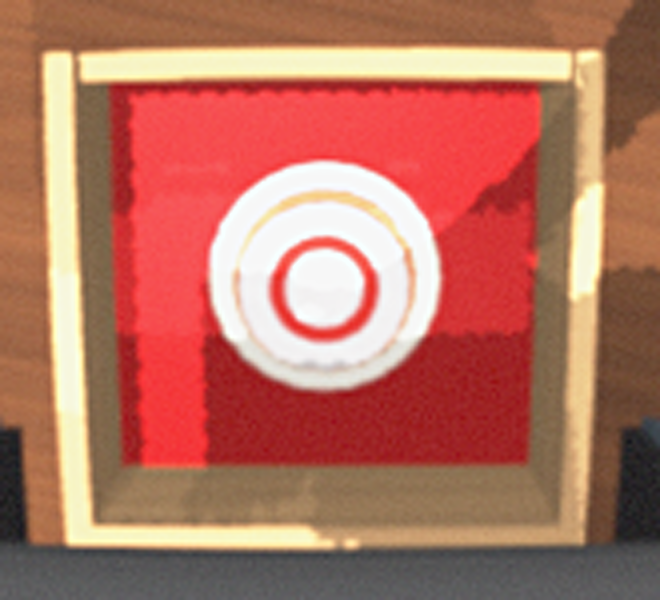

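```bash
python3 - <<'E'
from h import *
a=go([0.55,-0.07,0.25],down(101),g=.45,step=3.5)
a=go([0.5278,0.2718,0.05],down(101),g=.45,start=a,step=3.7)
E
```

```text
[[3.44,0.5,-0.03,0.0,0.0,0.0,0.45],[3.43,0.5,-0.03,0.0,0.0,0.0,0.45],[3.44,0.5,-0.03,0.0,0.0,0.0,0.45],[3.43,0.5,-0.03,0.0,0.0,-0.001,0.45]]
[[3.09,0.4,1.82,0.0,0.0,0.0,0.45],[3.09,0.4,1.82,0.0,0.0,0.0,0.45],[3.09,0.39,1.82,0.0,0.0,0.0,0.45],[3.09,0.4,1.82,0.0,0.0,0.0,0.45],[3.09,0.39,1.81,0.0,0.0,0.0,0.45]]
[[3.09,0.4,1.82,0.0,0.0,0.0,0.45],[3.09,0.39,1.81,0.0,0.0,0.0,0.45],[3.09,0.4,1.82,0.0,0.0,0.0,0.45],[3.09,0.39,1.81,0.0,0.0,0.0,0.45],[3.09,0.4,1.82,0.0,0.0,0.0,0.45]]
[[3.09,0.39,1.81,0.0,0.0,0.0,0.45]]
```

Call:
servo_tool([
  [3.4,0.5,0,0,0,0,0.45],
  [3.4,0.5,0,0,0,0,0.45],
  [3.4,0.5,0,0,0,0,0.45],
  [3.4,0.5,0,0,0,0,0.45],
  [3.1,0.4,1.8,0,0,0,0.45],
])

```text
time_s: 31.13
ee_pos: [0.5488, -0.0387, 0.2312]
ee_rot: [0.636, 0.771, 0.0, 0.001]
wrist_force: [0.7, -0.3, 0.4]
width: 0.727
```

Call:
servo_tool([
  [3.1,0.4,1.8,0,0,0,0.45],
  [3.1,0.4,1.8,0,0,0,0.45],
  [3.1,0.4,1.8,0,0,0,0.45],
  [3.1,0.4,1.8,0,0,0,0.45],
  [3.1,0.4,1.8,0,0,0,0.45],
])

```text
time_s: 31.55
ee_pos: [0.537, 0.1171, 0.1381]
ee_rot: [0.636, 0.771, -0.001, -0.001]
wrist_force: [0.7, 0.6, -0.2]
width: 0.727
```

Call:
servo_tool([
  [3.1,0.4,1.8,0,0,0,0.45],
  [3.1,0.4,1.8,0,0,0,0.45],
  [3.1,0.4,1.8,0,0,0,0.45],
  [3.1,0.4,1.8,0,0,0,0.45],
  [3.1,0.4,1.8,0,0,0,0.45],
])

```text
time_s: 31.97
ee_pos: [0.527, 0.2727, 0.0479]
ee_rot: [0.636, 0.771, -0.001, -0.001]
wrist_force: [0.6, 0.0, -0.1]
width: 0.725
```

Call:
servo_tool([
  [0,0,0,0,0,0,0.45],
  [0,0,0,0,0,0,0.45],
  [0,0,0,0,0,0,0.45],
])

```text
time_s: 32.22
ee_pos: [0.5278, 0.2712, 0.0493]
ee_rot: [0.636, 0.772, -0.001, -0.001]
wrist_force: [-0.5, -0.7, 0.1]
width: 0.726
```

```bash
python3 - <<'E'
from h import *
st(); d=wrist('w19'); print(wproj(d,[[.5278,.2718,.014]]));  go([0.5278,0.2718,0.006],down(101),g=.45,n=4)
E
```

```text
t32.22 pos [0.5278 0.2712 0.0493] xyaw 100.99 tilt [-0.003 -0.001 -1.   ] F [-0.49 -0.66  0.08] w 0.726
[[261.83734842 212.68462975]]
[[0.03,-0.01,1.1,0.0,0.0,0.0,0.45],[0.03,0.0,1.1,-0.001,0.0,0.0,0.45],[0.02,-0.01,1.09,0.0,0.0,-0.001,0.45],[0.03,-0.01,1.1,-0.001,0.0,0.0,0.45]]
```

View pics/w19.png

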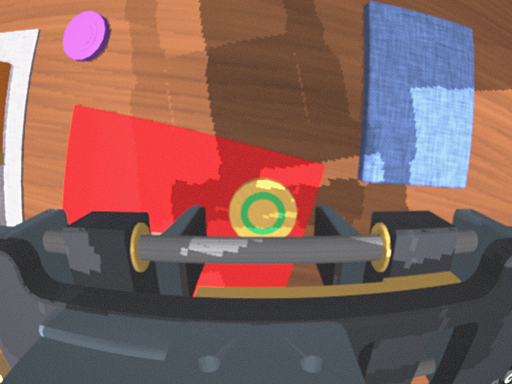

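Call:
servo_tool([
  [0,0,1.2,0,0,0,0.45],
  [0,0,1.2,0,0,0,0.4],
  [0,0,1.2,0,0,0,0.4],
  [0,0,0.75,0,0,0,0.4],
  [0,0,0,0,0,0,0.4],
])

```text
time_s: 32.68
ee_pos: [0.5279, 0.2709, 0.0049]
ee_rot: [0.637, 0.771, -0.001, -0.001]
wrist_force: [0.0, -0.8, 0.1]
width: 0.701
```

Call:
servo_tool([
  [0,0,0,0,0,0,0.4],
  [0,0,0,0,0,0,-1],
  [0,0,0,0,0,0,-1],
  [0,0,0,0,0,0,-1],
  [0,0,0,0,0,0,-1],
])

```text
time_s: 33.1
ee_pos: [0.5285, 0.2717, 0.0065]
ee_rot: [0.636, 0.771, -0.0, -0.0]
wrist_force: [-0.4, 0.4, -0.7]
width: 0.537
```

Call:
servo_tool([
  [0,0,0,0,0,0,-1],
  [0,0,0,0,0,0,-1],
  [0,0,0,0,0,0,-1],
  [0,0,0,0,0,0,-1],
])

```text
time_s: 33.43
ee_pos: [0.5285, 0.2717, 0.0065]
ee_rot: [0.636, 0.771, -0.0, -0.0]
wrist_force: [-0.4, 0.7, -1.1]
width: 0.538
```

```bash
python3 - <<'E'
from h import *
st()
go([0.5567,-0.2092,0.15],down(101),g=-1,step=3.5,start=([.5278,.2718,.15],Ro.from_quat(env.state()['ee_rot'])))
E
```

```text
t33.43 pos [0.5285 0.2717 0.0065] xyaw 100.96 tilt [-0.001  0.    -1.   ] F [-0.42  0.73 -1.13] w 0.538
[[-3.41,-0.45,0.0,0.0,0.0,0.0,-1],[-3.41,-0.45,0.0,0.0,0.0,0.0,-1],[-3.41,-0.45,0.0,0.0,0.0,0.0,-1],[-3.41,-0.45,0.0,0.0,0.0,0.0,-1],[-3.41,-0.45,0.0,0.0,0.0,0.0,-1]]
[[-3.41,-0.45,0.0,0.0,0.0,0.0,-1],[-3.41,-0.45,0.0,0.0,0.0,0.0,-1],[-3.41,-0.45,0.0,0.0,0.0,0.0,-1],[-3.42,-0.45,0.0,0.0,0.0,0.0,-1],[-3.41,-0.45,0.0,0.0,0.0,0.0,-1]]
[[-3.42,-0.45,0.0,0.0,0.0,0.0,-1],[-3.41,-0.45,0.0,0.0,0.0,0.0,-1],[-3.42,-0.45,0.0,0.0,0.0,0.0,-1],[-3.41,-0.46,0.0,-0.001,0.0,-0.001,-1]]
```

Call:
servo_tool([
  [0,0,-2,0,0,0,-1],
  [0,0,-3.5,0,0,0,-1],
  [0,0,-3.5,0,0,0,-1],
  [0,0,-3.5,0,0,0,-1],
  [-1.7,-0.2,-2,0,0,0,-1],
])

```text
time_s: 33.85
ee_pos: [0.5309, 0.2568, 0.1553]
ee_rot: [0.636, 0.772, 0.002, 0.0]
wrist_force: [-0.1, 0.5, -0.4]
width: 0.535
```

Call:
servo_tool([
  [-3.4,-0.45,0,0,0,0,-1],
  [-3.4,-0.45,0,0,0,0,-1],
  [-3.4,-0.45,0,0,0,0,-1],
  [-3.4,-0.45,0,0,0,0,-1],
  [-3.4,-0.45,0,0,0,0,-1],
])

```text
time_s: 34.27
ee_pos: [0.5399, 0.0819, 0.1517]
ee_rot: [0.636, 0.771, -0.0, -0.0]
wrist_force: [1.1, -0.2, -1.6]
width: 0.537
```

Call:
servo_tool([
  [-3.4,-0.45,0,0,0,0,-1],
  [-3.4,-0.45,0,0,0,0,-1],
  [-3.4,-0.45,0,0,0,0,-1],
  [-3.4,-0.45,0,0,0,0,-1],
  [-3.4,-0.45,0,0,0,0,-1],
])

```text
time_s: 34.68
ee_pos: [0.5501, -0.0895, 0.1516]
ee_rot: [0.636, 0.771, -0.0, -0.0]
wrist_force: [1.0, 0.3, -0.7]
width: 0.538
```

Call:
servo_tool([
  [-3.4,-0.45,0,0,0,0,-1],
  [-3.4,-0.3,0,0,0,0,-1],
  [-3.2,-0.2,0,0,0,0,-1],
  [-2,0,0,0,0,0,-1],
  [0,0,0,0,0,0,-1],
])

```text
time_s: 35.1
ee_pos: [0.5645, -0.2114, 0.1515]
ee_rot: [0.638, 0.77, -0.0, 0.0]
wrist_force: [-0.5, -0.4, -1.7]
width: 0.535
```

Call:
servo_tool([
  [0,0,2,0,0,0,-1],
  [0,0,2,0,0,0,-1],
  [0,0,2,0,0,0,-1],
  [0,0,0,0,0,0,-1],
  [0,0,0,0,0,0,-1],
])

```text
time_s: 35.52
ee_pos: [0.5632, -0.2067, 0.0911]
ee_rot: [0.636, 0.771, -0.001, -0.001]
wrist_force: [0.4, 0.2, -0.9]
width: 0.536
```

```bash
python3 - <<'E'
from h import *
st(); go([0.5583,-0.209,0.0340],down(101),g=-1,n=4)
E
```

```text
t35.52 pos [ 0.5632 -0.2067  0.0911] xyaw 100.97 tilt [-0.003  0.001 -1.   ] F [ 0.36  0.24 -0.94] w 0.536
[[-0.04,-0.13,1.43,-0.001,0.0,0.0,-1],[-0.03,-0.13,1.43,-0.001,-0.001,0.0,-1],[-0.03,-0.13,1.42,0.0,0.0,0.0,-1],[-0.04,-0.12,1.43,-0.001,-0.001,0.0,-1]]
```

Call:
servo_tool([
  [-0.05,-0.15,1.4,0,0,0,-1],
  [0,-0.15,1.4,0,0,0,-1],
  [0,-0.15,1.4,0,0,0,-1],
  [0,-0.1,1,0,0,0,-1],
  [0,0,0,0,0,0,-1],
])

```text
time_s: 35.93
ee_pos: [0.558, -0.2086, 0.0389]
ee_rot: [0.636, 0.771, -0.0, -0.001]
wrist_force: [-0.6, -0.4, -1.7]
width: 0.536
```

Call:
servo_tool([
  [0,0,0,0,0,0,-1],
  [0,0,0,0,0,0,-1],
  [0,0,0,0,0,0,-1],
])

```text
time_s: 36.18
ee_pos: [0.5592, -0.2092, 0.0406]
ee_rot: [0.636, 0.771, -0.0, 0.0]
wrist_force: [-0.0, 0.4, -0.2]
width: 0.535
```

```bash
python3 - <<'E'
from h import *
st(); go([0.5583,-0.209,0.0340],down(101),g=-1,n=1)
E
```

```text
t36.18 pos [ 0.5592 -0.2092  0.0406] xyaw 100.96 tilt [ 0.    -0.001 -1.   ] F [-0.01  0.42 -0.25] w 0.535
[[0.03,-0.08,0.66,0.0,0.001,-0.001,-1]]
```

Call:
servo_tool([
  [0,-0.05,0.35,0,0,0,-1],
  [0,0,0.3,0,0,0,-1],
  [0,0,0,0,0,0,-1],
  [0,0,0,0,0,0,-1],
])

```text
time_s: 36.52
ee_pos: [0.5582, -0.2092, 0.033]
ee_rot: [0.636, 0.771, -0.0, -0.0]
wrist_force: [1.3, -1.0, 0.1]
width: 0.536
```

Call:
servo_tool([
  [0,0,0,0,0,0,0.5],
  [0,0,0,0,0,0,0.5],
  [0,0,0,0,0,0,0.5],
  [0,0,0,0,0,0,0.5],
])

```text
time_s: 36.85
ee_pos: [0.5579, -0.209, 0.0329]
ee_rot: [0.636, 0.771, -0.0, -0.0]
wrist_force: [-0.8, 0.1, -0.6]
width: 0.748
```

Call:
servo_tool([
  [0,0,-1,0,0,0,0.5],
  [0,0,-3,0,0,0,0.5],
  [0,0,-3.5,0,0,0,0.5],
  [0,0,-4,0,0,0,0.5],
  [0,0,-4,0,0,0,0.5],
])

```text
time_s: 37.27
ee_pos: [0.5575, -0.2087, 0.1903]
ee_rot: [0.636, 0.771, -0.0, -0.001]
wrist_force: [1.1, -0.2, -0.1]
width: 0.752
```

Call:
servo_tool([
  [0,0,-4,0,0,0,0.5],
  [0,0,-2,0,0,0,0.5],
  [0,0,0,0,0,0,0.5],
  [0,0,0,0,0,0,0.5],
])

```text
time_s: 37.6
ee_pos: [0.5585, -0.2092, 0.2499]
ee_rot: [0.636, 0.771, 0.0, 0.001]
wrist_force: [-0.3, 0.4, -1.0]
width: 0.749
```

```bash
python3 - <<'E'
from h import *
st(); d=wrist('w20'); print(wproj(d,[[.5576,-.2092,.041]])); save('w20c',cv2.resize(d['img'][80:260,160:460],None,fx=2.5,fy=2.5,interpolation=cv2.INTER_CUBIC))
a=go([0.56,-0.07,0.25],down(101),g=.5,step=3.5)
a=go([0.6374,0.13,0.05],down(101),g=.3,start=a,step=3.7)
E
```

```text
t37.60 pos [ 0.5585 -0.2092  0.2499] xyaw 100.95 tilt [ 0.002 -0.001 -1.   ] F [-0.29  0.4  -1.  ] w 0.749
[[260.8454729  171.94218618]]
[[3.4,0.71,-0.04,0.0,0.0,0.0,0.5],[3.4,0.71,-0.04,0.0,0.0,0.0,0.5],[3.4,0.71,-0.04,0.0,0.0,0.0,0.5],[3.4,0.71,-0.05,-0.001,0.0,-0.001,0.5]]
[[2.27,1.43,2.5,0.0,0.0,0.0,0.3],[2.27,1.43,2.5,0.0,0.0,0.0,0.3],[2.27,1.43,2.5,0.0,0.0,0.0,0.3],[2.27,1.43,2.5,0.0,0.0,0.0,0.3],[2.27,1.42,2.5,0.0,0.0,0.0,0.3]]
[[2.27,1.43,2.5,0.0,0.0,0.0,0.3],[2.27,1.42,2.5,0.0,0.0,0.0,0.3],[2.26,1.43,2.51,0.0,0.0,0.0,0.3]]
```

View pics/w20c.png

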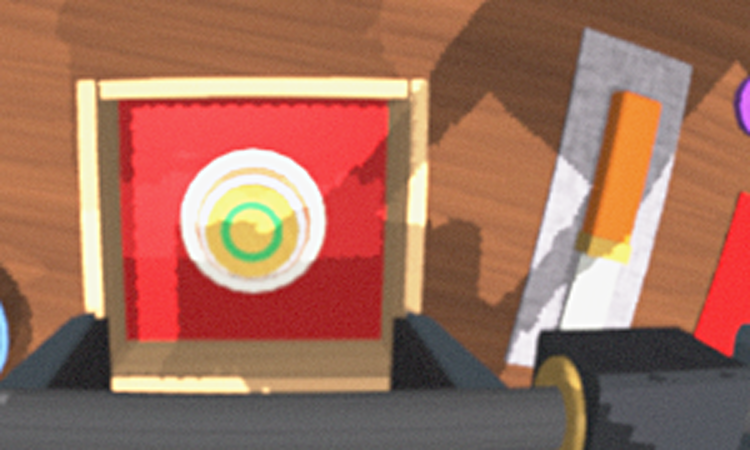

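Call:
servo_tool([
  [3.4,0.7,0,0,0,0,0.5],
  [3.4,0.7,0,0,0,0,0.3],
  [3.4,0.7,0,0,0,0,0.3],
  [3.4,0.7,0,0,0,0,0.3],
  [2.27,1.43,2.5,0,0,0,0.3],
])

```text
time_s: 38.07
ee_pos: [0.5695, -0.0429, 0.2252]
ee_rot: [0.636, 0.772, 0.001, 0.001]
wrist_force: [1.4, -0.1, 1.0]
width: 0.655
```

Call:
servo_tool([
  [2.27,1.43,2.5,0,0,0,0.3],
  [2.27,1.43,2.5,0,0,0,0.3],
  [2.27,1.43,2.5,0,0,0,0.3],
  [2.27,1.43,2.5,0,0,0,0.3],
  [2.27,1.43,2.5,0,0,0,0.3],
])

```text
time_s: 38.48
ee_pos: [0.6171, 0.0811, 0.0954]
ee_rot: [0.636, 0.771, -0.001, -0.001]
wrist_force: [0.2, -0.1, 0.9]
width: 0.653
```

Call:
servo_tool([
  [2.27,1.43,2.5,0,0,0,0.3],
  [2.27,1.43,2,0,0,0,0.3],
  [0,0,0,0,0,0,0.3],
  [0,0,0,0,0,0,0.3],
  [0,0,0,0,0,0,0.3],
])

```text
time_s: 38.9
ee_pos: [0.6366, 0.1295, 0.0523]
ee_rot: [0.636, 0.771, -0.001, -0.001]
wrist_force: [0.6, 0.1, 0.3]
width: 0.653
```

```bash
python3 - <<'E'
from h import *
st(); d=wrist('w21'); print(wproj(d,[[.6374,.13,.014]]));  go([0.6374,0.13,0.006],down(101),g=.3,n=4)
E
```

```text
t38.90 pos [0.6366 0.1295 0.0523] xyaw 100.97 tilt [-0.003 -0.    -1.   ] F [0.62 0.08 0.31] w 0.653
[[261.40227191 212.46937752]]
[[0.02,0.02,1.17,0.0,0.0,0.0,0.3],[0.02,0.01,1.18,-0.001,0.0,0.0,0.3],[0.02,0.01,1.17,0.0,0.0,-0.001,0.3],[0.02,0.02,1.18,-0.001,0.0,0.0,0.3]]
```

View pics/w21.png

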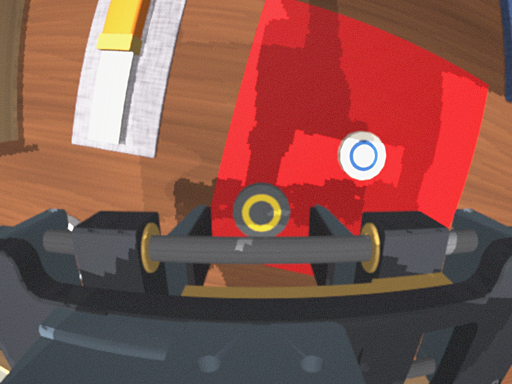

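Dark steel ring with yellow inlay at about (262,212), as predicted. Descend and grip.

Call:
servo_tool([
  [0,0.05,1.3,0,0,0,0.3],
  [0,0,1.3,0,0,0,0.3],
  [0,0,1.2,0,0,0,0.3],
  [0,0,0.75,0,0,0,0.3],
  [0,0,0,0,0,0,0.3],
])

```text
time_s: 39.37
ee_pos: [0.6368, 0.1295, 0.0052]
ee_rot: [0.637, 0.771, -0.001, -0.001]
wrist_force: [-0.1, 0.0, -0.0]
width: 0.652
```

Call:
servo_tool([
  [0,0,0,0,0,0,0.3],
  [0,0,0,0,0,0,-1],
  [0,0,0,0,0,0,-1],
  [0,0,0,0,0,0,-1],
  [0,0,0,0,0,0,-1],
])

```text
time_s: 39.78
ee_pos: [0.6382, 0.13, 0.0079]
ee_rot: [0.636, 0.771, -0.0, -0.0]
wrist_force: [1.2, 0.3, 2.8]
width: 0.457
```

Call:
servo_tool([
  [0,0,0,0,0,0,-1],
  [0,0,0,0,0,0,-1],
  [0,0,0,0,0,0,-1],
  [0,0,0,0,0,0,-1],
])

```text
time_s: 40.12
ee_pos: [0.6382, 0.13, 0.0079]
ee_rot: [0.636, 0.771, -0.0, -0.0]
wrist_force: [-0.4, -0.1, 5.9]
width: 0.457
```

```bash
python3 - <<'E'
from h import *
st()
Q=Ro.from_quat(env.state()['ee_rot'])
a=go([0.55,-0.05,0.16],down(101),g=-1,step=3.5,start=([.637,.13,.15],Q))
go([0.557,-0.2092,0.16],down(101),g=-1,step=3.5,start=a)
E
```

```text
t40.12 pos [0.6382 0.13   0.0079] xyaw 100.96 tilt [-0.  0. -1.] F [-0.35 -0.12  5.93] w 0.457
[[-2.67,-1.99,-0.17,0.0,0.0,0.0,-1],[-2.67,-1.99,-0.17,0.0,0.0,0.0,-1],[-2.67,-2.0,-0.16,0.0,0.0,0.0,-1],[-2.67,-1.99,-0.17,0.0,0.0,0.0,-1],[-2.67,-2.0,-0.16,0.0,0.0,0.0,-1]]
[[-2.67,-1.99,-0.17,0.0,0.0,-0.001,-1]]
[[-3.15,-0.47,0.0,0.0,0.0,0.0,-1],[-3.15,-0.47,0.0,0.0,0.0,0.0,-1],[-3.15,-0.47,0.0,0.0,0.0,0.0,-1],[-3.15,-0.47,0.0,0.0,0.0,0.0,-1],[-3.16,-0.48,0.0,0.0,0.0,0.0,-1]]
```

Call:
servo_tool([
  [0,0,-2,0,0,0,-1],
  [0,0,-3.5,0,0,0,-1],
  [0,0,-3.5,0,0,0,-1],
  [0,0,-3.5,0,0,0,-1],
  [0,0,-2,0,0,0,-1],
])

```text
time_s: 40.53
ee_pos: [0.639, 0.1301, 0.1563]
ee_rot: [0.636, 0.771, 0.001, 0.001]
wrist_force: [0.7, 0.0, 0.3]
width: 0.46
```

Call:
servo_tool([
  [-2.67,-2,-0.2,0,0,0,-1],
  [-2.67,-2,-0.2,0,0,0,-1],
  [-2.67,-2,-0.2,0,0,0,-1],
  [-2.67,-2,-0.2,0,0,0,-1],
  [-2.67,-2,0,0,0,0,-1],
])

```text
time_s: 40.95
ee_pos: [0.5643, -0.0213, 0.1608]
ee_rot: [0.636, 0.771, -0.0, -0.0]
wrist_force: [1.6, -0.8, -1.4]
width: 0.456
```

Call:
servo_tool([
  [-2.67,-2,0,0,0,0,-1],
  [-3.15,-0.47,0,0,0,0,-1],
  [-3.15,-0.47,0,0,0,0,-1],
  [-3.15,-0.47,0,0,0,0,-1],
  [-3.15,-0.47,0,0,0,0,-1],
])

```text
time_s: 41.37
ee_pos: [0.5558, -0.1789, 0.1606]
ee_rot: [0.636, 0.771, -0.0, -0.0]
wrist_force: [0.6, 0.0, -0.5]
width: 0.458
```

Call:
servo_tool([
  [-3.15,-0.4,0,0,0,0,-1],
  [0,0,1,0,0,0,-1],
  [0,0,2,0,0,0,-1],
  [0,0,2,0,0,0,-1],
  [0,0,0,0,0,0,-1],
])

```text
time_s: 41.78
ee_pos: [0.5561, -0.2083, 0.1072]
ee_rot: [0.637, 0.771, -0.001, -0.003]
wrist_force: [-0.9, 0.4, -1.2]
width: 0.458
```

Call:
servo_tool([
  [0,0,0,0,0,0,-1],
  [0,0,0,0,0,0,-1],
])

```text
time_s: 41.95
ee_pos: [0.5586, -0.2091, 0.1114]
ee_rot: [0.636, 0.771, -0.0, -0.0]
wrist_force: [0.2, 0.5, -0.5]
width: 0.459
```

```bash
python3 - <<'E'
from h import *
st(); go([0.5584,-0.209,0.0455],down(101),g=-1,n=4)
E
```

```text
t41.95 pos [ 0.5586 -0.2091  0.1114] xyaw 100.97 tilt [-0. -0. -1.] F [ 0.23  0.55 -0.47] w 0.459
[[0.0,0.0,1.65,0.0,0.0,0.0,-1],[0.01,0.0,1.65,0.0,0.0,0.0,-1],[0.0,0.0,1.64,0.0,0.0,0.0,-1],[0.01,-0.01,1.65,0.0,0.0,-0.001,-1]]
```

Call:
servo_tool([
  [0,0,1.6,0,0,0,-1],
  [0,0,1.6,0,0,0,-1],
  [0,0,1.6,0,0,0,-1],
  [0,0,1,0,0,0,-1],
  [0,0,0.4,0,0,0,-1],
])

```text
time_s: 42.37
ee_pos: [0.5581, -0.2089, 0.0481]
ee_rot: [0.636, 0.771, -0.0, -0.001]
wrist_force: [-1.1, -0.5, -0.8]
width: 0.459
```

Call:
servo_tool([
  [0,0,0,0,0,0,-1],
  [0,0,0,0,0,0,-1],
  [0,0,0,0,0,0,-1],
])

```text
time_s: 42.62
ee_pos: [0.5587, -0.2093, 0.0495]
ee_rot: [0.636, 0.771, -0.0, 0.0]
wrist_force: [-0.4, -0.3, -0.9]
width: 0.457
```

```bash
python3 - <<'E'
from h import *
st(); go([0.5584,-0.209,0.0455],down(101),g=-1,n=1)
E
```

```text
t42.62 pos [ 0.5587 -0.2093  0.0495] xyaw 100.96 tilt [ 0.    -0.001 -1.   ] F [-0.35 -0.27 -0.88] w 0.457
[[0.04,-0.02,0.4,0.0,0.001,-0.001,-1]]
```

Call:
servo_tool([
  [0,-0.02,0.2,0,0,0,-1],
  [0,0,0.2,0,0,0,-1],
  [0,0,0,0,0,0,-1],
  [0,0,0,0,0,0,-1],
])

```text
time_s: 42.95
ee_pos: [0.5582, -0.2093, 0.0448]
ee_rot: [0.636, 0.771, -0.0, 0.0]
wrist_force: [0.0, 0.2, 5.4]
width: 0.455
```

Call:
servo_tool([
  [0,0,0,0,0,0,0.3],
  [0,0,0,0,0,0,0.3],
  [0,0,0,0,0,0,0.3],
  [0,0,0,0,0,0,0.3],
])

```text
time_s: 43.28
ee_pos: [0.5578, -0.2091, 0.0444]
ee_rot: [0.636, 0.771, -0.0, -0.001]
wrist_force: [0.8, -0.1, -0.3]
width: 0.65
```

Call:
servo_tool([
  [0,0,-1,0,0,0,0.3],
  [0,0,-3,0,0,0,0.3],
  [0,0,-3.5,0,0,0,0.3],
  [0,0,-4,0,0,0,0.3],
  [0,0,-4,0,0,0,0.3],
])

```text
time_s: 43.7
ee_pos: [0.5575, -0.2088, 0.2018]
ee_rot: [0.636, 0.771, -0.0, -0.001]
wrist_force: [1.9, -1.0, 0.2]
width: 0.653
```

Call:
servo_tool([
  [0,0,-4,0,0,0,0.3],
  [0,0,-1,0,0,0,0.3],
  [0,0,0,0,0,0,0.3],
  [0,0,0,0,0,0,0.3],
])

```text
time_s: 44.03
ee_pos: [0.5581, -0.2091, 0.2504]
ee_rot: [0.636, 0.771, -0.0, 0.0]
wrist_force: [-1.1, 0.2, -0.3]
width: 0.651
```

```bash
python3 - <<'E'
from h import *
st(); d=wrist('w22'); print(wproj(d,[[.5576,-.2092,.051]])); save('w22c',cv2.resize(d['img'][80:260,160:460],None,fx=2.5,fy=2.5,interpolation=cv2.INTER_CUBIC))
a=go([0.55,-0.07,0.25],down(101),g=.2,step=3.5)
a=go([0.5808,0.1954,0.052],down(101),g=.2,start=a,step=3.7)
E
```

```text
t44.03 pos [ 0.5581 -0.2091  0.2504] xyaw 100.96 tilt [ 0.    -0.001 -1.   ] F [-1.13  0.16 -0.26] w 0.651
[[260.61418343 173.66163088]]
[[3.45,0.47,-0.02,0.0,0.0,0.0,0.2],[3.44,0.47,-0.02,0.0,0.0,0.0,0.2],[3.45,0.47,-0.02,-0.001,0.0,0.0,0.2],[3.44,0.48,-0.02,0.0,-0.001,-0.001,0.2]]
[[2.83,0.9,2.2,0.0,0.0,0.0,0.2],[2.83,0.9,2.2,0.0,0.0,0.0,0.2],[2.83,0.9,2.2,0.0,0.0,0.0,0.2],[2.83,0.9,2.2,0.0,0.0,0.0,0.2],[2.83,0.9,2.2,0.0,0.0,0.0,0.2]]
[[2.83,0.9,2.2,0.0,0.0,0.0,0.2],[2.83,0.9,2.2,0.0,0.0,0.0,0.2],[2.83,0.9,2.19,0.0,0.0,0.0,0.2],[2.83,0.9,2.2,0.0,0.0,0.0,0.2]]
```

View pics/w22c.png

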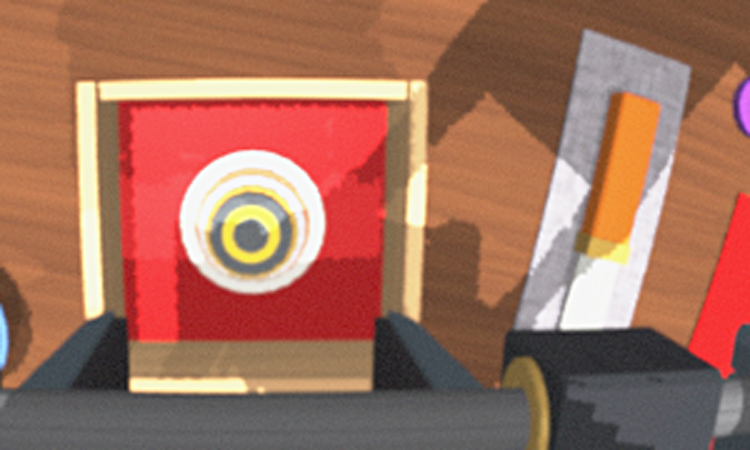

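Stack is centred; now the white/blue medallion E.

Call:
servo_tool([
  [3.45,0.47,0,0,0,0,0.2],
  [3.45,0.47,0,0,0,0,0.2],
  [3.45,0.47,0,0,0,0,0.2],
  [3.45,0.47,0,0,0,0,0.2],
  [2.83,0.9,2.2,0,0,0,0.2],
])

```text
time_s: 44.5
ee_pos: [0.5539, -0.0388, 0.2291]
ee_rot: [0.636, 0.771, 0.0, 0.001]
wrist_force: [1.0, -1.1, 0.5]
width: 0.604
```

Call:
servo_tool([
  [2.83,0.9,2.2,0,0,0,0.2],
  [2.83,0.9,2.2,0,0,0,0.2],
  [2.83,0.9,2.2,0,0,0,0.2],
  [2.83,0.9,2.2,0,0,0,0.2],
  [2.83,0.9,2.2,0,0,0,0.2],
])

```text
time_s: 44.92
ee_pos: [0.5697, 0.1083, 0.1151]
ee_rot: [0.636, 0.771, -0.001, -0.001]
wrist_force: [0.8, -0.2, 0.4]
width: 0.595
```

Call:
servo_tool([
  [2.83,0.9,2.2,0,0,0,0.2],
  [2.83,0.9,2.2,0,0,0,0.2],
  [2.83,0.9,2,0,0,0,0.2],
  [0,0,0,0,0,0,0.2],
  [0,0,0,0,0,0,0.2],
])

```text
time_s: 45.33
ee_pos: [0.5793, 0.1963, 0.0509]
ee_rot: [0.635, 0.772, -0.002, -0.002]
wrist_force: [0.2, -0.8, -0.5]
width: 0.596
```

Call:
servo_tool([
  [0,0,0,0,0,0,0.2],
  [0,0,0,0,0,0,0.2],
])

```text
time_s: 45.5
ee_pos: [0.5811, 0.1945, 0.0536]
ee_rot: [0.637, 0.771, -0.0, -0.0]
wrist_force: [0.7, 0.9, 0.7]
width: 0.601
```

```bash
python3 - <<'E'
from h import *
st(); d=wrist('w23'); print(wproj(d,[[.5808,.1954,.014]]));  go([0.5808,0.1954,0.006],down(101),g=.2,n=4); save('w23c',d['img'][150:280,150:370])
E
```

```text
t45.50 pos [0.5811 0.1945 0.0536] xyaw 100.91 tilt [-0.001 -0.    -1.   ] F [0.69 0.88 0.69] w 0.601
[[262.20733541 210.54564714]]
[[0.03,-0.01,1.2,0.0,0.0,0.0,0.2],[0.03,-0.01,1.2,0.0,0.0,-0.001,0.2],[0.02,-0.01,1.19,0.0,0.0,0.0,0.2],[0.03,0.0,1.2,-0.001,0.0,-0.001,0.2]]
```

View pics/w23c.png

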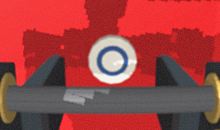

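Call:
servo_tool([
  [0.05,0,1.3,0,0,0,0.2],
  [0,0,1.3,0,0,0,0.2],
  [0,0,1.2,0,0,0,0.2],
  [0,0,0.95,0,0,0,0.2],
  [0,0,0,0,0,0,0.2],
])

```text
time_s: 45.97
ee_pos: [0.5809, 0.1952, 0.0049]
ee_rot: [0.637, 0.771, -0.001, -0.001]
wrist_force: [-0.3, 0.5, -0.3]
width: 0.597
```

Call:
servo_tool([
  [0,0,0,0,0,0,0.2],
  [0,0,0,0,0,0,-1],
  [0,0,0,0,0,0,-1],
  [0,0,0,0,0,0,-1],
  [0,0,0,0,0,0,-1],
])

```text
time_s: 46.38
ee_pos: [0.5812, 0.1959, 0.0062]
ee_rot: [0.636, 0.771, -0.0, -0.0]
wrist_force: [-0.2, 0.1, 1.2]
width: 0.384
```

Call:
servo_tool([
  [0,0,0,0,0,0,-1],
  [0,0,0,0,0,0,-1],
  [0,0,0,0,0,0,-1],
  [0,0,0,0,0,0,-1],
])

```text
time_s: 46.72
ee_pos: [0.5812, 0.1959, 0.0061]
ee_rot: [0.636, 0.771, -0.0, -0.0]
wrist_force: [-0.3, -0.6, 3.7]
width: 0.384
```

```bash
python3 - <<'E'
from h import *
st()
Q=Ro.from_quat(env.state()['ee_rot'])
a=go([0.557,-0.2092,0.16],down(101),g=-1,step=3.5,start=([.581,.195,.16],Q))
E
```

```text
t46.72 pos [0.5812 0.1959 0.0061] xyaw 100.96 tilt [-0.001  0.    -1.   ] F [-0.26 -0.62  3.73] w 0.384
[[-3.27,-0.84,0.0,0.0,0.0,0.0,-1],[-3.27,-0.84,0.0,0.0,0.0,0.0,-1],[-3.27,-0.84,0.0,0.0,0.0,0.0,-1],[-3.27,-0.84,0.0,0.0,0.0,0.0,-1],[-3.27,-0.84,0.0,0.0,0.0,0.0,-1]]
[[-3.27,-0.83,0.0,0.0,0.0,0.0,-1],[-3.27,-0.84,0.0,0.0,0.0,0.0,-1],[-3.27,-0.83,0.0,0.0,0.0,0.0,-1],[-3.27,-0.84,0.0,0.0,0.0,0.0,-1],[-3.27,-0.83,0.0,0.0,0.0,0.0,-1]]
[[-3.26,-0.84,0.0,0.0,0.0,0.0,-1],[-3.27,-0.83,0.0,-0.001,0.0,-0.001,-1]]
```

```bash
python3 - <<'E'
from h import *
Q=Ro.from_quat(env.state()['ee_rot'])
a=go([0.53,-0.03,0.16],down(101),g=-1,step=3.5,start=([.581,.195,.16],Q))
a=go([0.558,-0.209,0.16],down(101),g=-1,step=3.5,start=a)
E
```

```text
[[-3.02,-1.33,0.0,0.0,0.0,0.0,-1],[-3.02,-1.33,0.0,0.0,0.0,0.0,-1],[-3.02,-1.32,0.0,0.0,0.0,0.0,-1],[-3.02,-1.33,0.0,0.0,0.0,0.0,-1],[-3.01,-1.32,0.0,0.0,0.0,0.0,-1]]
[[-3.02,-1.33,0.0,0.0,0.0,0.0,-1],[-3.01,-1.32,0.0,-0.001,0.0,-0.001,-1]]
[[-3.02,-0.11,0.0,0.0,0.0,0.0,-1],[-3.02,-0.11,0.0,0.0,0.0,0.0,-1],[-3.02,-0.11,0.0,0.0,0.0,0.0,-1],[-3.02,-0.12,0.0,0.0,0.0,0.0,-1],[-3.01,-0.11,0.0,0.0,0.0,0.0,-1]]
[[-3.02,-0.12,0.0,0.0,0.0,0.0,-1]]
```

Call:
servo_tool([
  [0,0,-2,0,0,0,-1],
  [0,0,-3.5,0,0,0,-1],
  [0,0,-3.5,0,0,0,-1],
  [0,0,-3.5,0,0,0,-1],
  [0,0,-2.5,0,0,0,-1],
])

```text
time_s: 47.13
ee_pos: [0.5817, 0.1961, 0.1589]
ee_rot: [0.636, 0.771, 0.001, 0.0]
wrist_force: [1.6, -0.2, 1.0]
width: 0.383
```

Call:
servo_tool([
  [-3,-1.33,0,0,0,0,-1],
  [-3,-1.33,0,0,0,0,-1],
  [-3,-1.33,0,0,0,0,-1],
  [-3,-1.33,0,0,0,0,-1],
  [-3,-1.33,0,0,0,0,-1],
])

```text
time_s: 47.55
ee_pos: [0.5437, 0.0348, 0.156]
ee_rot: [0.636, 0.772, -0.0, -0.0]
wrist_force: [1.4, -0.3, 0.0]
width: 0.379
```

Call:
servo_tool([
  [-3,-1.33,0,0,0,0,-1],
  [-3,-1.33,0,0,0,0,-1],
  [-3,-0.1,0,0,0,0,-1],
  [-3,-0.1,0,0,0,0,-1],
  [-3,-0.1,0,0,0,0,-1],
])

```text
time_s: 47.97
ee_pos: [0.5436, -0.1184, 0.156]
ee_rot: [0.636, 0.771, -0.0, -0.0]
wrist_force: [-0.1, -0.1, -0.3]
width: 0.384
```

Call:
servo_tool([
  [-3,-0.1,0,0,0,0,-1],
  [-3,-0.1,0,0,0,0,-1],
  [-3.1,-0.1,0,0,0,0,-1],
  [0,0,1,0,0,0,-1],
  [0,0,2,0,0,0,-1],
])

```text
time_s: 48.38
ee_pos: [0.5596, -0.2092, 0.1272]
ee_rot: [0.637, 0.771, 0.0, 0.002]
wrist_force: [1.5, -0.0, -0.7]
width: 0.381
```

Call:
servo_tool([
  [0,0,2,0,0,0,-1],
  [0,0,0,0,0,0,-1],
  [0,0,0,0,0,0,-1],
  [0,0,0,0,0,0,-1],
])

```text
time_s: 48.72
ee_pos: [0.5586, -0.2068, 0.1068]
ee_rot: [0.636, 0.771, -0.0, -0.0]
wrist_force: [-0.3, 0.6, 1.2]
width: 0.382
```

```bash
python3 - <<'E'
from h import *
st(); go([0.558,-0.209,0.0537],down(101),g=-1,n=4)
E
```

```text
t48.72 pos [ 0.5586 -0.2068  0.1068] xyaw 100.97 tilt [-0. -0. -1.] F [-0.33  0.65  1.18] w 0.382
[[-0.05,-0.02,1.33,0.0,0.0,0.0,-1],[-0.05,-0.03,1.33,0.0,0.0,0.0,-1],[-0.05,-0.02,1.33,0.0,0.0,0.0,-1],[-0.05,-0.03,1.32,0.0,0.0,-0.001,-1]]
```

Call:
servo_tool([
  [-0.05,-0.03,1.3,0,0,0,-1],
  [-0.05,-0.03,1.3,0,0,0,-1],
  [-0.05,-0.03,1.2,0,0,0,-1],
  [-0.05,0,0.8,0,0,0,-1],
  [0,0,0.3,0,0,0,-1],
])

```text
time_s: 49.13
ee_pos: [0.5578, -0.209, 0.0569]
ee_rot: [0.636, 0.771, -0.0, -0.0]
wrist_force: [0.2, -0.1, -0.7]
width: 0.38
```

Call:
servo_tool([
  [0,0,0,0,0,0,-1],
  [0,0,0,0,0,0,-1],
  [0,0,0,0,0,0,-1],
])

```text
time_s: 49.38
ee_pos: [0.5581, -0.2091, 0.0578]
ee_rot: [0.636, 0.771, -0.0, 0.0]
wrist_force: [-0.6, -0.4, -0.4]
width: 0.381
```

```bash
python3 - <<'E'
from h import *
st(); go([0.558,-0.209,0.0537],down(101),g=-1,n=1)
E
```

```text
t49.38 pos [ 0.5581 -0.2091  0.0578] xyaw 100.96 tilt [ 0.    -0.001 -1.   ] F [-0.59 -0.38 -0.4 ] w 0.381
[[0.02,-0.01,0.41,0.0,0.001,-0.001,-1]]
```

Call:
servo_tool([
  [0,0,0.2,0,0,0,-1],
  [0,0,0.2,0,0,0,-1],
  [0,0,0,0,0,0,-1],
  [0,0,0,0,0,0,-1],
])

```text
time_s: 49.72
ee_pos: [0.5579, -0.2091, 0.0531]
ee_rot: [0.636, 0.771, -0.0, -0.0]
wrist_force: [1.2, -0.2, 1.1]
width: 0.386
```

Call:
servo_tool([
  [0,0,0,0,0,0,0.2],
  [0,0,0,0,0,0,0.2],
  [0,0,0,0,0,0,0.2],
  [0,0,0,0,0,0,0.2],
])

```text
time_s: 50.05
ee_pos: [0.5576, -0.2089, 0.0529]
ee_rot: [0.636, 0.771, -0.0, -0.0]
wrist_force: [0.5, 0.1, 0.4]
width: 0.596
```

Call:
servo_tool([
  [0,0,-1,0,0,0,0.2],
  [0,0,-3,0,0,0,0.2],
  [0,0,-3.5,0,0,0,0.2],
  [0,0,-4,0,0,0,0.2],
  [0,0,-4,0,0,0,0.2],
])

```text
time_s: 50.47
ee_pos: [0.5572, -0.2087, 0.2103]
ee_rot: [0.636, 0.771, -0.0, -0.001]
wrist_force: [0.3, -0.9, 0.7]
width: 0.6
```

Call:
servo_tool([
  [0,0,-4,0,0,0,0.2],
  [0,0,0,0,0,0,0.2],
  [0,0,0,0,0,0,0.2],
  [0,0,0,0,0,0,0.2],
])

```text
time_s: 50.8
ee_pos: [0.5575, -0.2088, 0.2482]
ee_rot: [0.636, 0.771, -0.0, -0.0]
wrist_force: [-0.6, 0.6, -0.3]
width: 0.598
```

```bash
python3 - <<'E'
from h import *
st(); d=wrist('w24'); print(wproj(d,[[.5576,-.2092,.061]])); save('w24c',cv2.resize(d['img'][80:260,160:460],None,fx=2.5,fy=2.5,interpolation=cv2.INTER_CUBIC))
h=cv2.cvtColor(d['img'],cv2.COLOR_RGB2HSV)
a=snap('s24',(150,30,310,190),4)
E
```

```text
t50.80 pos [ 0.5575 -0.2088  0.2482] xyaw 100.96 tilt [-0.001 -0.    -1.   ] F [-0.63  0.64 -0.32] w 0.598
[[260.13978617 175.94328054]]
```

View pics/w24c.png

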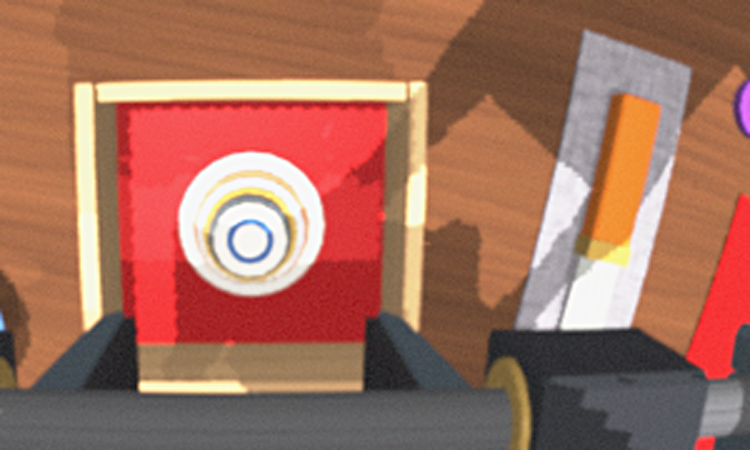

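View pics/s24.png

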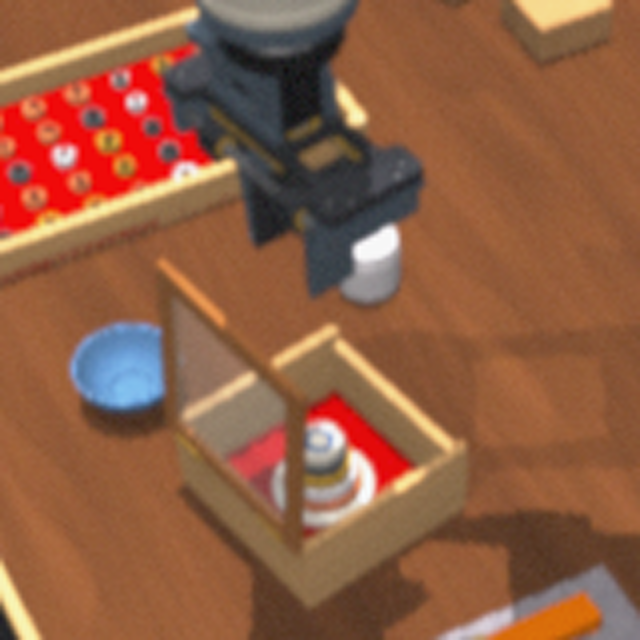

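```bash
cat >> h.py <<'E'
C0=np.array([.5576,-.2092]); EX=np.array([np.cos(np.radians(11)),np.sin(np.radians(11))])
def cf(ex,z): return [*(C0+EX*ex/1000),z/1000]
E
python3 - <<'E'
from h import *
Q=Ro.from_quat(env.state()['ee_rot'])
a=go(cf(0,300),down(101),g=-1,step=3.5)
a=go(cf(118,300),down(101),g=-1,step=3.5,start=a)
a=go(cf(118,190),down(101),g=-1,step=3.5,start=a)
E
```

```text
[[-0.03,0.01,-2.65,-0.001,-0.001,0.0,-1],[-0.03,0.02,-2.66,-0.002,-0.001,-0.001,-1]]
[[0.0,2.95,0.0,0.0,0.0,0.0,-1],[0.0,2.95,0.0,0.0,0.0,0.0,-1],[0.0,2.95,0.0,0.0,0.0,0.0,-1],[0.0,2.95,0.0,0.0,0.0,0.0,-1]]
[[0.0,0.0,2.75,0.0,0.0,0.0,-1],[0.0,0.0,2.75,0.0,0.0,0.0,-1],[0.0,0.0,2.75,0.0,0.0,0.0,-1],[0.0,-0.01,2.75,0.0,0.0,0.0,-1]]
```

Call:
servo_tool([
  [0,0,-2.6,0,0,0,-1],
  [0,0,-2.6,0,0,0,-1],
  [0,0,0,0,0,0,-1],
  [0,2.95,0,0,0,0,-1],
  [0,2.95,0,0,0,0,-1],
])

```text
time_s: 51.32
ee_pos: [0.6156, -0.1979, 0.2996]
ee_rot: [0.637, 0.771, -0.001, -0.001]
wrist_force: [0.6, -0.7, 0.7]
width: 0.265
```

Call:
servo_tool([
  [0,2.95,0,0,0,0,-1],
  [0,2.95,0,0,0,0,-1],
  [0,0,0,0,0,0,-1],
  [0,0,0,0,0,0,-1],
  [0,0,0,0,0,0,-1],
])

```text
time_s: 51.73
ee_pos: [0.6731, -0.1865, 0.2985]
ee_rot: [0.636, 0.771, -0.001, -0.001]
wrist_force: [-0.5, -0.4, 0.1]
width: 0.006
```

```bash
python3 - <<'E'
from h import *
st(); a=snap('s25',(150,10,310,190),3.3)
go(cf(118,190),down(101),g=-1,step=2.5)
E
```

```text
t51.73 pos [ 0.6731 -0.1865  0.2985] xyaw 100.96 tilt [-0.003  0.001 -1.   ] F [-0.54 -0.41  0.09] w 0.006
[[0.0,0.02,2.18,0.0,0.0,0.0,-1],[-0.01,0.01,2.18,-0.001,0.0,0.0,-1],[0.0,0.01,2.18,0.0,0.0,0.0,-1],[-0.01,0.02,2.18,-0.001,0.0,-0.001,-1],[0.0,0.01,2.19,0.0,-0.001,0.0,-1]]
```

View pics/s25.png

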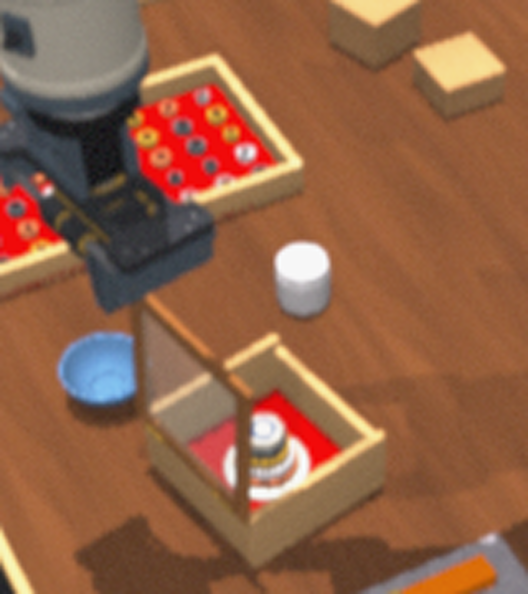

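Call:
servo_tool([
  [0,0,2.2,0,0,0,-1],
  [0,0,2.2,0,0,0,-1],
  [0,0,2.2,0,0,0,-1],
  [0,0,2.2,0,0,0,-1],
  [0,0,2,0,0,0,-1],
])

```text
time_s: 52.2
ee_pos: [0.6724, -0.1869, 0.1909]
ee_rot: [0.637, 0.771, -0.0, -0.001]
wrist_force: [-0.4, -0.2, 0.1]
width: 0.005
```

Call:
servo_tool([
  [0,-0.8,0,0,0,0,-1],
  [0,-0.8,0,0,0,0,-1],
  [0,-0.8,0,0,0,0,-1],
  [0,-0.8,0,0,0,0,-1],
  [0,-0.8,0.1,0,0,0,-1],
])

```text
time_s: 52.62
ee_pos: [0.634, -0.1947, 0.1927]
ee_rot: [0.636, 0.771, 0.0, 0.001]
wrist_force: [2.1, -0.3, 1.5]
width: 0.005
```

Call:
servo_tool([
  [0,-1,0.2,0,0,0,-1],
  [0,-1.1,0.3,0,0,0,-1],
  [0,-1.1,0.5,0,0,0,-1],
  [0,-1.1,0.6,0,0,0,-1],
  [0,0,0,0,0,0,-1],
])

```text
time_s: 53.03
ee_pos: [0.5899, -0.2026, 0.175]
ee_rot: [0.637, 0.771, -0.001, -0.001]
wrist_force: [0.3, -0.2, -0.2]
width: 0.005
```

```bash
python3 - <<'E'
from h import *
st(); a=snap('s26',(150,10,310,190),3.3)
print((env.state()['ee_pos'][:2]-C0)@EX)
E
```

```text
t53.03 pos [ 0.5899 -0.2026  0.175 ] xyaw 100.91 tilt [-0.002  0.    -1.   ] F [ 0.33 -0.17 -0.25] w 0.005
0.03418501561823994
```

View pics/s26.png

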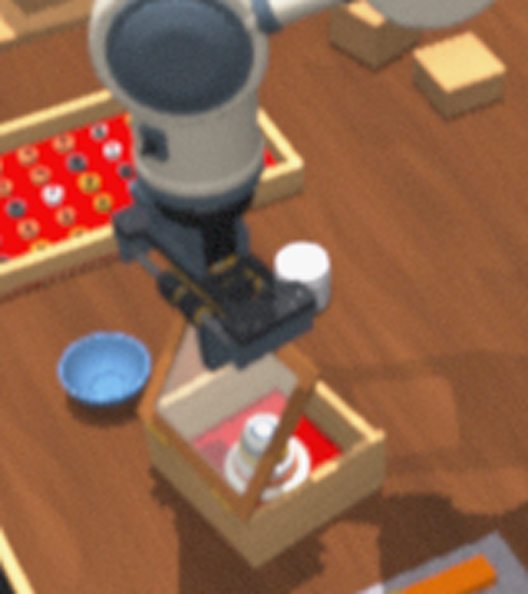

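Lid is following (about 1.0 rad). Continue along the arc.

Call:
servo_tool([
  [0,-1,0.7,0,0,0,-1],
  [0,-1,0.9,0,0,0,-1],
  [0,-0.9,0.9,0,0,0,-1],
  [0,-0.8,1,0,0,0,-1],
  [0,-0.6,1,0,0,0,-1],
])

```text
time_s: 53.5
ee_pos: [0.5503, -0.2108, 0.1306]
ee_rot: [0.636, 0.771, -0.0, 0.0]
wrist_force: [-1.0, -0.1, 0.7]
width: 0.006
```

Call:
servo_tool([
  [0,-0.5,1,0,0,0,-1],
  [0,-0.4,1,0,0,0,-1],
  [0,-0.3,1,0,0,0,-1],
  [0,0,0,0,0,0,-1],
])

```text
time_s: 53.83
ee_pos: [0.5376, -0.2126, 0.0991]
ee_rot: [0.636, 0.771, -0.0, -0.001]
wrist_force: [-0.3, -0.1, -1.0]
width: 0.001
```

```bash
python3 - <<'E'
from h import *
st(); a=snap('s27',(150,10,310,190),3.3)
print((env.state()['ee_pos'][:2]-C0)@EX)
E
```

```text
t53.83 pos [ 0.5376 -0.2126  0.0991] xyaw 100.95 tilt [-0.002  0.001 -1.   ] F [-0.27 -0.12 -1.04] w 0.001
-0.01968992040291929
```

View pics/s27.png

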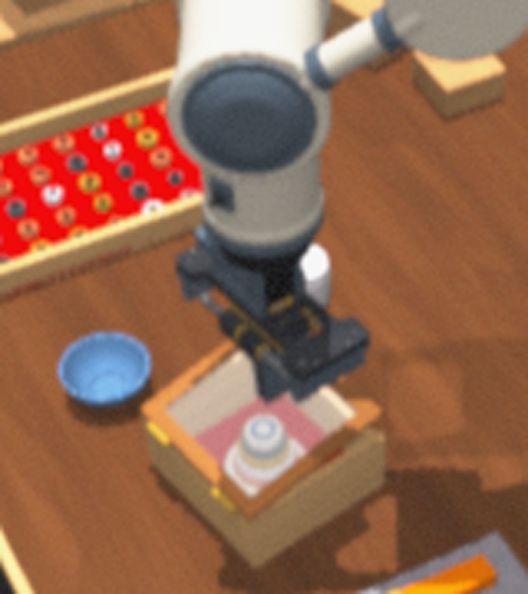

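Call:
servo_tool([
  [0,-0.3,0.7,0,0,0,-1],
  [0,-0.2,0.6,0,0,0,-1],
  [0,0,0.5,0,0,0,-1],
  [0,0,0.3,0,0,0,-1],
  [0,0,0,0,0,0,-1],
])

```text
time_s: 54.3
ee_pos: [0.5329, -0.2136, 0.0783]
ee_rot: [0.636, 0.771, -0.0, -0.001]
wrist_force: [0.0, -0.3, 1.3]
width: 0.005
```

Call:
servo_tool([
  [0,0,0.15,0,0,0,-1],
  [0,0,0.15,0,0,0,-1],
  [0,0,0,0,0,0,-1],
])

```text
time_s: 54.55
ee_pos: [0.5333, -0.2138, 0.0763]
ee_rot: [0.636, 0.771, -0.0, -0.0]
wrist_force: [0.0, 0.3, 1.7]
width: 0.006
```

```bash
python3 - <<'E'
from h import *
st(); a=snap('s28',(150,10,310,190),3.3)
E
```

```text
t54.55 pos [ 0.5333 -0.2138  0.0763] xyaw 100.96 tilt [-0.001 -0.    -1.   ] F [0.   0.26 1.72] w 0.006
```

View pics/s28.png

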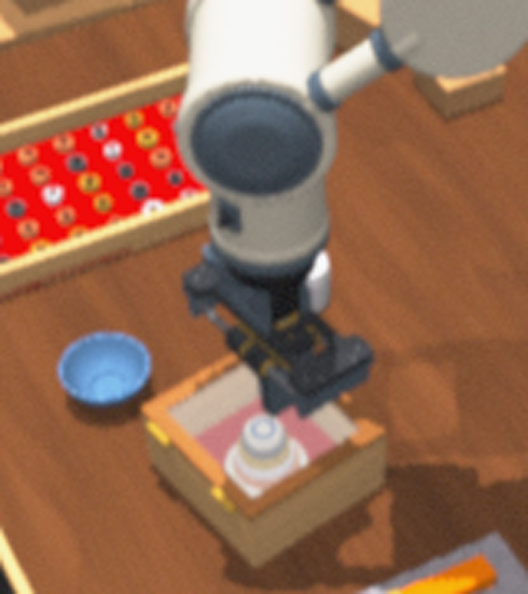

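Call:
servo_tool([
  [0,0,0.1,0,0,0,-1],
  [0,0,0.1,0,0,0,-1],
  [0,0,0,0,0,0,-1],
  [0,0,0,0,0,0,-1],
])

```text
time_s: 54.93
ee_pos: [0.5334, -0.2138, 0.0758]
ee_rot: [0.636, 0.771, -0.0, 0.0]
wrist_force: [-8.1, 4.7, 34.2]
width: 0.003
```

Call:
servo_tool([
  [0,0,-0.5,0,0,0,-1],
  [0,0,-2,0,0,0,-1],
  [0,-2.5,-3,0,0,0,-1],
  [0,-2.5,-3,0,0,0,-1],
  [0,-2,-3,0,0,0,-1],
])

```text
time_s: 55.35
ee_pos: [0.463, -0.2268, 0.19]
ee_rot: [0.636, 0.772, -0.0, -0.001]
wrist_force: [0.9, -0.2, 0.3]
width: 0.01
```

Call:
servo_tool([
  [-3,-1,-3,0,0,0,-1],
  [-3,-1,-3,0,0,0,-1],
  [-3,0,-2,0,0,0,-1],
  [-3,0,0,0,0,0,-1],
  [0,0,0,0,0,0,-1],
])

```text
time_s: 55.77
ee_pos: [0.4692, -0.351, 0.2678]
ee_rot: [0.637, 0.771, -0.001, 0.002]
wrist_force: [-1.7, 1.1, 0.1]
width: 0.006
```

```bash
python3 - <<'E'
from h import *
st(); d=snap('s29'); snap('v29',None,1,'side')
P=cloud(d)
q=(P[...,:2]-C0); ex=q@EX; ey=q@np.array([-EX[1],EX[0]])
for lo,hi in((-.075,-.066),(-.05,-.03),(-.03,0),(.02,.05),(.066,.075)):
    m=(ex>lo)&(ex<hi)&(abs(ey)<.06)&(P[...,2]>.05)&(P[...,2]<.12); print(lo,m.sum(),np.median(P[m][:,2]).round(4))
im=d['img'][90:240,150:350]; save('s29c',cv2.resize(im,None,fx=4,fy=4,interpolation=cv2.INTER_CUBIC))
E
```

```text
t55.77 pos [ 0.4692 -0.351   0.2678] xyaw 100.82 tilt [ 0.002 -0.004 -1.   ] F [-1.75  1.06  0.07] w 0.006
-0.075 82 0.0791
-0.05 191 0.0769
-0.03 286 0.0769
0.02 306 0.0773
0.066 130 0.0774
```

View pics/s29.png

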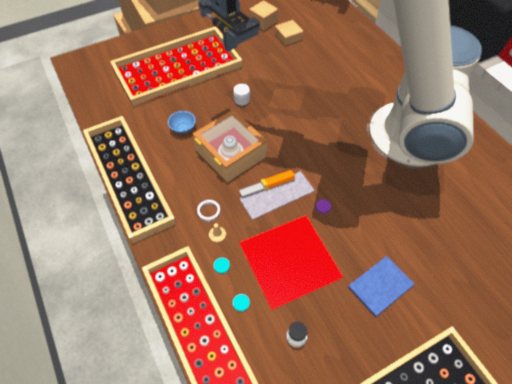

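View pics/s29c.png

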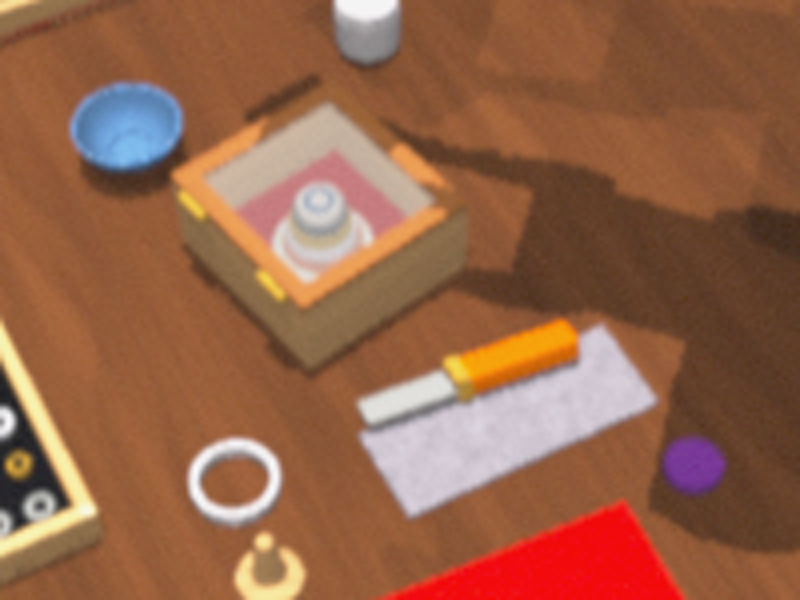

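View pics/v29.png

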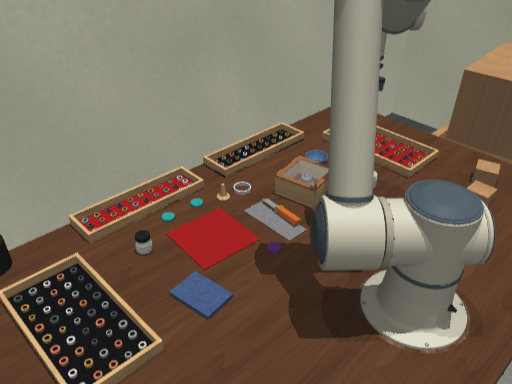

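```bash
python3 - <<'E'
from h import *
go([0.47,-0.04,0.22],down(90),g=.3,step=3.6)
E
```

```text
[[3.34,0.67,0.51,0.0,0.0,0.021,0.3],[3.35,0.59,0.51,0.0,0.0,0.021,0.3],[3.37,0.52,0.51,0.0,0.0,0.021,0.3],[3.38,0.45,0.51,0.0,0.0,0.021,0.3],[3.38,0.38,0.52,0.0,0.0,0.021,0.3]]
[[3.39,0.31,0.51,0.0,0.0,0.021,0.3],[3.4,0.25,0.52,0.0,0.0,0.021,0.3],[3.4,0.17,0.51,-0.001,0.0,0.021,0.3],[3.41,0.1,0.52,0.0,0.0,0.022,0.3]]
```

Call:
servo_tool([
  [3.34,0.67,0.5,0,0,0.021,0.3],
  [3.35,0.59,0.5,0,0,0.021,0.3],
  [3.37,0.52,0.5,0,0,0.021,0.3],
  [3.38,0.45,0.5,0,0,0.021,0.3],
  [3.38,0.38,0.5,0,0,0.021,0.3],
])

```text
time_s: 56.28
ee_pos: [0.4679, -0.1729, 0.2409]
ee_rot: [0.676, 0.737, -0.0, -0.001]
wrist_force: [0.4, 0.0, 1.2]
width: 0.338
```

Call:
servo_tool([
  [3.4,0.3,0.5,0,0,0.021,0.3],
  [3.4,0.25,0.5,0,0,0.021,0.3],
  [3.4,0.17,0.5,0,0,0.021,0.3],
  [3.4,0.1,0.5,0,0,0.022,0.3],
  [0,0,0,0,0,0,0.3],
])

```text
time_s: 56.7
ee_pos: [0.4675, -0.0336, 0.2204]
ee_rot: [0.706, 0.708, -0.001, -0.002]
wrist_force: [0.2, 0.0, 0.2]
width: 0.647
```

Call:
servo_tool([
  [0,0,0,0,0,0,0.3],
  [0,0,0,0,0,0,0.3],
])

```text
time_s: 56.87
ee_pos: [0.4692, -0.0389, 0.2214]
ee_rot: [0.706, 0.708, -0.001, -0.0]
wrist_force: [1.1, 0.4, 0.3]
width: 0.649
```

```bash
python3 - <<'E'
from h import *
st(); d=wrist('w30')
handle(d,.022,(200,80,330,235))
E
```

```text
t56.87 pos [ 0.4692 -0.0389  0.2214] xyaw 90.16 tilt [-0.001 -0.    -1.   ] F [1.06 0.4  0.32] w 0.649
(248, 147, 30, 70) ((479.5544738769531, -36.782859802246094), (28.66136360168457, 88.805908203125), 83.29954528808594)
[[433.8 -45.8]
 [522.  -56.2]
 [525.3 -27.7]
 [437.1 -17.4]]
```

View pics/w30.png

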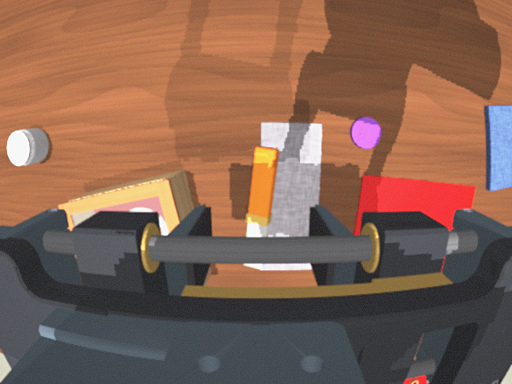

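```bash
python3 - <<'E'
from h import *
a=go([0.490,-0.038,0.06],down(83.3),g=.3,step=3)
E
```

```text
[[0.03,0.35,2.69,0.0,0.0,0.02,0.3],[0.03,0.34,2.69,0.0,0.0,0.02,0.3],[0.04,0.34,2.69,0.0,0.0,0.02,0.3],[0.05,0.35,2.69,0.0,0.0,0.02,0.3],[0.05,0.34,2.69,0.0,0.0,0.019,0.3]]
[[0.06,0.34,2.7,-0.001,0.0,0.02,0.3]]
```

Call:
servo_tool([
  [0.04,0.35,2.7,0,0,0.02,0.3],
  [0.04,0.35,2.7,0,0,0.02,0.3],
  [0.04,0.35,2.7,0,0,0.02,0.3],
  [0.05,0.35,2.7,0,0,0.02,0.3],
  [0.05,0.35,2.7,0,0,0.02,0.3],
])

```text
time_s: 57.33
ee_pos: [0.4873, -0.0389, 0.0854]
ee_rot: [0.742, 0.67, -0.0, -0.0]
wrist_force: [1.5, 0.5, -0.2]
width: 0.648
```

Call:
servo_tool([
  [0.05,0.35,2.7,0,0,0.02,0.3],
  [0,0,0,0,0,0,0.3],
  [0,0,0,0,0,0,0.3],
  [0,0,0,0,0,0,0.3],
])

```text
time_s: 57.67
ee_pos: [0.4909, -0.0383, 0.0605]
ee_rot: [0.748, 0.664, -0.0, -0.0]
wrist_force: [-0.3, -0.9, 0.4]
width: 0.648
```

```bash
python3 - <<'E'
from h import *
st(); d=wrist('w31'); handle(d,.022,(200,60,330,225)); go([0.490,-0.038,0.0085],down(83.3),g=.3,n=4)
E
```

```text
t57.67 pos [ 0.4909 -0.0383  0.0605] xyaw 83.19 tilt [-0. -0. -1.] F [-0.26 -0.87  0.39] w 0.648
(241, 134, 42, 91) ((468.15362548828125, -34.882999420166016), (29.26700210571289, 66.5500259399414), 83.15445709228516)
[[433.4 -45.4]
 [499.4 -53.4]
 [502.9 -24.3]
 [436.9 -16.4]]
[[0.0,-0.03,1.31,0.0,0.0,0.0,0.3],[0.0,-0.03,1.31,0.0,0.0,-0.001,0.3],[0.0,-0.03,1.31,0.0,0.0,0.0,0.3],[0.01,-0.03,1.31,0.001,0.0,-0.001,0.3]]
```

View pics/w31.png

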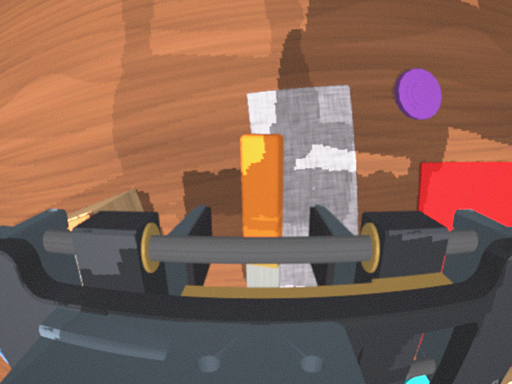

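Call:
servo_tool([
  [0,-0.05,1.5,0,0,0,0.3],
  [0,0,1.5,0,0,0,0.3],
  [0,0,1.3,0,0,0,0.3],
  [0,0,0.85,0,0,0,0.3],
  [0,0,0,0,0,0,0.3],
])

```text
time_s: 58.13
ee_pos: [0.49, -0.0377, 0.0078]
ee_rot: [0.748, 0.664, -0.0, -0.0]
wrist_force: [-0.9, 0.6, -0.4]
width: 0.649
```

Call:
servo_tool([
  [0,0,0,0,0,0,-1],
  [0,0,0,0,0,0,-1],
  [0,0,0,0,0,0,-1],
  [0,0,0,0,0,0,-1],
  [0,0,0,0,0,0,-1],
], grip_force=35)

```text
time_s: 58.55
ee_pos: [0.4903, -0.0376, 0.0084]
ee_rot: [0.748, 0.664, -0.0, -0.0]
wrist_force: [-0.6, -1.0, 0.2]
width: 0.338
```

Call:
servo_tool([
  [0,0,0,0,0,0,-1],
  [0,0,0,0,0,0,-1],
  [0,0,0,0,0,0,-1],
  [0,0,0,0,0,0,-1],
])

```text
time_s: 58.88
ee_pos: [0.4902, -0.0376, 0.008]
ee_rot: [0.748, 0.664, -0.0, -0.0]
wrist_force: [-0.1, -1.1, 3.2]
width: 0.341
```

Call:
servo_tool([
  [0,0,-1,0,0,0,-1],
  [0,0,-1,0,0,0,-1],
  [0,0,-1,0,0,0,-1],
  [0,0,0,0,0,0,-1],
])

```text
time_s: 59.22
ee_pos: [0.491, -0.0377, 0.0401]
ee_rot: [0.748, 0.664, 0.0, 0.001]
wrist_force: [1.3, 0.1, -0.5]
width: 0.341
```

```bash
python3 - <<'E'
from h import *
st(); d=wrist('w32'); go([0.490,0.0,0.038],down(90),g=-1,n=4)
E
```

```text
t59.22 pos [ 0.491  -0.0377  0.0401] xyaw 83.20 tilt [ 0.002 -0.001 -1.   ] F [ 1.28  0.13 -0.47] w 0.341
[[0.93,-0.13,0.03,0.0,0.0,-0.03,-1],[0.94,-0.1,0.03,0.0,0.0,-0.03,-1],[0.94,-0.08,0.03,0.001,0.0,-0.029,-1],[0.94,-0.05,0.04,0.0,0.0,-0.03,-1]]
```

View pics/w32.png

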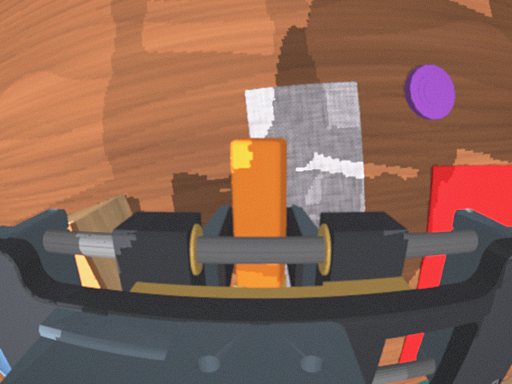

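Call:
servo_tool([
  [0.93,-0.13,0,0,0,-0.03,-1],
  [0.94,-0.1,0,0,0,-0.03,-1],
  [0.94,-0.08,0,0,0,-0.03,-1],
  [0.94,-0.05,0,0,0,-0.03,-1],
  [0,0,0,0,0,0,-1],
])

```text
time_s: 59.68
ee_pos: [0.4887, 0.0021, 0.0376]
ee_rot: [0.705, 0.709, -0.001, -0.001]
wrist_force: [0.2, -0.7, -1.7]
width: 0.337
```

Call:
servo_tool([
  [0,0,1,0,0,0,-1],
  [0,0,1,0,0,0,-1],
  [0,0,0.6,0,0,0,-1],
  [0,0,0,0,0,0,-1],
  [0,0,0,0,0,0,-1],
])

```text
time_s: 60.1
ee_pos: [0.4888, -0.0002, 0.0112]
ee_rot: [0.707, 0.707, -0.001, -0.001]
wrist_force: [-0.6, 0.1, -0.8]
width: 0.332
```

Call:
servo_tool([
  [0,0,0,0,0,0,-1],
  [0,0,0,0,0,0,-1],
])

```text
time_s: 60.27
ee_pos: [0.4892, -0.0001, 0.012]
ee_rot: [0.707, 0.707, -0.0, -0.0]
wrist_force: [-0.1, 0.8, -0.9]
width: 0.333
```

Call:
servo_tool([
  [0,0,0.15,0,0,0,-1],
  [0,0,0,0,0,0,-0.2],
  [0,0,0,0,0,0,0],
  [0,0,0,0,0,0,0.3],
  [0,0,0,0,0,0,0.3],
])

```text
time_s: 60.68
ee_pos: [0.4893, 0.0001, 0.0105]
ee_rot: [0.707, 0.708, -0.0, -0.0]
wrist_force: [0.0, 0.4, 0.1]
width: 0.588
```

Call:
servo_tool([
  [0,0,0,0,0,0,0.3],
  [0,0,0,0,0,0,0.3],
  [0,0,-2,0,0,0,0.3],
  [0,0,-3,0,0,0,0.3],
  [0,0,-4,0,0,0,0.3],
])

```text
time_s: 61.1
ee_pos: [0.4878, 0.0003, 0.0999]
ee_rot: [0.707, 0.708, -0.002, -0.002]
wrist_force: [0.0, -0.1, -0.9]
width: 0.648
```

Call:
servo_tool([
  [0,0,-4,0,0,0,0.3],
  [0,0,-3,0,0,0,0.3],
  [0,0,0,0,0,0,0.3],
  [0,0,0,0,0,0,0.3],
])

```text
time_s: 61.43
ee_pos: [0.4903, 0.0, 0.172]
ee_rot: [0.707, 0.708, 0.001, 0.001]
wrist_force: [-0.0, 0.8, -0.5]
width: 0.648
```

```bash
python3 - <<'E'
from h import *
st(); d=wrist('w33'); handle(d,.024,(200,60,330,230))
d=snap('s33',(150,90,350,240),4)
o=dict(np.load('pics/scene0.npz')); diff=cv2.absdiff(d['img'],o['img']).max(2); save('diff',np.repeat(diff[...,None],3,2))
E
```

```text
t61.43 pos [0.4903 0.     0.172 ] xyaw 90.07 tilt [ 0.003 -0.    -1.   ] F [-0.03  0.78 -0.47] w 0.648
(250, 155, 24, 54) ((490.70904541015625, 1.0927352905273438), (25.01194953918457, 59.6142463684082), 89.71956634521484)
[[460.8 -11.3]
 [520.5 -11.6]
 [520.6  13.5]
 [461.   13.7]]
```

View pics/w33.png

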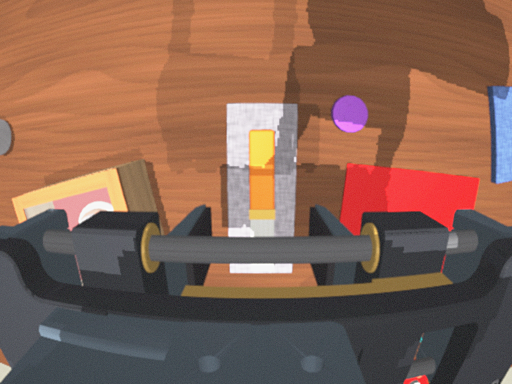

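View pics/s33.png

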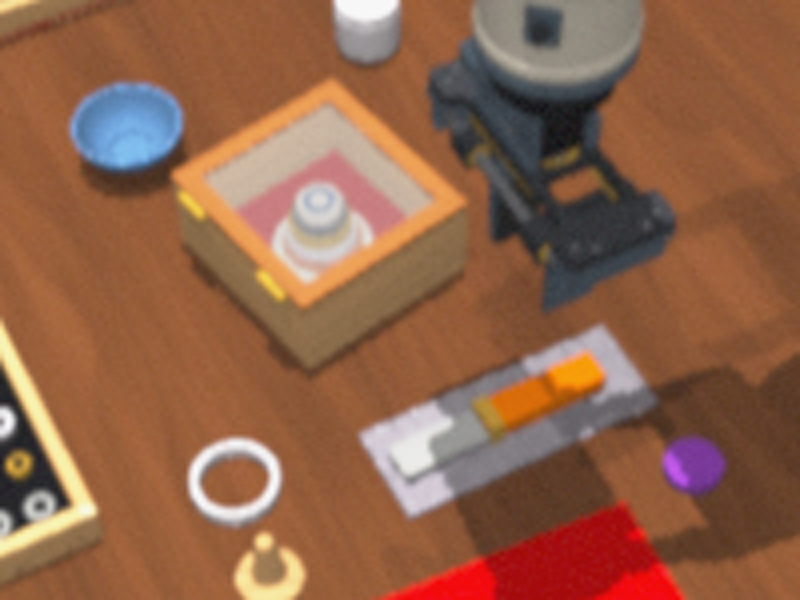

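View pics/diff.png

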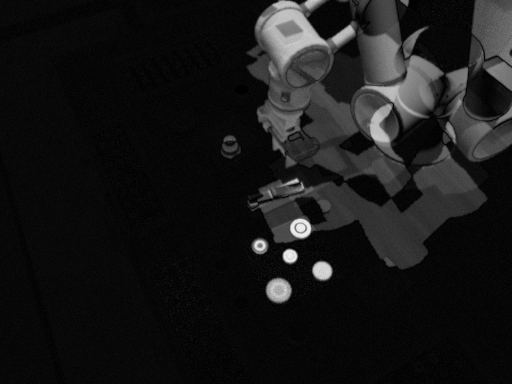

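```bash
python3 - <<'E'
from h import *
env.sign_off(); st()
E
```

```text
the job is handed in; nothing more can be done
the job is handed in; nothing more can be done
```

I levered the lid open with the blade and laid the blade back on its pad. I then stacked all five medallions on the white plate, A (largest) to E on top, pushed the lid shut from behind and handed in at about 61 s.

Two things went wrong on the way, and both were fixed:
- **First blade grasp:** I lifted before the fingers had closed. The blade had not moved, so I picked it up again.
- **Knocked blade:** At some point after it was laid back, the blade was knocked about 4 cm aside and ended up half off the pad. I laid it back on the middle of the pad.

What the last checks showed:
- **Medallions:** A wrist picture before closing put E within about 1 mm of the plate centre. By eye, the ones below it looked concentric.
- **Lid:** The downward press reached a hard stop at 34 N. In the scene camera the lid shows no difference from the closed picture at the start. Depth over it is about 0.077 m, with one noisy strip at the front edge reading 0.079 m.
- **Blade:** It lies flat with its grip point near the pad centre.
- **Bystanders:** The ones in view show no movement against the first picture, though the gripper's shadow covers part of the scene.
- **Gripper:** It was about 17 cm above the table, touching nothing.

The scene camera reads about 1.5–2 mm higher in depth than expected, so I used the wrist camera for the disc and plate positions. The sign-off gave no verdict.

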